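Grade the sugar bricks and put up the moulds

TASK

Clear the cooling board: set every brown-sugar brick, upright as it is and all the way down, in the narrowest lane of the grading rack that will take it. Only then stand the big wooden mould pan in the middle of the emptied board and nest the middle pan inside it and the small pan inside that, all upright. Leave the scraper and the tin alone.

Things in the scene. Friction and masses are not known exactly. Their poses are not given: they have to be found in the camera images.
- board_top (a point): Centre of the top face of the light wooden cooling board, fixed on the steel bench: 200 mm along its x, 300 mm along its y, 12 mm thick. x and y run along its edges, z up. At the start the sugar bricks stand on it in a row along its y.
- lane_1 (a point): Lane 1 of the aluminium grading rack (fixed on the bench), 23 mm wide (the narrowest), red floor. The point is the centre of the lane's floor, 8 mm above the bench; x runs along the lane, y across it (towards the wider lanes), z up. 36 mm long, open at both ends; walls 12 mm thick, 26 mm high above the floor, top edges bevelled 3 mm. Four lanes side by side in order of width.
- lane_2 (a point): Lane 2 of the aluminium grading rack (fixed on the bench), 30 mm wide, yellow floor. The point is the centre of the lane's floor, 8 mm above the bench; x runs along the lane, y across it (towards the wider lanes), z up. Otherwise as lane 1.
- lane_3 (a point): Lane 3 of the aluminium grading rack (fixed on the bench), 37 mm wide, green floor. The point is the centre of the lane's floor, 8 mm above the bench; x runs along the lane, y across it (towards the wider lanes), z up. Otherwise as lane 1.
- lane_4 (a point): Lane 4 of the aluminium grading rack (fixed on the bench), 44 mm wide (the widest), blue floor. The point is the centre of the lane's floor, 8 mm above the bench; x runs along the lane, y across it (towards the wider lanes), z up. Otherwise as lane 1.
- brick_a_mid (a point): Centre of a cast brown-sugar brick, 60 mm long (x), 40 mm high (z, up), its width (y) 20 to 41 mm: all differ, which is which is not told. Each brick has its own lane, 3 mm wider than itself; the next narrower lane is 4 mm too narrow and holds it up on the walls. Seated, its ends stand 12 mm beyond the rack on both sides. 65 to 140 g. May be absent (3 or 4 of the 4 are there).
- brick_b_mid (a point): Centre of a cast brown-sugar brick, 60 mm long (x), 40 mm high (z, up), its width (y) 20 to 41 mm: all differ, which is which is not told. Each brick has its own lane, 3 mm wider than itself; the next narrower lane is 4 mm too narrow and holds it up on the walls. Seated, its ends stand 12 mm beyond the rack on both sides. 65 to 140 g. May be absent (3 or 4 of the 4 are there).
- brick_c_mid (a point): Centre of a cast brown-sugar brick, 60 mm long (x), 40 mm high (z, up), its width (y) 20 to 41 mm: all differ, which is which is not told. Each brick has its own lane, 3 mm wider than itself; the next narrower lane is 4 mm too narrow and holds it up on the walls. Seated, its ends stand 12 mm beyond the rack on both sides. 65 to 140 g. May be absent (3 or 4 of the 4 are there).
- brick_d_mid (a point): Centre of a cast brown-sugar brick, 60 mm long (x), 40 mm high (z, up), its width (y) 20 to 41 mm: all differ, which is which is not told. Each brick has its own lane, 3 mm wider than itself; the next narrower lane is 4 mm too narrow and holds it up on the walls. Seated, its ends stand 12 mm beyond the rack on both sides. 65 to 140 g. May be absent (3 or 4 of the 4 are there).
- pan_big_mid (a point): Centre, half-way up, of the big wooden mould pan: a loose, empty, straight-sided round pan, open on top, 140 mm across outside, 124 mm inside, 50 mm high, walls and floor 8 mm thick, about 170 g, z up. It can be pinched by its wall from above.
- pan_middle_mid (a point): Centre, half-way up, of the middle wooden mould pan: a loose, empty, straight-sided round pan, open on top, 108 mm across outside, 92 mm inside, 64 mm high, walls and floor 8 mm thick, about 150 g, z up. It can be pinched by its wall from above. Standing inside the big pan its rim is 22 mm above the big pan's rim.
- pan_small_mid (a point): Centre, half-way up, of the small wooden mould pan: a loose, empty, straight-sided round pan, open on top, 68 mm across outside, 52 mm inside, 78 mm high, walls and floor 8 mm thick, about 110 g, z up. It can be pinched by its wall from above. Standing inside the middle pan its rim is 22 mm above the middle pan's rim.
- scraper: A kitchen spatula 160 mm long lying on the bench. Not part of the job: leave it alone.
- tin: A low closed blue tin, 72 mm across and 55 mm high, standing on the bench; origin at its underside. Not part of the job: leave it alone.

How it is judged:
By the outcome, as a careful person would: the job done as asked, in the order asked, and still so for the second after the job is handed in, with the robot touching nothing.
Of brick_a, brick_b, brick_c, brick_d only 3 to 4 are there at a start; the rules pass over those that are not, and their reading is None.
At some moment in a run one of pan_big, pan_middle, pan_small may be knocked a few centimetres aside while the robot is not near it.
It also fails if it takes over 210 s, if anything falls off the work surface, if the arm or the gripper's body presses on something with over 40 N, if the wrist force passes 120 N, or if a joint passes its speed limit or range.

ROBOT

A 7-joint arm with a two-finger parallel gripper is mounted at the origin on the work surface. World frame = base frame: x ahead of the robot, y to its left, z up, the work surface at z = 0. Lengths are in m, angles in rad, forces in N, time in s.
With the tool pointing down it reaches from about 0.4 to 0.85 m from the base axis. Payload 6.9 kg.
Tool frame: the origin (TCP) lies at the centre of the arm's flange, where the gripper is bolted on; the fingertips stand ahead of it and the grasp point (between the pads) lies 155 mm ahead of it (bot.tip_reach is the x of the fingertips in the tool frame, in m); x points along the fingers, z is the direction in which the jaws open and shut, and the axes are right-handed (so a half turn about x gives the same grasp; the last joint's range is limited). The gripper opens to 85 mm and grips with 20 to 120 N. Pads are 22 mm wide; open, the fingers measure 114 mm over their backs; the gripper's body (76 mm by 85 mm) begins 54 mm behind the grasp point. The pads swing forward as they close: fully open they stand 13 mm farther back than shut.
Start: joints at [1.341, 0.507, -0.238, 1.5, 0.126, 1.149, -0.155], TCP at [0.206, -0.59, 0.405] pointing down, gripper open.
Joint ranges: [-3.08, 3.08], [-0.24, 2.05], [-1.43, 1.35], [0, 2.5], [-1.52, 4.66], [0.17, 1.96], [-2.89, 2.89]. Speed limits (rad/s): [2.39, 2.39, 3.14, 3.14, 3.14, 3.14, 3.14].

INTERFACE

Orientations are given as a unit quaternion [x, y, z, w].
In Python, from rig import bot gives the robot as it stands.
- The arm moves only by the tool carry_out, never from a script. Its argument "commands" is a list of rows, each a list of 3 entries, a list of its own where there are three numbers: the shift along the tool's x, y, z in m, then the turn, a rotation vector about the tool's x, y, z in degrees, then the closure in counts, from 0 (fully open) to 255 (shut). In form: [[[x, y, z], [wx, wy, wz], grip], ...]. A call has 1 to 12 rows; each row is the pose to reach, as a shift and turn from the pose commanded when the call began, along the tool's axes at that moment; what a row does not reach only later rows make up. A row lasts 1/8 s, in which the tool goes at most 62.5 mm and 10.7 degrees, less where a joint would pass 70% of its speed; a pose out of reach is approached as far as the arm can. A call with a gripper value outside its range is refused whole. The fingers move at their own pace and stop on an object; the grip force is fixed at half the most. Time passes only in rows, so rows that repeat a pose let the fingers close. It gives the time, the measured TCP pose, the force and the opening at its end, in the units of the state.
- bot.read_state(): the state, without advancing time (a new reading comes with each control period).
- bot.grab_frame(name): name is "side" or "top" or "wrist"; returns the picture (384x512x3 uint8, red, green, blue); there is no depth.
- bot.camera_model(name): a dict with "camera_matrix" (3x3 intrinsics, pixels), "pose" (4x4, takes a point from camera to world coordinates); the wrist camera has in their place "mount" (4x4, takes a point from camera to tool coordinates, whose origin is the TCP and whose axes are the tool frame's). Camera axes: x right, y up, looking along -z (the intrinsics and any distortion apply to the point x, -y, -z); pixel columns grow to the right and rows downward; lengths in m; the calibration is good to about 2 mm. A picture is of the moment at which its call begins: read the wrist's pose just before it. camera_model takes no time and is no camera call.
- bot.sign_off(): hands the job in, once; it reports no verdict.
The state is a dict: "clock": time; "joint_positions": joint angles; "dq": joint speeds; "joint_torque": joint torques, N m; "tool_pos": TCP position; "ee_rot": TCP orientation; "wrist_force": force on the tool from outside, world axes, zero at the start; "moment": the same for the moment, N m; "opening": finger opening in m.
Only numpy, scipy, OpenCV 4.12 (cv2) and the standard library are available. Lean on these libraries where they do the work, as an engineer would, in place of code of your own. Each camera call takes 0.05 s, during which the arm holds its last target.

## Working session

There is one attempt and no reset: what is moved stays moved. The work goes in short steps, Python scripts to look and compute and a tool call to move; the robot and the scene stay as the last step left them, time stands still between calls to the robot, and variables do not carry over. Pictures are saved under pics/ and viewed, and the job is handed in when it is done.

Besides the shell and the picture viewer there is one more tool, called after "Request:" in YAML: its name, and indented under it one key for each argument. carry_out: Moves the arm, as the interface text tells. Its arguments: {"type":"object","properties":{"commands":{"type":"array"}},"required":["commands"]}

```bash
ls; mkdir -p pics; python3 - <<'E'
from rig import bot
import cv2,numpy as np
np.set_printoptions(precision=4,suppress=True)
print(bot.read_state()); print(bot.tip_reach)
for n in ["side","top","wrist"]:
    m=bot.camera_model(n); print(n,m)
    im=bot.grab_frame(n); cv2.imwrite(f"pics/{n}0.png",im[:,:,::-1])
E
```

```text
pics
{'clock': 0.0, 'joint_positions': array([ 1.3405,  0.5083, -0.2375,  1.5011,  0.1257,  1.1489, -0.1548]), 'dq': array([-0.0004,  0.0005, -0.0007,  0.0005,  0.0014, -0.0019, -0.0002]), 'joint_torque': array([  0.0001, -62.0599,  -2.1863, -24.9649,   0.0127,   0.0122,
        -0.    ]), 'tool_pos': array([ 0.2058, -0.5899,  0.4039]), 'ee_rot': array([ 0.4098,  0.577 , -0.4091,  0.576 ]), 'wrist_force': array([-0.2773,  0.8661,  0.57  ]), 'moment': array([-0.023 ,  0.0178,  0.0258]), 'opening': 0.08553077485753095}
0.1734
side {'camera_matrix': array([[433.9349,   0.    , 261.8526],
       [  0.    , 433.9349, 189.4122],
       [  0.    ,   0.    ,   1.    ]]), 'pose': array([[-0.945 ,  0.193 , -0.264 ,  0.2902],
       [-0.3262, -0.6125,  0.72  ,  0.8248],
       [-0.0227,  0.7666,  0.6418,  0.773 ],
       [ 0.    ,  0.    ,  0.    ,  1.    ]])}
top {'camera_matrix': array([[453.7702,   0.    , 258.902 ],
       [  0.    , 453.7702, 186.1476],
       [  0.    ,   0.    ,   1.    ]]), 'pose': array([[-0.0085,  0.9755, -0.2199,  0.372 ],
       [-1.    , -0.0081,  0.0026,  0.0231],
       [ 0.0007,  0.2199,  0.9755,  1.0802],
       [ 0.    ,  0.    ,  0.    ,  1.    ]])}
wrist {'camera_matrix': array([[308.9039,   0.    , 252.8497],
       [  0.    , 308.9039, 194.3776],
       [  0.    ,   0.    ,   1.    ]]), 'mount': array([[ 0.0003,  0.2882, -0.9576,  0.0312],
       [-0.0002,  0.9576,  0.2882,  0.0741],
       [ 1.    ,  0.0001,  0.0004,  0.0004],
       [ 0.    ,  0.    ,  0.    ,  1.    ]])}
```

View pics/top0.png

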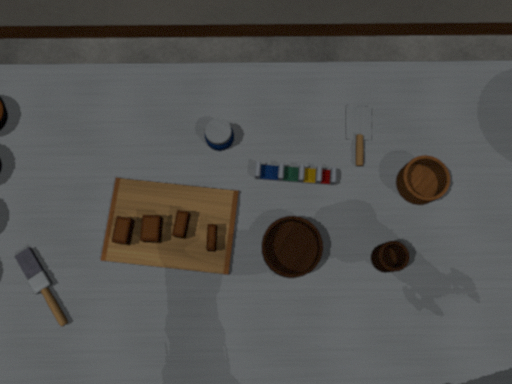

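View pics/side0.png

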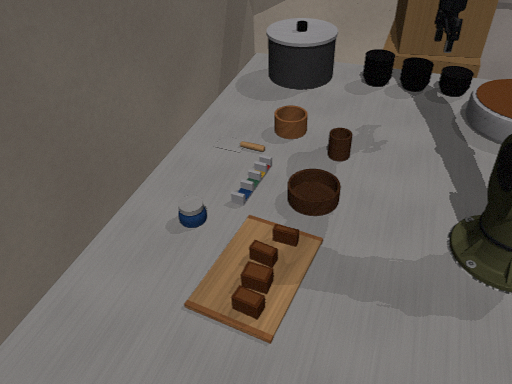

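View pics/wrist0.png

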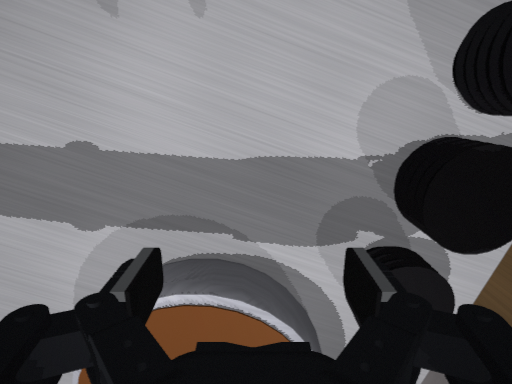

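The top view shows four bricks on the board around (123–212, 225). The rack is at about (298, 173), with blue to the left and red to the right. The big pan is at (292, 247), the middle pan at (424, 178), the small pan at (391, 257) and the tin at (219, 134). A spatula lies at (360, 135). Next I'll write helper functions and get coarse positions.

```bash
cat > h.py <<'E'
from rig import bot
import cv2,numpy as np
from scipy.spatial.transform import Rotation as R
np.set_printoptions(precision=4,suppress=True)
def cam(name,st=None):
    m=bot.camera_model(name); K=m['camera_matrix']
    if name=='wrist':
        T=np.eye(4); T[:3,:3]=R.from_quat(st['ee_rot']).as_matrix(); T[:3,3]=st['tool_pos']
        return K,T@m['mount']
    return K,m['pose']
def rays(K,P,uv):
    uv=np.atleast_2d(np.asarray(uv,float))
    d=np.c_[(uv[:,0]-K[0,2])/K[0,0],-(uv[:,1]-K[1,2])/K[1,1],-np.ones(len(uv))]
    return P[:3,3],d@P[:3,:3].T
def plane(K,P,uv,z):
    o,d=rays(K,P,uv); return o+d*((z-o[2])/d[:,2:3])
def proj(K,P,X):
    X=np.atleast_2d(X); c=(X-P[:3,3])@P[:3,:3]
    return np.c_[K[0,0]*c[:,0]/-c[:,2]+K[0,2],-K[1,1]*c[:,1]/-c[:,2]+K[1,2]]
def tri(views):
    A=np.zeros((3,3));b=np.zeros(3);L=[]
    for K,P,uv in views:
        o,d=rays(K,P,uv);d=d[0]/np.linalg.norm(d[0]);M=np.eye(3)-np.outer(d,d);A+=M;b+=M@o;L.append((M,o))
    x=np.linalg.solve(A,b); return x,[np.linalg.norm(M@(x-o)) for M,o in L]
def shot(name,tag):
    st=bot.read_state(); im=bot.grab_frame(name)[:,:,::-1].copy()
    cv2.imwrite(f'pics/{tag}.png',im); np.savez(f'pics/{tag}.npz',im=im,P=cam(name,st)[1],K=cam(name,st)[0])
    return im,*cam(name,st)
def load(tag):
    z=np.load(f'pics/{tag}.npz'); return z['im'],z['K'],z['P']
def down(zdir):  # tool rotation pointing down, jaw axis along yaw angle zdir (rad, world)
    x=np.array([0,0,-1.]);z=np.array([np.cos(zdir),np.sin(zdir),0]);return R.from_matrix(np.c_[x,np.cross(z,x),z])
def go(pos,zdir=None,st=None):
    "shift & rotvec(deg) in tool axes from the present pose to TCP pos / jaw direction"
    st=st or bot.read_state(); r0=R.from_quat(st['ee_rot'])
    s=r0.inv().apply(np.array(pos)-st['tool_pos'])
    if zdir is None: w=np.zeros(3)
    else:
        ws=[(r0.inv()*down(a)).as_rotvec(degrees=True) for a in (zdir,zdir+np.pi)]
        w=min(ws,key=np.linalg.norm)
    print('shift',np.round(s,4),'turn',np.round(w,2)); return s,w
def jawyaw(st=None):
    st=st or bot.read_state(); m=R.from_quat(st['ee_rot']).as_matrix(); print('tool x',m[:,0],'jaw deg',np.degrees(np.arctan2(m[1,2],m[0,2])),'y',m[:,1]); 
def hsv(im): return cv2.cvtColor(im,cv2.COLOR_BGR2HSV)
def up(im,box,f,name):
    x0,y0,x1,y1=box; cv2.imwrite(f'pics/{name}.png',cv2.resize(im[y0:y1,x0:x1],None,fx=f,fy=f,interpolation=cv2.INTER_CUBIC))
E
python3 - <<'E'
from h import *
jawyaw()
im=cv2.imread('pics/top0.png');K,P=cam('top')
for n,uv,z in [('board',(171,225),.012),('rackc',(298,173),.034),('blue',(270,172),.008),('red',(327,175),.008),('big',(292,246),.05),('mid',(427,177),.064),('small',(396,255),.078),('tin',(219,128),.055),('b1',(124,225),.05),('b2',(152,224),.05),('b3',(183,220),.05),('b4',(212,234),.05)]:
    print(n,plane(K,P,uv,z)[0])
up(im,(95,95,355,290),3,'top0u')
E
```

```text
tool x [-0.0005  0.0012 -1.    ] jaw deg -70.75851946972894 y [ 0.9441  0.3296 -0.    ]
board [0.5202 0.2292 0.012 ]
rackc [ 0.639  -0.0729  0.034 ]
blue [ 0.6487 -0.007   0.008 ]
red [ 0.6401 -0.1458  0.008 ]
big [ 0.4648 -0.0532  0.05  ]
mid [ 0.6194 -0.3674  0.064 ]
small [ 0.4408 -0.2784  0.078 ]
tin [0.7459 0.1144 0.055 ]
b1 [0.5158 0.3291 0.05  ]
b2 [0.5175 0.2653 0.05  ]
b3 [0.5262 0.1948 0.05  ]
b4 [0.4935 0.128  0.05  ]
```

View pics/top0u.png

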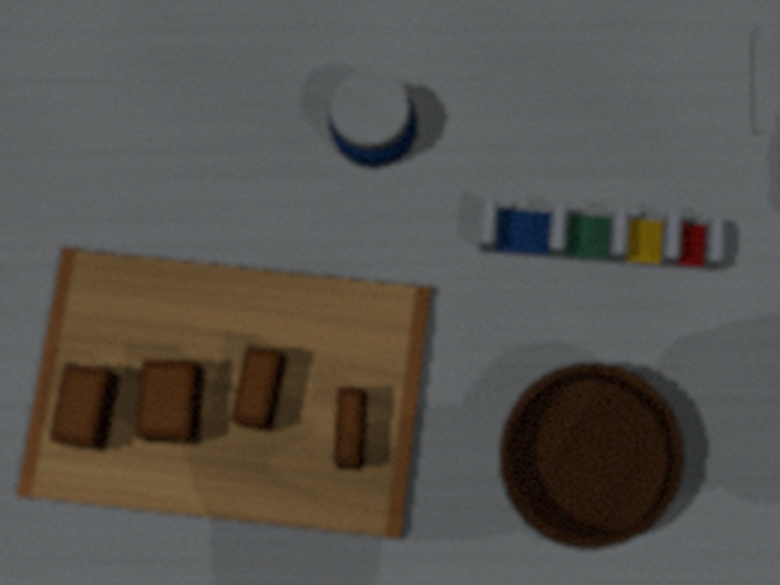

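All four bricks are there. In the crop the widths from left to right look like third, widest, second and narrowest. Next I'll move the wrist camera above the board and rack.

```bash
python3 - <<'E'
from h import *
go([0.55,0.2,0.40],0)
E
```

```text
shift [ 0.0049  0.5853 -0.6324] turn [-70.76  -0.07  -0.05]
```

Request:
carry_out:
  commands:
    - [[0.005, 0.15, -0.16], [-18, 0, 0], 0]
    - [[0.005, 0.3, -0.32], [-36, 0, 0], 0]
    - [[0.005, 0.42, -0.46], [-54, 0, 0], 0]
    - [[0.005, 0.585, -0.632], [-70.8, -0.07, -0.05], 0]
    - [[0.005, 0.585, -0.632], [-70.8, -0.07, -0.05], 0]
    - [[0.005, 0.585, -0.632], [-70.8, -0.07, -0.05], 0]
    - [[0.005, 0.585, -0.632], [-70.8, -0.07, -0.05], 0]
    - [[0.005, 0.585, -0.632], [-70.8, -0.07, -0.05], 0]
    - [[0.005, 0.585, -0.632], [-70.8, -0.07, -0.05], 0]
    - [[0.005, 0.585, -0.632], [-70.8, -0.07, -0.05], 0]
    - [[0.005, 0.585, -0.632], [-70.8, -0.07, -0.05], 0]
    - [[0.005, 0.585, -0.632], [-70.8, -0.07, -0.05], 0]

```text
clock: 1.65
tool_pos: [0.5062, 0.0991, 0.4]
ee_rot: [-0.001, 0.707, -0.001, 0.707]
wrist_force: [-0.0, -0.6, -0.2]
opening: 0.0855
```

```bash
python3 - <<'E'
from h import *
print(bot.read_state()['dq'])
jawyaw();go([0.55,0.2,0.40],0); go([0.65,-0.02,0.36],0)
E
```

```text
[-1.0586  0.4415  0.0508 -0.6217  0.2755  0.2917 -0.9952]
tool x [ 0.0005 -0.0018 -1.    ] jaw deg -0.0009562163274077791 y [ 0.      1.     -0.0018]
shift [-0.0002  0.1009  0.0438] turn [-0.    0.03  0.11]
shift [ 0.0403 -0.119   0.1438] turn [-0.    0.03  0.11]
```

Request:
carry_out:
  commands:
    - [[0, 0.1, 0.04], [0, 0, 0], 0]
    - [[0, 0.1, 0.04], [0, 0, 0], 0]
    - [[0, 0.1, 0.04], [0, 0, 0], 0]
    - [[0, 0.1, 0.04], [0, 0, 0], 0]

```text
clock: 2.15
tool_pos: [0.5454, 0.1968, 0.3995]
ee_rot: [-0.001, 0.707, -0.001, 0.707]
wrist_force: [-0.1, 0.2, 0.3]
opening: 0.0857
```

```bash
python3 - <<'E'
from h import *
shot('wrist','w1'); st=bot.read_state(); print(st['tool_pos'],st['dq']); jawyaw()
go([0.62,-0.02,0.36],0,st)
E
```

```text
[0.5454 0.1961 0.3997] [ 0.016  -0.0098  0.0009  0.0022 -0.0014 -0.0006  0.0001]
tool x [-0.0003 -0.0027 -1.    ] jaw deg -0.03288933276210042 y [ 0.0006  1.     -0.0027]
shift [ 0.0402 -0.216   0.0747] turn [-0.03 -0.01  0.15]
```

View pics/w1.png

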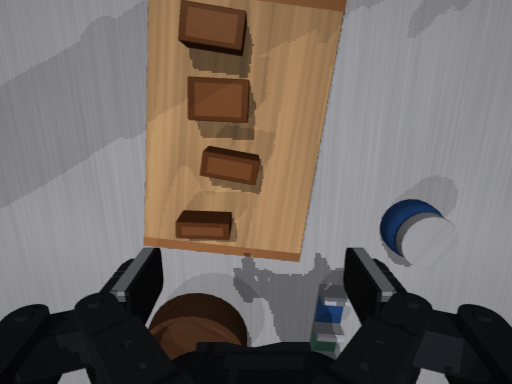

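Wrist view: bricks at (212, 25), (219, 100), (230, 165) and (204, 222), with the blue end of the rack at (330, 310). Next view: the rack.

Request:
carry_out:
  commands:
    - [[0.02, -0.12, 0.035], [0, 0, 0], 0]
    - [[0.04, -0.216, 0.075], [0, 0, 0], 0]
    - [[0.04, -0.216, 0.075], [0, 0, 0], 0]
    - [[0.04, -0.216, 0.075], [0, 0, 0], 0]
    - [[0.04, -0.216, 0.075], [0, 0, 0], 0]
    - [[0.04, -0.216, 0.075], [0, 0, 0], 0]
    - [[0.04, -0.216, 0.075], [0, 0, 0], 0]

```text
clock: 3.08
tool_pos: [0.6202, -0.0175, 0.361]
ee_rot: [-0.001, 0.707, 0.0, 0.708]
wrist_force: [0.1, 0.2, 0.6]
opening: 0.0853
```

```bash
python3 - <<'E'
from h import *
shot('wrist','w2'); st=bot.read_state(); print(st['tool_pos'],st['dq']); jawyaw()
E
```

```text
[ 0.6203 -0.0173  0.361 ] [-0.0019  0.004   0.006  -0.0047  0.0033  0.0012  0.0003]
tool x [ 0.0012 -0.0011 -1.    ] jaw deg 0.14941555774636828 y [-0.0026  1.     -0.0011]
```

View pics/w2.png

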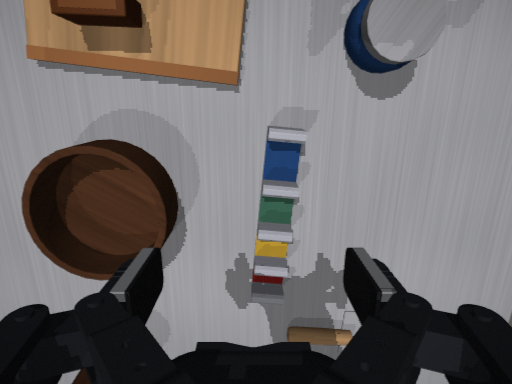

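Request:
carry_out:
  commands:
    - [[0.04, -0.03, 0.02], [0, 0, 0], 0]
    - [[0.06, -0.05, 0.02], [0, 0, 0], 0]
    - [[0.06, -0.05, 0.02], [0, 0, 0], 0]
    - [[0.06, -0.05, 0.02], [0, 0, 0], 0]
    - [[0.06, -0.05, 0.02], [0, 0, 0], 0]

```text
clock: 3.75
tool_pos: [0.6409, -0.067, 0.302]
ee_rot: [-0.001, 0.706, 0.001, 0.708]
wrist_force: [-0.6, 0.1, -0.6]
opening: 0.0854
```

```bash
python3 - <<'E'
from h import *
shot('wrist','w3'); st=bot.read_state(); print(st['tool_pos'],st['dq']); jawyaw()
for t in ('w2','w3'):
    im,K,P=load(t); 
    c=proj(K,P,[[0.645,-0.075,0.03]])[0].astype(int); print(c)
    x0,y0=max(c[0]-60,0),max(c[1]-130,0); up(im,(x0,y0,x0+120,min(y0+250,384)),3 if t=='w2' else 2,t+'u'); print(x0,y0)
    h=hsv(im)
    for n,lo,hi in [('blue',100,130),('green',60,95),('yellow',20,35),('red',170,180)]:
        m=((h[...,0]>=lo)&(h[...,0]<=hi)&(h[...,1]>110)&(h[...,2]>50)).astype(np.uint8)
        q=proj(K,P,[[0.645,-0.075,0.01]])[0]
        nn,lab,s,ce=cv2.connectedComponentsWithStats(m)
        for i in range(1,nn):
            if s[i,4]>60 and abs(ce[i,0]-q[0])<70:
                r=cv2.minAreaRect(np.argwhere(lab==i)[:,::-1].astype(np.float32)); print(t,n,s[i],ce[i],r)
E
```

```text
[ 0.6408 -0.0673  0.3018] [ 0.0017  0.0038  0.0089 -0.0008  0.0013  0.0009  0.0007]
tool x [ 0.0024 -0.0009 -1.    ] jaw deg 0.1274460206295344 y [-0.0022  1.     -0.0009]
[275 231]
215 101
w2 blue [ 263  140   38   42 1293] [281.2034 160.877 ] ((281.4264831542969, 161.0441131591797), (33.85382080078125, 38.895877838134766), 5.90614128112793)
w2 yellow [255 239  33  19 483] [270.6335 248.5466] ((270.7547912597656, 248.71060180664062), (31.374906539916992, 16.00517463684082), 6.842773914337158)
[256 204]
196 74
w3 blue [ 241   84   48   59 2369] [263.9856 112.7767] ((264.13525390625, 113.01229858398438), (43.72876739501953, 55.04573440551758), 5.19442892074585)
w3 green [244 159  36  12 173] [260.8382 163.4277] ((261.2068176269531, 164.23646545410156), (35.12042236328125, 8.948782920837402), 6.115502834320068)
w3 yellow [233 216  41  25 835] [252.5725 228.0683] ((252.6965789794922, 228.1414031982422), (39.11442565917969, 21.425735473632812), 4.763641834259033)
```

View pics/w3.png

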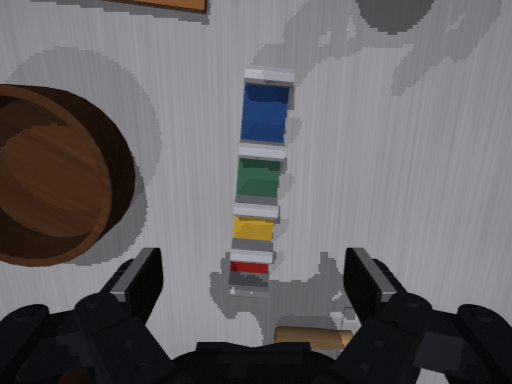

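View pics/w2u.png

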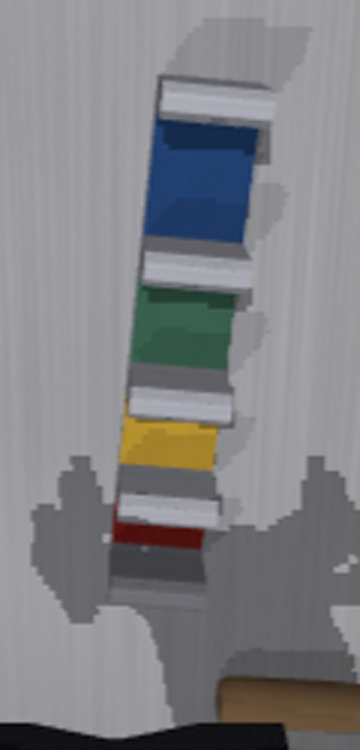

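```bash
python3 - <<'E'
from h import *
im,K,P=load('w3'); up(im,(220,60,305,305),2,'x'); 
a=cv2.resize(im[60:185,220:310],None,fx=4.5,fy=4.5,interpolation=cv2.INTER_LANCZOS4); b=cv2.resize(im[180:305,210:300],None,fx=4.5,fy=4.5,interpolation=cv2.INTER_LANCZOS4)
cv2.imwrite('pics/w3z.png',np.hstack([a,b[:a.shape[0]]]))
E
```

```text
(no output)
```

View pics/w3z.png

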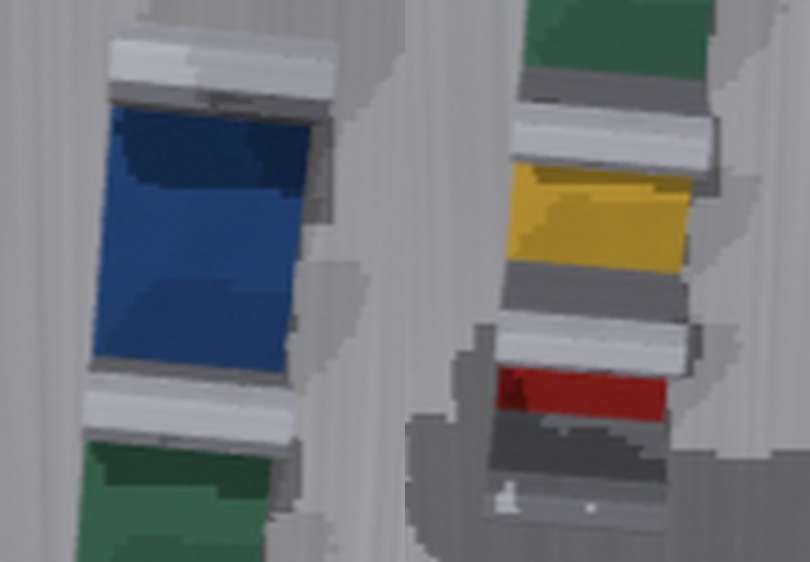

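```bash
cat > rack.py <<'E'
from h import *
W={'blue':.044,'green':.037,'yellow':.030,'red':.023}
def corners(tag):
    im,K,P=load(tag); b,g,r=[im[...,i].astype(float) for i in range(3)]
    M={'blue':(b>r*1.6)&(b-r>20),'green':(g>r*1.25)&(g>b*1.1)&(g-r>12),'yellow':(r>b*1.8)&(g>b*1.5),'red':(r>g*2)&(r>b*2)}
    out={}
    cen={'blue':(.64,-.01),'green':(.64,-.06),'yellow':(.64,-.105),'red':(.64,-.143)}
    for n,m in M.items():
        nn,lab,s,ce=cv2.connectedComponentsWithStats(m.astype(np.uint8))
        q=proj(K,P,[[*cen[n],.008]])[0]
        c=[i for i in range(1,nn) if s[i,4]>80]; c=min(c,key=lambda i:np.hypot(*(ce[i]-q)))
        lab=(lab==c); ys,xs=np.nonzero(lab)
        x0,x1=xs.min(),xs.max(); w=x1-x0
        cols=np.arange(int(x0+.2*w),int(x1-.2*w)); low=[np.nonzero(lab[:,k])[0].max()+.5 for k in cols]
        pl=np.polyfit(cols,low,1)
        y0,y1=ys.min(),ys.max();h=y1-y0
        rows=np.arange(int(y0+.25*h),int(y1-.2*h)+1); L=[np.nonzero(lab[k])[0].min()-.5 for k in rows]; Rr=[np.nonzero(lab[k])[0].max()+.5 for k in rows]
        pL=np.array([0,np.median(L-0*rows)]);
        if len(rows)>4: pL=np.polyfit(rows,L,1);pR=np.polyfit(rows,Rr,1)
        else: pL=np.array([-.08,np.mean(np.array(L)+.08*rows)]);pR=np.array([-.08,np.mean(np.array(Rr)+.08*rows)])
        def inter(p):
            # row=pl0*c+pl1 ; c=p0*row+p1
            c=(p[0]*pl[1]+p[1])/(1-p[0]*pl[0]); return c,pl[0]*c+pl[1]
        out[n]=(inter(pL),inter(pR))
    return out,K,P
def lanes(tags,z=.008):
    R_={}
    for t in tags:
        o,K,P=corners(t)
        for n,(a,b) in o.items():
            A,B=plane(K,P,[a,b],z); d=B-A; yaw=np.degrees(np.arctan2(d[1],d[0]))
            u=d/np.linalg.norm(d); v=np.array([-u[1],u[0],0]); c=(A+B)/2+v*W[n]/2
            R_[t,n]=(c,yaw,np.linalg.norm(d),(a,b),K,P); print(t,n,c[:2],'yaw %.2f len %.1f'%(yaw,1e3*np.linalg.norm(d)))
    return R_
if __name__=='__main__':
    r=lanes(['w2','w3'])
    for n in W:
        for k in (0,1): print(n,tri([(r[t,n][4],r[t,n][5],r[t,n][3][k]) for t in('w2','w3')])[0])
E
python3 rack.py
```

```text
w2 blue [ 0.6515 -0.0035] yaw -5.47 len 35.4
w2 green [ 0.6463 -0.0555] yaw -4.76 len 35.4
w2 yellow [ 0.6424 -0.1009] yaw -4.59 len 36.4
w2 red [ 0.6456 -0.1396] yaw -6.24 len 46.6
w3 blue [ 0.6514 -0.0035] yaw -4.84 len 35.2
w3 green [ 0.6468 -0.0556] yaw -5.15 len 35.7
w3 yellow [ 0.6425 -0.101 ] yaw -4.93 len 36.0
w3 red [ 0.6398 -0.1393] yaw -4.33 len 35.7
blue [ 0.6318 -0.0242  0.0058]
blue [ 0.6669 -0.0268  0.0089]
green [ 0.6272 -0.073   0.0065]
green [ 0.6631 -0.0771  0.0036]
yellow [ 0.6231 -0.1157  0.0055]
yellow [ 0.6592 -0.1175  0.0079]
red [ 0.6211 -0.1509  0.0048]
red [ 0.6512 -0.085   0.1163]
```

Lane centres agree between the two views, and their spacings match the text. Next, a closer second view of the bricks.

```bash
python3 - <<'E'
from h import *
go([0.52,0.26,0.36],0)
E
```

```text
shift [-0.0588  0.3275 -0.12  ] turn [0.13 0.14 0.05]
```

Request:
carry_out:
  commands:
    - [[-0.02, 0.05, -0.02], [0, 0, 0], 0]
    - [[-0.03, 0.1, -0.04], [0, 0, 0], 0]
    - [[-0.058, 0.327, -0.12], [0.1, 0.1, 0], 0]
    - [[-0.058, 0.327, -0.12], [0.1, 0.1, 0], 0]
    - [[-0.058, 0.327, -0.12], [0.1, 0.1, 0], 0]
    - [[-0.058, 0.327, -0.12], [0.1, 0.1, 0], 0]
    - [[-0.058, 0.327, -0.12], [0.1, 0.1, 0], 0]
    - [[-0.058, 0.327, -0.12], [0.1, 0.1, 0], 0]
    - [[-0.058, 0.327, -0.12], [0.1, 0.1, 0], 0]

```text
clock: 4.92
tool_pos: [0.5211, 0.2569, 0.3578]
ee_rot: [0.0, 0.708, -0.002, 0.707]
wrist_force: [-0.6, 0.0, -0.2]
opening: 0.0854
```

```bash
python3 - <<'E'
from h import *
shot('wrist','w4'); st=bot.read_state(); print(st['tool_pos'],st['dq']); jawyaw()
E
```

```text
[0.5212 0.2568 0.3577] [ 0.0027  0.0012 -0.0052  0.0012 -0.0009 -0.002  -0.0013]
tool x [-0.0013 -0.0021 -1.    ] jaw deg -0.20570796325136845 y [ 0.0036  1.     -0.0021]
```

View pics/w4.png

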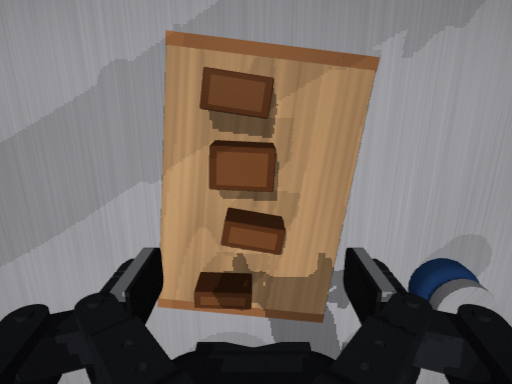

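The view shows all four bricks, each with a lighter top face inset in a darker rim, at (237, 92), (243, 168), (253, 233) and (224, 297). Next I'll segment the tops.

```bash
cat > bricks.py <<'E'
from h import *
def tops(tag,dbg=False):
    im,K,P=load(tag); h=hsv(im); b,g,r=[im[...,i].astype(float) for i in range(3)]
    brown=((r>g*1.45)&(r<125)&(r>25)).astype(np.uint8)
    nn,lab,s,ce=cv2.connectedComponentsWithStats(brown)
    out=[]
    for i in range(1,nn):
        if 400<s[i,4]<6000:
            X=plane(K,P,ce[i],.045)[0]
            if not(.42<X[0]<.62 and .08<X[1]<.38): continue
            m=lab==i; v=r[m]; t,_=cv2.threshold(v.astype(np.uint8).reshape(-1,1),0,255,cv2.THRESH_OTSU)
            top=(m&(r>t)).astype(np.uint8); top=cv2.morphologyEx(top,cv2.MORPH_OPEN,np.ones((3,3),np.uint8))
            n2,l2,s2,c2=cv2.connectedComponentsWithStats(top); k=1+np.argmax(s2[1:,4])
            cnt,_=cv2.findContours((l2==k).astype(np.uint8),cv2.RETR_EXTERNAL,cv2.CHAIN_APPROX_NONE)
            rc=cv2.minAreaRect(cnt[0]); bx=cv2.boxPoints(rc)
            out.append((rc,bx,s[i],t))
    if dbg:
        for rc,bx,_,_ in out: cv2.polylines(im,[np.round(bx).astype(int)],True,(0,255,0),1)
        cv2.imwrite(f'pics/{tag}d.png',im)
    return sorted(out,key=lambda o:o[0][0][1]),K,P
def meas(tag,z=.052,dbg=True):
    o,K,P=tops(tag,dbg); res=[]
    for rc,bx,s,t in o:
        X=plane(K,P,bx,z); c=X.mean(0); e=[X[1]-X[0],X[2]-X[1]]; L=[np.linalg.norm(q) for q in e]; k=int(np.argmax(L)); u=e[k]
        yaw=(np.degrees(np.arctan2(u[1],u[0]))+90)%180-90
        print(tag,np.round(rc[0],1),'c',c[:2],'L %.1f W %.1f yaw %.1f thr %d'%(1e3*max(L),1e3*min(L),yaw,t)); res.append((c,yaw,rc[0]))
    return res,K,P
if __name__=='__main__':
    a,K1,P1=meas('w1'); b,K2,P2=meas('w4')
    if len(a)==len(b):
        for p,q in zip(a,b): print(tri([(K1,P1,p[2]),(K2,P2,q[2])]))
E
python3 bricks.py
```

```text
w1 [291.   3.] c [0.5802 0.3542] L 35.9 W 4.8 yaw 0.0 thr 115
w1 [210.6  24.6] c [0.5072 0.3366] L 47.0 W 24.4 yaw -8.7 thr 92
w1 [217.9  99.6] c [0.5117 0.2708] L 45.5 W 31.2 yaw -2.4 thr 96
w1 [228.7 167.8] c [0.5209 0.2029] L 58.0 W 26.1 yaw -10.4 thr 72
w1 [202.  230.6] c [0.4896 0.1321] L 57.8 W 19.1 yaw -2.5 thr 71Traceback (most recent call last):
  File "bricks.py", line 29, in <module>
    a,K1,P1=meas('w1'); b,K2,P2=meas('w4')
                                ~~~~^^^^^^
  File "bricks.py", line 22, in meas
    o,K,P=tops(tag,dbg); res=[]
          ~~~~^^^^^^^^^
  File "bricks.py", line 13, in tops
    n2,l2,s2,c2=cv2.connectedComponentsWithStats(top); k=1+np.argmax(s2[1:,4])
                                                           ~~~~~~~~~^^^^^^^^^^
    return _wrapfunc(a, 'argmax', axis=axis, out=out, **kwds)
    return bound(*args, **kwds)
ValueError: attempt to get argmax of an empty sequence
```

```bash
python3 - <<'E'
from h import *
im,K,P=load('w4')
for c,r0,r1 in [(240,60,130),(243,130,205),(255,200,262),(222,262,315)]: print(c,r0,im[r0:r1,c,2])
print(im[90,190:290,2]);
print(im[168,196:290,2])
b=cv2.resize(im[60:320,180:300],None,fx=2.2,fy=2.2,interpolation=cv2.INTER_CUBIC); cv2.imwrite('pics/w4z.png',cv2.convertScaleAbs(b,alpha=1.7))
E
```

```text
240 60 [163 163 162 163 162 161 161 161 160 161 159 156 115  80  84  83  84  84
  89 107 106 107 107 106 107 107 106 106 107 106 106 105 106 106 106 106
 106 106 105 105 104 104 104 104 104 105 105 104 102  83  79  79  79  73
  55  84  94  95  96  96  97  97  98  97  97  98  99  99  99  99]
243 130 [100 101 100 110 163 163 163 162 163 162 156 100  46  46  47  47  52  82
  87  88  87  87  92 112 113 113 112 113 113 112 113 112 112 113 112 113
 113 113 113 113 113 113 114 113 114 113 113 113 112 112 113 112 113 112
 112 111  93  86  86  88  84  99  99  99  99  99 100 100 109 162 162 162
 162 162 162]
255 200 [ 96 142 142 142 142 142 149 154 155 155 155 139  46  46  46  46  45  46
  45  46  46  45  48  47  49  62  82  86  86  88  93 111 112 111 112 112
 112 112 112 112 112 112 112 112 111 112 109  90  85  85  92 155 172 170
 155 155 154 154 154 154 154 154]
222 262 [163 162 163 163 163 163 163 163 163 160 118  36  37  31  32  32  30  31
  30  32  32  31  32  33  31  32  32  32  33  33  42  53  58  58  60  67
  73  74  73  74  74  73  72  63  58  70  91 144 144 144 145 151 156]
[179 178 176 173 169 167 163 160 156 155 153 113  81  81  81  82  81  82
  82  98 106 105 106 105 106 106 106 106 106 106 106 106 106 106 106 106
 106 106 107 107 106 106 106 105 105 105 105 106 106 105 106 105 106 106
 105 105 105 106 106 105 106 105 106 105 105 106 106 106 105 105 105 105
 105 106  93  84  82  82  81  82  81  73  69  82 132 154 162 166 168 168
 167 165 162 158 155 153 153 152 152 152]
[181 181 176 170 168 165 165 167 167 166 167 172 151 104  86  88  88  88
  88  88 101 112 114 113 114 114 113 113 114 113 114 114 113 113 113 113
 113 113 113 114 113 114 113 113 114 113 113 113 112 113 112 113 113 113
 113 113 112 112 113 113 113 113 113 112 112 113 113 112 112 112 114  99
  88  87  86  87  86  82  69  85  95  95  96 138 155 155 164 170 170 171
 169 167 166 167]
```

View pics/w4z.png

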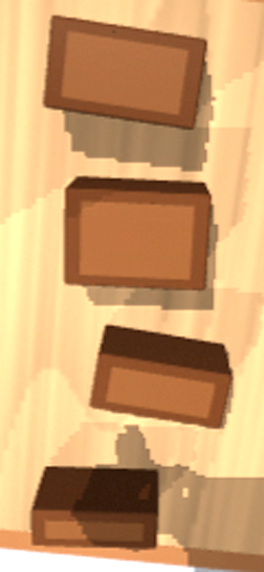

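```bash
python3 - <<'E'
from h import *
def seg(tag,lo,pts):
    im,K,P=load(tag); b,g,r=[im[...,i].astype(float) for i in range(3)]
    ratio=r/np.maximum(g,1)
    for (u,v),l in zip(pts,lo):
        m=((r>l)&(ratio>1.45)).astype(np.uint8); m=cv2.morphologyEx(m,cv2.MORPH_OPEN,np.ones((3,3),np.uint8))
        _,lab,s,ce=cv2.connectedComponentsWithStats(m); k=lab[v,u]
        if k==0: print('none',r[v,u],ratio[v,u]);continue
        cnt,_=cv2.findContours((lab==k).astype(np.uint8),cv2.RETR_EXTERNAL,cv2.CHAIN_APPROX_NONE)
        rc=cv2.minAreaRect(cnt[0]); X=plane(K,P,cv2.boxPoints(rc),.052); e=[X[1]-X[0],X[2]-X[1]];L=[np.linalg.norm(q) for q in e];uu=e[int(np.argmax(L))]
        print(tag,l,np.round(rc[0],1),'c',X.mean(0)[:2],'L %.1f W %.1f yaw %.1f'%(1e3*max(L),1e3*min(L),(np.degrees(np.arctan2(uu[1],uu[0]))+90)%180-90))
P1=[(211,25),(218,100),(229,168),(200,231)];P4=[(237,92),(243,168),(253,236),(210,302)]
seg('w1',[70]*4,P1);seg('w1',[97]*4,P1)
seg('w4',[76,70,65,52],P4);seg('w4',[95,98,98,66],P4)
E
```

```text
w1 70 [210.7  24.1] c [0.5074 0.3369] L 58.9 W 32.4 yaw -8.4
w1 70 [217.2  99.2] c [0.5111 0.271 ] L 57.8 W 40.6 yaw -2.3
w1 70 [228.7 167.8] c [0.5209 0.2029] L 58.1 W 26.1 yaw -10.4
w1 70 [202.  230.5] c [0.4896 0.1322] L 57.7 W 19.1 yaw -2.2
w1 97 [210.7  24.8] c [0.5073 0.3364] L 46.4 W 24.0 yaw -8.4
w1 97 [217.7  99.5] c [0.5115 0.2709] L 45.1 W 31.1 yaw -2.4
w1 97 [228.5 168.1] c [0.5207 0.2027] L 45.7 W 16.9 yaw -10.4
w1 97 [201.5 231. ] c [0.489  0.1317] L 45.3 W 9.6 yaw 0.0
w4 76 [235.1  91.7] c [0.507  0.3372] L 57.6 W 32.2 yaw -8.5
w4 70 [241.6 168.4] c [0.5115 0.2712] L 57.8 W 40.2 yaw -2.9
w4 65 [252.5 237.3] c [0.5212 0.2033] L 58.5 W 25.9 yaw -10.4
w4 52 [241.1 303.6] c [0.5096 0.1281] L 169.0 W 24.6 yaw -6.6
w4 95 [235.5  92.7] c [0.5073 0.3365] L 45.6 W 23.8 yaw -8.4
w4 98 [241.3 168.8] c [0.5112 0.2709] L 45.8 W 31.0 yaw -2.8
w4 98 [252.3 238. ] c [0.5209 0.2027] L 45.8 W 16.8 yaw -10.4
w4 66 [241.  304.4] c [0.5095 0.1272] L 169.3 W 22.7 yaw -6.6
```

Both views, taken at different heights, agree to about 0.5 mm with the tops at z = 52 mm:

| Brick width | Centre (x, y) | Yaw |
|---|---|---|
| 41 mm | (.511, .271) | −2.6° |
| 34 mm | (.507, .337) | −8.4° |
| 27 mm | (.521, .203) | −10.4° |
| 20 mm | (.489, .132) | −2.3° |

I'll start with the 41 mm brick.

```bash
cat > g.py <<'E'
import sys; from h import *
# usage: g.py x y z jawdeg
x,y,z,a=map(float,sys.argv[1:5]); st=bot.read_state(); print(st['clock'],st['tool_pos'],'F',st['wrist_force'],st['opening'],'dq',np.abs(st['dq']).max()); jawyaw(st)
go([x,y,z],np.radians(a),st)
E
python3 g.py .5113 .271 .25 -2.6; python3 g.py .5113 .271 .191 -2.6
```

```text
4.975 [0.5212 0.2568 0.3577] F [-0.203  -0.0494 -0.3326] 0.08554547321427088 dq 0.005214791874424303
tool x [-0.0013 -0.0021 -1.    ] jaw deg -0.20570796325136845 y [ 0.0036  1.     -0.0021]
shift [ 0.1077  0.0144 -0.0098] turn [ 2.39 -0.07  0.12]
4.975 [0.5212 0.2568 0.3577] F [-0.203  -0.0494 -0.3326] 0.08554547321427088 dq 0.005214791874424303
tool x [-0.0013 -0.0021 -1.    ] jaw deg -0.20570796325136845 y [ 0.0036  1.     -0.0021]
shift [ 0.1667  0.0145 -0.0097] turn [ 2.39 -0.07  0.12]
```

Request:
carry_out:
  commands:
    - [[0.05, 0.014, -0.01], [2.4, 0, 0.1], 0]
    - [[0.1, 0.014, -0.01], [2.4, 0, 0.1], 0]
    - [[0.108, 0.014, -0.01], [2.4, 0, 0.1], 0]
    - [[0.108, 0.014, -0.01], [2.4, 0, 0.1], 0]
    - [[0.108, 0.014, -0.01], [2.4, 0, 0.1], 0]

```text
clock: 5.6
tool_pos: [0.5112, 0.2724, 0.2518]
ee_rot: [0.016, 0.706, -0.015, 0.707]
wrist_force: [-0.1, -0.6, -0.0]
opening: 0.0855
```

```bash
python3 g.py .5113 .271 .191 -2.6; python3 -c "
from h import *
shot('wrist','w5')"
```

```text
5.6 [0.5112 0.2724 0.2518] F [-0.1089 -0.5526 -0.0421] 0.08550376919816442 dq 0.0054517500470951
tool x [ 0.0014  0.002  -1.    ] jaw deg -2.5091173240456537 y [0.0438 0.999  0.002 ]
shift [ 0.0608 -0.0015  0.0001] turn [ 0.09  0.08 -0.12]
```

View pics/w5.png

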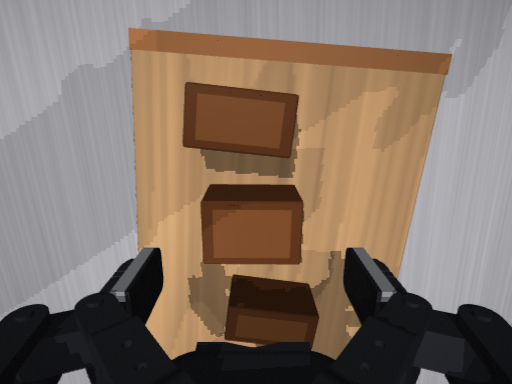

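Request:
carry_out:
  commands:
    - [[0.03, -0.001, 0], [0.1, 0.1, -0.1], 0]
    - [[0.055, -0.0015, 0], [0.1, 0.1, -0.1], 0]
    - [[0.061, -0.0015, 0], [0.1, 0.1, -0.1], 0]
    - [[0.061, -0.0015, 0], [0.1, 0.1, -0.1], 0]
    - [[0.061, -0.0015, 0], [0.1, 0.1, -0.1], 140]
    - [[0.061, -0.0015, 0], [0.1, 0.1, -0.1], 140]
    - [[0.061, -0.0015, 0], [0.1, 0.1, -0.1], 140]
    - [[0.061, -0.0015, 0], [0.1, 0.1, -0.1], 140]
    - [[0.061, -0.0015, 0], [0.1, 0.1, -0.1], 140]
    - [[0.061, -0.0015, 0], [0.1, 0.1, -0.1], 140]

```text
clock: 6.9
tool_pos: [0.5106, 0.2711, 0.1903]
ee_rot: [0.016, 0.707, -0.016, 0.707]
wrist_force: [-0.5, -0.0, 5.8]
opening: 0.0591
```

```bash
python3 g.py .6514 -.0035 .29 -4.9; python3 -c "
from h import *
shot('wrist','w6');shot('side','s6')"
```

```text
6.9 [0.5106 0.2711 0.1903] F [-0.5381 -0.0362  5.7696] 0.05906666443279438 dq 0.0028480973904297883
tool x [-0.0011 -0.0004 -1.    ] jaw deg -2.568379469407512 y [ 0.0448  0.999  -0.0004]
shift [-0.0997 -0.268   0.1529] turn [ 2.33 -0.06  0.02]
```

View pics/w6.png

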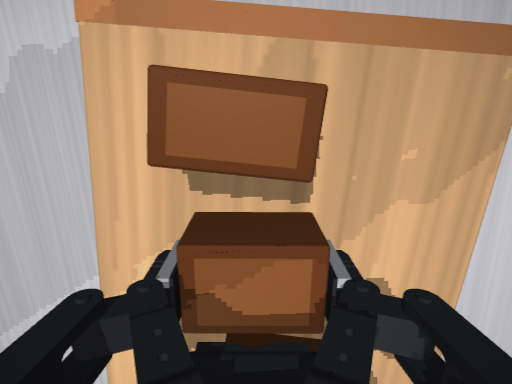

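Brick held: the opening is 59 mm and it is square in the jaws. Now lift it and carry it to lane 4.

Request:
carry_out:
  commands:
    - [[-0.05, 0, 0], [0, 0, 0], 140]
    - [[-0.1, 0, 0], [0, 0, 0], 140]
    - [[-0.1, -0.05, 0.03], [1, 0, 0], 140]
    - [[-0.1, -0.1, 0.055], [2, 0, 0], 140]
    - [[-0.1, -0.15, 0.085], [2.3, 0, 0], 140]
    - [[-0.1, -0.2, 0.115], [2.3, 0, 0], 140]
    - [[-0.1, -0.25, 0.145], [2.3, 0, 0], 140]
    - [[-0.1, -0.268, 0.153], [2.3, 0, 0], 140]
    - [[-0.1, -0.268, 0.153], [2.3, 0, 0], 140]
    - [[-0.1, -0.268, 0.153], [2.3, 0, 0], 140]
    - [[-0.1, -0.268, 0.153], [2.3, 0, 0], 140]

```text
clock: 8.38
tool_pos: [0.6509, -0.0013, 0.2893]
ee_rot: [0.029, 0.708, -0.029, 0.705]
wrist_force: [-0.4, -0.7, -1.2]
opening: 0.0594
```

```bash
python3 g.py .6514 -.0035 .235 -4.9; python3 -c "
from h import *
shot('wrist','w7')"
```

```text
8.375 [ 0.6509 -0.0013  0.2893] F [-0.4348 -0.7122 -1.2215] 0.05939411816915702 dq 0.009552314616312604
tool x [-0.0029 -0.0004 -1.    ] jaw deg -4.6685466838083105 y [ 0.0814  0.9967 -0.0006]
shift [ 0.0543 -0.0021  0.0009] turn [ 0.23 -0.17  0.03]
```

View pics/w7.png

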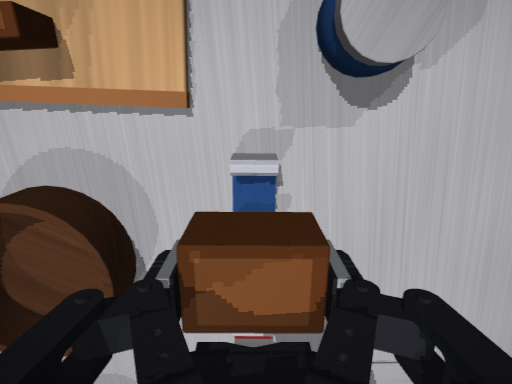

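Request:
carry_out:
  commands:
    - [[0.03, -0.002, 0.001], [0.2, -0.2, 0], 140]
    - [[0.054, -0.002, 0.001], [0.2, -0.2, 0], 140]
    - [[0.054, -0.002, 0.001], [0.2, -0.2, 0], 140]
    - [[0.054, -0.002, 0.001], [0.2, -0.2, 0], 140]

```text
clock: 8.93
tool_pos: [0.6523, -0.005, 0.2358]
ee_rot: [0.031, 0.706, -0.031, 0.707]
wrist_force: [0.6, -0.0, -1.5]
opening: 0.0591
```

```bash
python3 g.py .6514 -.0035 .187 -4.9; python3 -c "
from h import *
shot('wrist','w8')"
```

```text
8.925 [ 0.6523 -0.005   0.2358] F [ 0.5559 -0.0146 -1.4841] 0.059128226176094596 dq 0.011950043666038652
tool x [ 0.0015 -0.0011 -1.    ] jaw deg -5.00950277319644 y [ 0.0873  0.9962 -0.001 ]
shift [ 0.0488  0.0015 -0.0011] turn [-0.11  0.09  0.05]
```

View pics/w8.png

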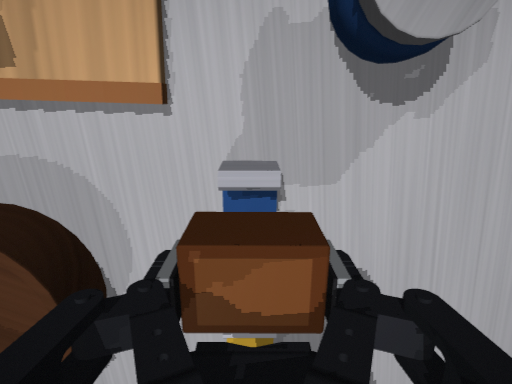

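Request:
carry_out:
  commands:
    - [[0.01, 0.001, -0.001], [0, 0, 0], 140]
    - [[0.018, 0.001, -0.001], [0, 0, 0], 140]
    - [[0.018, 0.001, -0.001], [0, 0, 0], 140]

```text
clock: 9.35
tool_pos: [0.6508, -0.0049, 0.2159]
ee_rot: [0.031, 0.707, -0.032, 0.706]
wrist_force: [-0.4, 0.6, -1.6]
opening: 0.0593
```

```bash
python3 g.py .6514 -.0035 .187 -4.9
```

```text
9.35 [ 0.6508 -0.0049  0.2159] F [-0.428   0.6159 -1.626 ] 0.05927076171737983 dq 0.011388675128075343
tool x [-0.0012 -0.0017 -1.    ] jaw deg -5.059290904389464 y [ 0.0882  0.9961 -0.0018]
shift [0.0289 0.0015 0.0005] turn [-0.16 -0.06  0.1 ]
```

Request:
carry_out:
  commands:
    - [[0.01, 0.0015, 0], [0, 0, 0], 140]
    - [[0.018, 0.0015, 0], [0, 0, 0], 140]
    - [[0.024, 0.0015, 0], [0, 0, 0], 140]
    - [[0.028, 0.0015, 0], [0, 0, 0], 140]
    - [[0.028, 0.0015, 0], [0, 0, 0], 140]

```text
clock: 9.98
tool_pos: [0.6513, -0.0034, 0.1885]
ee_rot: [0.031, 0.706, -0.032, 0.706]
wrist_force: [-0.2, -1.0, -1.3]
opening: 0.059
```

```bash
python3 g.py .6514 -.0035 .187 -4.9; python3 -c "
from h import *
shot('wrist','w9')"
```

```text
9.975 [ 0.6513 -0.0034  0.1885] F [-0.198  -0.9501 -1.3104] 0.05902671461413464 dq 0.00920076708540771
tool x [-0.0001 -0.0016 -1.    ] jaw deg -5.060153021428556 y [ 0.0882  0.9961 -0.0016]
shift [ 0.0015 -0.0001  0.0002] turn [-0.16  0.    0.09]
```

View pics/w9.png

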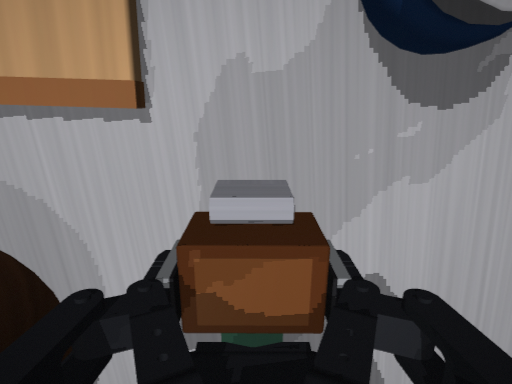

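The brick is in the lane with no side load. I'll lower the last few millimetres and release.

Request:
carry_out:
  commands:
    - [[0.002, 0, 0], [0, 0, 0], 140]
    - [[0.003, 0, 0], [0, 0, 0], 140]
    - [[0.003, 0, 0], [0, 0, 0], 140]

```text
clock: 10.4
tool_pos: [0.6514, -0.0033, 0.1864]
ee_rot: [0.031, 0.706, -0.032, 0.707]
wrist_force: [-2.4, -0.8, 3.7]
opening: 0.059
```

Request:
carry_out:
  commands:
    - [[0.003, 0, 0], [0, 0, 0], 0]
    - [[0.003, 0, 0], [0, 0, 0], 0]
    - [[0.003, 0, 0], [0, 0, 0], 0]
    - [[-0.03, 0, 0], [0, 0, 0], 0]
    - [[-0.09, 0, 0], [0, 0, 0], 0]
    - [[-0.09, 0, 0], [0, 0, 0], 0]
    - [[-0.09, 0, 0], [0, 0, 0], 0]

```text
clock: 11.28
tool_pos: [0.6511, -0.0034, 0.2757]
ee_rot: [0.031, 0.706, -0.032, 0.707]
wrist_force: [-1.1, 0.5, 0.1]
opening: 0.0854
```

```bash
python3 g.py .5072 .3367 .25 -8.4; python3 -c "
from h import *
shot('wrist','w10')"
```

```text
11.275 [ 0.6511 -0.0034  0.2757] F [-1.1136  0.5401  0.0569] 0.08538404160743075 dq 0.026165950228103273
tool x [ 0.0006 -0.002  -1.    ] jaw deg -5.071063668541911 y [ 0.0884  0.9961 -0.0019]
shift [ 0.025   0.3261 -0.1734] turn [3.33 0.05 0.11]
```

View pics/w10.png

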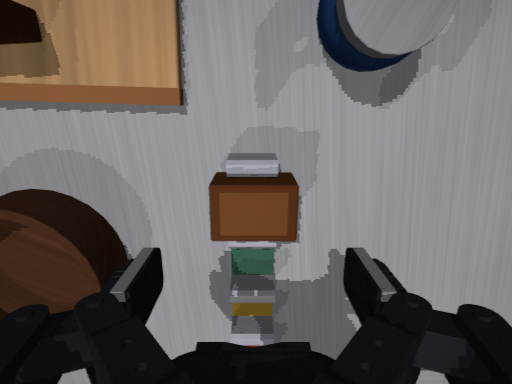

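The 41 mm brick sits down in the blue lane, at (254, 207). Next is the 34 mm brick.

Request:
carry_out:
  commands:
    - [[0, 0.055, -0.029], [1, 0, 0], 0]
    - [[0, 0.11, -0.058], [2, 0, 0], 0]
    - [[0, 0.165, -0.087], [3, 0, 0], 0]
    - [[0, 0.22, -0.116], [3.3, 0, 0.1], 0]
    - [[0.0, 0.27, -0.145], [3.3, 0, 0.1], 0]
    - [[0.01, 0.326, -0.173], [3.3, 0, 0.1], 0]
    - [[0.025, 0.326, -0.173], [3.3, 0, 0.1], 0]
    - [[0.025, 0.326, -0.173], [3.3, 0, 0.1], 0]
    - [[0.025, 0.326, -0.173], [3.3, 0, 0.1], 0]
    - [[0.025, 0.326, -0.173], [3.3, 0, 0.1], 0]

```text
clock: 12.58
tool_pos: [0.5087, 0.3354, 0.2504]
ee_rot: [0.052, 0.705, -0.052, 0.706]
wrist_force: [-0.2, -0.1, 0.0]
opening: 0.0855
```

```bash
python3 g.py .5072 .3367 .19 -8.4; python3 -c "
from h import *
shot('wrist','w11')"
```

```text
12.575 [0.5087 0.3354 0.2504] F [-0.1995 -0.1051  0.0442] 0.08547118119875047 dq 0.005252882253478892
tool x [ 0.0011 -0.0001 -1.    ] jaw deg -8.503800402943652 y [0.1479 0.989  0.    ]
shift [ 0.0604  0.0011 -0.0017] turn [-0.1   0.06 -0.  ]
```

View pics/w11.png

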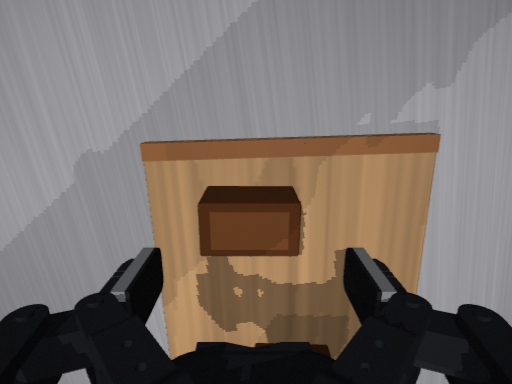

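Request:
carry_out:
  commands:
    - [[0.03, 0.001, -0.0015], [0, 0, 0], 0]
    - [[0.055, 0.001, -0.0015], [0, 0, 0], 0]
    - [[0.0605, 0.001, -0.0015], [0, 0, 0], 0]
    - [[0.0605, 0.001, -0.0015], [0, 0, 0], 0]
    - [[0.0605, 0.001, -0.0015], [0, 0, 0], 140]
    - [[0.0605, 0.001, -0.0015], [0, 0, 0], 140]
    - [[0.0605, 0.001, -0.0015], [0, 0, 0], 140]
    - [[0.0605, 0.001, -0.0015], [0, 0, 0], 140]
    - [[0.0605, 0.001, -0.0015], [0, 0, 0], 140]
    - [[0.0605, 0.001, -0.0015], [0, 0, 0], 140]

```text
clock: 13.88
tool_pos: [0.5068, 0.3383, 0.1911]
ee_rot: [0.052, 0.704, -0.051, 0.706]
wrist_force: [-0.8, -0.8, 5.7]
opening: 0.0593
```

```bash
python3 g.py .6466 -.0556 .29 -4.9
```

```text
13.875 [0.5068 0.3383 0.1911] F [-0.7726 -0.8288  5.7459] 0.0593459443001099 dq 0.0013909578265037257
tool x [ 0.0026  0.0014 -1.    ] jaw deg -8.370806583773838 y [0.1456 0.9893 0.0017]
shift [-0.0991 -0.3692  0.1959] turn [-3.47  0.14 -0.09]
```

Request:
carry_out:
  commands:
    - [[-0.05, 0, 0], [0, 0, 0], 140]
    - [[-0.1, 0, 0], [0, 0, 0], 140]
    - [[-0.1, -0.053, 0.028], [-1, 0, 0], 140]
    - [[-0.1, -0.106, 0.056], [-2, 0, 0], 140]
    - [[-0.1, -0.159, 0.084], [-3, 0, 0], 140]
    - [[-0.1, -0.212, 0.112], [-3.5, 0, 0], 140]
    - [[-0.1, -0.265, 0.14], [-3.5, 0.1, -0.1], 140]
    - [[-0.1, -0.32, 0.168], [-3.5, 0.1, -0.1], 140]
    - [[-0.1, -0.369, 0.196], [-3.5, 0.1, -0.1], 140]
    - [[-0.1, -0.369, 0.196], [-3.5, 0.1, -0.1], 140]
    - [[-0.1, -0.369, 0.196], [-3.5, 0.1, -0.1], 140]
    - [[-0.1, -0.369, 0.196], [-3.5, 0.1, -0.1], 140]

```text
clock: 15.38
tool_pos: [0.6463, -0.0537, 0.2901]
ee_rot: [0.029, 0.707, -0.029, 0.706]
wrist_force: [0.2, 0.6, -1.0]
opening: 0.0592
```

```bash
cat > held.py <<'E'
import sys; from h import *
tag=sys.argv[1]
if len(sys.argv)<3: im,K,P=shot('wrist',tag)
else: im,K,P=load(tag)
m=bot.camera_model('wrist')['mount']
# in tool coordinates: plane x = const (brick top), rows 235..345
r=im[...,2].astype(float); 
# row profile along centre columns: dark side/rim/inner transitions
g=np.median(r[200:350,230:280],axis=1); d=np.diff(g)
b_,g_=im[...,0].astype(float),im[...,1].astype(float)
br=((r>1.5*g_)&(r<140)); rows=np.nonzero(br[180:348,215:290].mean(1)>.6)[0]+180
jumps=[(i+200.5,round(d[i],0)) for i in range(len(d)) if abs(d[i])>10]
print('brown rows',rows.min(),rows.max(),'jumps',jumps)
def tooly(v,x):
    o=m[:3,3]; dd=m[:3,:3]@np.array([0,-(v-K[1,2])/K[1,1],-1]); t=(x-o[0])/dd[0]; return (o+t*dd)[1]
for v,_ in jumps+[(rows.max()+.5,0)]: print(v,'tool y mm %.1f'%(1e3*tooly(v,.139)))
E
python3 held.py w12; echo; python3 held.py w7 x; echo; python3 held.py w8 x;  python3 g.py .6466 -.0556 .235 -4.9
```

```text
brown rows 222 327 jumps [(214.5, np.float64(34.0)), (220.5, np.float64(-26.0)), (221.5, np.float64(-25.0)), (256.5, np.float64(14.0)), (257.5, np.float64(11.0)), (269.5, np.float64(31.0)), (311.5, np.float64(-36.0)), (320.5, np.float64(-16.0)), (327.5, np.float64(20.0)), (328.5, np.float64(91.0)), (344.5, np.float64(-112.0)), (345.5, np.float64(-32.0))]
214.5 tool y mm 33.2
220.5 tool y mm 30.8
221.5 tool y mm 30.4
256.5 tool y mm 15.8
257.5 tool y mm 15.4
269.5 tool y mm 10.1
311.5 tool y mm -9.3
320.5 tool y mm -13.7
327.5 tool y mm -17.2
328.5 tool y mm -17.7
344.5 tool y mm -25.9
345.5 tool y mm -26.4
327.5 tool y mm -17.2

brown rows 212 331 jumps [(211.5, np.float64(16.0)), (244.5, np.float64(13.0)), (245.5, np.float64(14.0)), (258.5, np.float64(17.0)), (268.5, np.float64(12.0)), (313.5, np.float64(-34.0)), (332.5, np.float64(60.0)), (333.5, np.float64(50.0)), (335.5, np.float64(-40.0)), (338.5, np.float64(-28.0)), (344.5, np.float64(-60.0)), (345.5, np.float64(-15.0))]
211.5 tool y mm 34.4
244.5 tool y mm 20.9
245.5 tool y mm 20.5
258.5 tool y mm 15.0
268.5 tool y mm 10.6
313
[... 407 characters left out ...]
4(29.0)), (337.5, np.float64(20.0)), (338.5, np.float64(12.0)), (342.5, np.float64(-41.0)), (344.5, np.float64(-58.0)), (345.5, np.float64(-27.0))]
211.5 tool y mm 34.4
244.5 tool y mm 20.9
245.5 tool y mm 20.5
258.5 tool y mm 15.0
268.5 tool y mm 10.6
312.5 tool y mm -9.8
332.5 tool y mm -19.7
333.5 tool y mm -20.2
337.5 tool y mm -22.3
338.5 tool y mm -22.8
342.5 tool y mm -24.9
344.5 tool y mm -25.9
345.5 tool y mm -26.4
331.5 tool y mm -19.2
15.425 [ 0.6464 -0.0537  0.2901] F [ 0.6245  0.7515 -0.7301] 0.059085863437230636 dq 0.004739880933682739
tool x [-0.0011 -0.0008 -1.    ] jaw deg -4.703746419233028 y [ 0.082   0.9966 -0.0009]
shift [ 0.0551 -0.0018  0.0005] turn [ 0.2  -0.06  0.05]
```

View pics/w12.png

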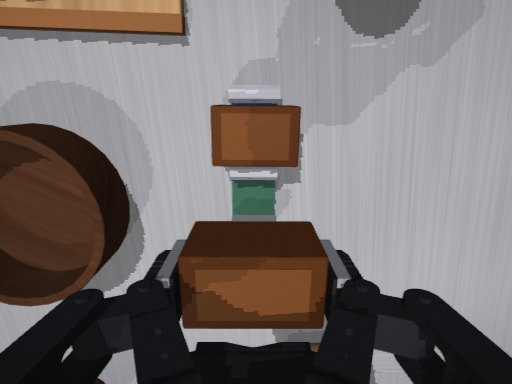

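The 34 mm brick sits about 1 mm off centre in the hand (tool y −1.0), so I'll compensate.

Request:
carry_out:
  commands:
    - [[0.03, -0.001, 0.0005], [0.2, 0, 0], 140]
    - [[0.055, -0.001, 0.0005], [0.2, 0, 0], 140]
    - [[0.065, -0.001, 0.0005], [0.2, 0, 0], 140]
    - [[0.07, -0.001, 0.0005], [0.2, 0, 0], 140]
    - [[0.07, -0.001, 0.0005], [0.2, 0, 0], 140]

```text
clock: 16.05
tool_pos: [0.6471, -0.0564, 0.2203]
ee_rot: [0.031, 0.707, -0.031, 0.706]
wrist_force: [-0.0, 0.0, -2.0]
opening: 0.0592
```

```bash
python3 g.py .6467 -.0546 .187 -4.9;python3 -c "
from h import *
shot('wrist','w13')"
```

```text
16.05 [ 0.6471 -0.0564  0.2203] F [-0.0461  0.042  -2.0342] 0.05916062650841121 dq 0.00840284244033985
tool x [-0.0007 -0.0012 -1.    ] jaw deg -5.032979608896671 y [ 0.0877  0.9961 -0.0013]
shift [ 0.0333  0.0018 -0.0006] turn [-0.13 -0.03  0.07]
```

View pics/w13.png

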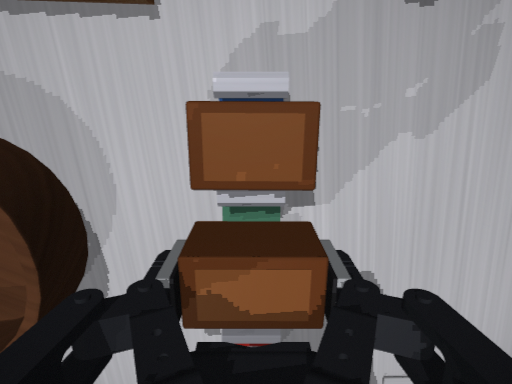

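Request:
carry_out:
  commands:
    - [[0.01, 0.0015, -0.0005], [0, 0, 0], 140]
    - [[0.018, 0.0015, -0.0005], [0, 0, 0], 140]
    - [[0.025, 0.0015, -0.0005], [0, 0, 0], 140]
    - [[0.03, 0.0015, -0.0005], [0, 0, 0], 140]
    - [[0.034, 0.0015, -0.0005], [0, 0, 0], 140]
    - [[0.034, 0.0015, -0.0005], [0, 0, 0], 140]

```text
clock: 16.85
tool_pos: [0.6464, -0.055, 0.1871]
ee_rot: [0.031, 0.707, -0.032, 0.706]
wrist_force: [-4.4, 0.6, 10.6]
opening: 0.0595
```

```bash
python3 g.py .6467 -.0546 .187 -4.9;python3 -c "
from h import *
shot('wrist','w14')"
```

```text
16.85 [ 0.6464 -0.055   0.1871] F [-4.4337  0.5781 10.5934] 0.05953337813593526 dq 0.0029079140593387975
tool x [-0.001  -0.0019 -1.    ] jaw deg -5.060380179213165 y [ 0.0882  0.9961 -0.002 ]
shift [0.0001 0.0005 0.0003] turn [-0.16 -0.05  0.11]
```

View pics/w14.png

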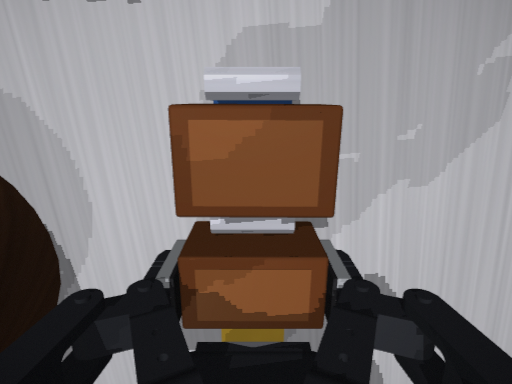

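Floor contact (10.6 N) came at exactly the seated height. Now release.

Request:
carry_out:
  commands:
    - [[-0.001, 0, 0], [0, 0, 0], 0]
    - [[-0.001, 0, 0], [0, 0, 0], 0]
    - [[-0.001, 0, 0], [0, 0, 0], 0]
    - [[-0.03, 0, 0], [0, 0, 0], 0]
    - [[-0.09, 0, 0], [0, 0, 0], 0]
    - [[-0.09, 0, 0], [0, 0, 0], 0]
    - [[-0.09, 0, 0], [0, 0, 0], 0]

```text
clock: 17.77
tool_pos: [0.6464, -0.0554, 0.2755]
ee_rot: [0.031, 0.707, -0.032, 0.706]
wrist_force: [-0.3, 0.4, -1.2]
opening: 0.0853
```

```bash
python3 g.py .5209 .2030 .25 -10.4; python3 -c "
from h import *
shot('wrist','w15')"
```

```text
17.775 [ 0.6464 -0.0554  0.2755] F [-0.2676  0.3528 -1.1828] 0.08534679258792273 dq 0.02502529141278854
tool x [-0.0014 -0.0018 -1.    ] jaw deg -5.0765655023764324 y [ 0.0885  0.9961 -0.002 ]
shift [ 0.0252  0.2463 -0.1479] turn [ 5.32 -0.07  0.12]
```

View pics/w15.png

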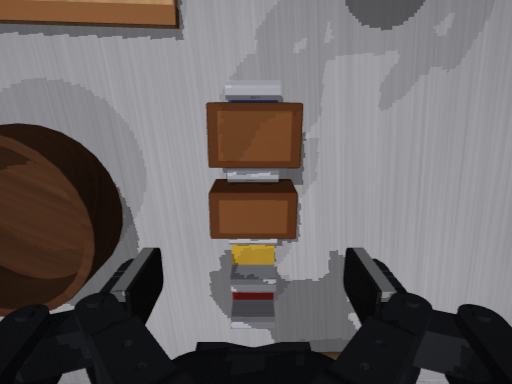

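Two bricks are seated. Now the 27 mm brick.

Request:
carry_out:
  commands:
    - [[0, 0.05, -0.03], [1, 0, 0], 0]
    - [[0, 0.1, -0.06], [2, 0, 0], 0]
    - [[0, 0.15, -0.09], [4, 0, 0], 0]
    - [[0, 0.2, -0.12], [5.3, 0, 0.1], 0]
    - [[0.015, 0.246, -0.148], [5.3, 0, 0.1], 0]
    - [[0.025, 0.246, -0.148], [5.3, 0, 0.1], 0]
    - [[0.025, 0.246, -0.148], [5.3, 0, 0.1], 0]
    - [[0.025, 0.246, -0.148], [5.3, 0, 0.1], 0]
    - [[0.025, 0.246, -0.148], [5.3, 0, 0.1], 0]

```text
clock: 18.95
tool_pos: [0.5216, 0.2017, 0.2506]
ee_rot: [0.065, 0.704, -0.065, 0.704]
wrist_force: [0.2, 0.1, -0.4]
opening: 0.0854
```

```bash
python3 g.py .5209 .2030 .19 -10.4; python3 -c "
from h import *
shot('wrist','w16')"
```

```text
18.95 [0.5216 0.2017 0.2506] F [ 0.1616  0.123  -0.3552] 0.0854461814068239 dq 0.006764519900926991
tool x [-0.0009  0.0001 -1.    ] jaw deg -10.497876800695385 y [ 0.1822  0.9833 -0.    ]
shift [ 0.0606  0.0012 -0.0009] turn [-0.1  -0.05  0.  ]
```

View pics/w16.png

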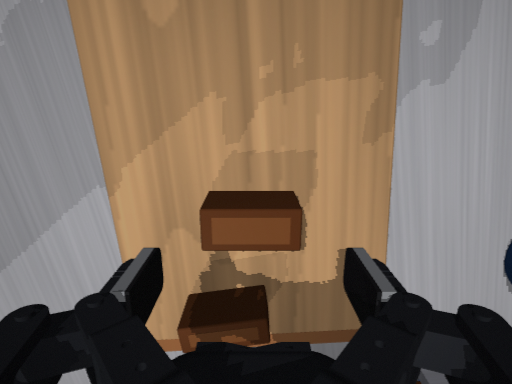

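Request:
carry_out:
  commands:
    - [[0.03, 0.0005, -0.001], [0, 0, 0], 0]
    - [[0.055, 0.0005, -0.001], [0, 0, 0], 0]
    - [[0.0605, 0.0005, -0.001], [0, 0, 0], 0]
    - [[0.0605, 0.0005, -0.001], [0, 0, 0], 0]
    - [[0.0605, 0.0005, -0.001], [0, 0, 0], 140]
    - [[0.0605, 0.0005, -0.001], [0, 0, 0], 140]
    - [[0.0605, 0.0005, -0.001], [0, 0, 0], 140]
    - [[0.0605, 0.0005, -0.001], [0, 0, 0], 140]
    - [[0.0605, 0.0005, -0.001], [0, 0, 0], 140]
    - [[0.0605, 0.0005, -0.001], [0, 0, 0], 140]

```text
clock: 20.25
tool_pos: [0.5203, 0.2038, 0.1913]
ee_rot: [0.064, 0.704, -0.064, 0.705]
wrist_force: [-0.5, -0.6, 5.7]
opening: 0.0595
```

```bash
python3 g.py .6425 -.101 .29 -4.9
```

```text
20.25 [0.5203 0.2038 0.1913] F [-0.4923 -0.5944  5.6909] 0.05949725347213774 dq 0.0008902052602452106
tool x [ 0.0009  0.001  -1.    ] jaw deg -10.368773687388574 y [0.18   0.9837 0.0011]
shift [-0.0988 -0.2778  0.1751] turn [-5.47  0.05 -0.06]
```

Request:
carry_out:
  commands:
    - [[-0.05, 0, 0], [0, 0, 0], 140]
    - [[-0.1, 0, 0], [0, 0, 0], 140]
    - [[-0.1, -0.053, 0.032], [-1, 0, 0], 140]
    - [[-0.1, -0.106, 0.065], [-3, 0, 0], 140]
    - [[-0.1, -0.159, 0.1], [-5, 0, 0], 140]
    - [[-0.1, -0.212, 0.133], [-5.5, 0, 0], 140]
    - [[-0.1, -0.26, 0.165], [-5.5, 0, -0.1], 140]
    - [[-0.1, -0.278, 0.175], [-5.5, 0, -0.1], 140]
    - [[-0.1, -0.278, 0.175], [-5.5, 0, -0.1], 140]
    - [[-0.1, -0.278, 0.175], [-5.5, 0, -0.1], 140]
    - [[-0.1, -0.278, 0.175], [-5.5, 0, -0.1], 140]

```text
clock: 21.62
tool_pos: [0.6419, -0.099, 0.2903]
ee_rot: [0.029, 0.707, -0.029, 0.706]
wrist_force: [-0.3, -0.9, -1.0]
opening: 0.0594
```

```bash
python3 held.py w17; python3 g.py .6425 -.101 .235 -4.9
```

```text
brown rows 227 318 jumps [(210.5, np.float64(-53.0)), (211.5, np.float64(-17.0)), (219.5, np.float64(10.0)), (220.5, np.float64(60.0)), (225.5, np.float64(-84.0)), (226.5, np.float64(-32.0)), (262.5, np.float64(14.0)), (263.5, np.float64(12.0)), (275.5, np.float64(29.0)), (311.5, np.float64(-30.0)), (312.5, np.float64(-26.0)), (318.5, np.float64(20.0)), (319.5, np.float64(90.0)), (344.5, np.float64(-112.0)), (345.5, np.float64(-30.0))]
210.5 tool y mm 34.7
211.5 tool y mm 34.4
219.5 tool y mm 31.2
220.5 tool y mm 30.8
225.5 tool y mm 28.8
226.5 tool y mm 28.4
262.5 tool y mm 13.2
263.5 tool y mm 12.8
275.5 tool y mm 7.5
311.5 tool y mm -9.3
312.5 tool y mm -9.8
318.5 tool y mm -12.7
319.5 tool y mm -13.2
344.5 tool y mm -25.9
345.5 tool y mm -26.4
318.5 tool y mm -12.7
21.675 [ 0.642  -0.0993  0.2902] F [-0.2881  0.1539 -0.5113] 0.05904131181522421 dq 0.009119694702676049
tool x [-0.001  -0.0009 -1.    ] jaw deg -4.695583288053899 y [ 0.0819  0.9966 -0.001 ]
shift [ 0.0552 -0.0016  0.0007] turn [ 0.2  -0.06  0.06]
```

View pics/w17.png

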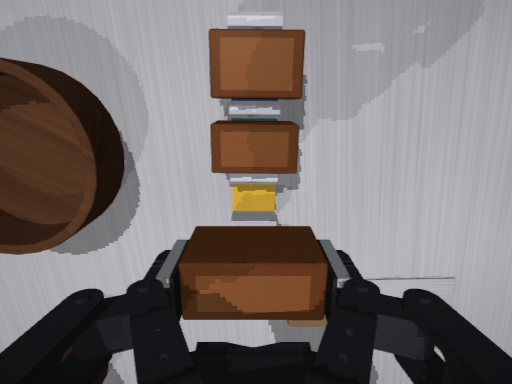

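Request:
carry_out:
  commands:
    - [[0.03, -0.0005, 0.0005], [0.2, 0, 0], 140]
    - [[0.055, -0.0005, 0.0005], [0.2, 0, 0], 140]
    - [[0.065, -0.0005, 0.0005], [0.2, 0, 0], 140]
    - [[0.07, -0.0005, 0.0005], [0.2, 0, 0], 140]
    - [[0.07, -0.0005, 0.0005], [0.2, 0, 0], 140]

```text
clock: 22.3
tool_pos: [0.6428, -0.1017, 0.2203]
ee_rot: [0.031, 0.707, -0.032, 0.706]
wrist_force: [-0.4, 0.4, -0.2]
opening: 0.059
```

```bash
python3 g.py .6425 -.101 .187 -4.9;python3 -c "
from h import *
shot('wrist','w18')"
```

```text
22.3 [ 0.6428 -0.1017  0.2203] F [-0.3653  0.4256 -0.1723] 0.05901117128077475 dq 0.009472604177919577
tool x [-0.0006 -0.0013 -1.    ] jaw deg -5.039873874803474 y [ 0.0878  0.9961 -0.0014]
shift [ 0.0333  0.0007 -0.0003] turn [-0.14 -0.03  0.08]
```

View pics/w18.png

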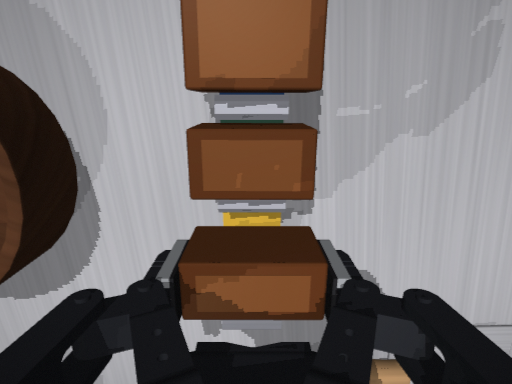

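Request:
carry_out:
  commands:
    - [[0.01, 0.001, -0.0005], [0, 0, 0], 140]
    - [[0.018, 0.001, -0.0005], [0, 0, 0], 140]
    - [[0.025, 0.001, -0.0005], [0, 0, 0], 140]
    - [[0.03, 0.001, -0.0005], [0, 0, 0], 140]
    - [[0.0335, 0.001, -0.0005], [0, 0, 0], 140]
    - [[0.0335, 0.001, -0.0005], [0, 0, 0], 140]

```text
clock: 23.1
tool_pos: [0.6419, -0.1009, 0.1874]
ee_rot: [0.03, 0.707, -0.032, 0.706]
wrist_force: [-3.9, -0.3, 8.7]
opening: 0.0592
```

```bash
python3 g.py .6425 -.101 .187 -4.9;python3 -c "
from h import *
shot('wrist','w19')"
```

```text
23.1 [ 0.6419 -0.1009  0.1874] F [-3.8968 -0.3285  8.7285] 0.05918716772590069 dq 0.0021098575627722087
tool x [-0.0014 -0.002  -1.    ] jaw deg -5.062257411309363 y [ 0.0882  0.9961 -0.0021]
shift [ 0.0004 -0.      0.0006] turn [-0.16 -0.07  0.12]
```

View pics/w19.png

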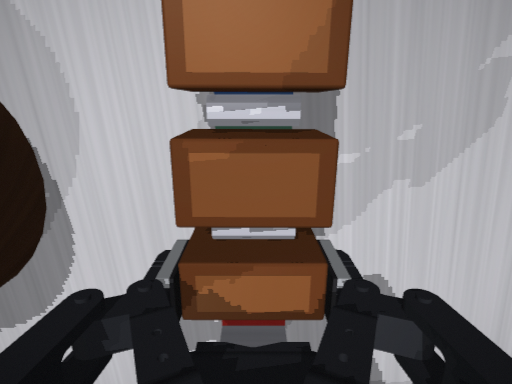

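Seated in the yellow lane. Release, then on to the 20 mm brick.

Request:
carry_out:
  commands:
    - [[-0.001, 0, 0], [0, 0, 0], 0]
    - [[-0.001, 0, 0], [0, 0, 0], 0]
    - [[-0.001, 0, 0], [0, 0, 0], 0]
    - [[-0.03, 0, 0], [0, 0, 0], 0]
    - [[-0.09, 0, 0], [0, 0, 0], 0]
    - [[-0.09, 0, 0], [0, 0, 0], 0]
    - [[-0.09, 0, 0], [0, 0, 0], 0]

```text
clock: 24.02
tool_pos: [0.642, -0.1011, 0.2761]
ee_rot: [0.031, 0.707, -0.032, 0.706]
wrist_force: [0.8, -0.3, -0.7]
opening: 0.085
```

```bash
python3 g.py .4894 .1320 .25 -2.3; python3 -c "
from h import *
shot('wrist','w20')"
```

```text
24.025 [ 0.642  -0.1011  0.2761] F [ 0.7836 -0.2918 -0.688 ] 0.08503547274874433 dq 0.024158259228045972
tool x [-0.0014 -0.0018 -1.    ] jaw deg -5.0720891148533305 y [ 0.0884  0.9961 -0.0019]
shift [ 0.0259  0.2187 -0.1726] turn [-2.77 -0.07  0.11]
```

View pics/w20.png

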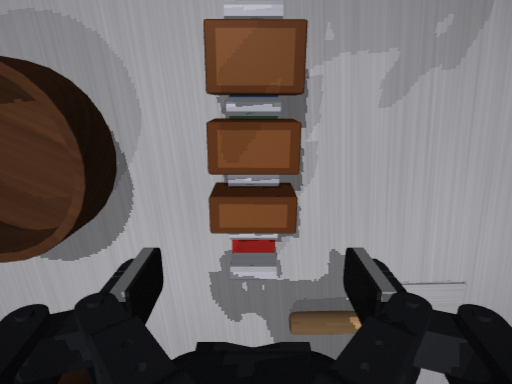

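```bash
python3 - <<'E'
from rack import *
im,K,P=load('w20'); 
b,g,r=[im[...,i].astype(float) for i in range(3)]
m=((r>g*3)&(r>b*3)&(r>40)); m[:225]=0;m[262:]=0
ys,xs=np.nonzero(m);print(xs.min(),xs.max(),ys.min(),ys.max())
for c in (240,253,268):
    k=np.nonzero(m[:,c])[0]; print(c,k.min(),k.max(),plane(K,P,[(c,k.max()+.5)],.008))
for rr in (244,247,250):
    k=np.nonzero(m[rr])[0]; X=plane(K,P,[(k.min()-.5,rr),(k.max()+.5,rr)],.008); print(rr,X,X.mean(0))
print('scraper handle',plane(K,P,[(292,312),(292,333),(360,312)],.01))
E
```

```text
233 274 240 251
240 240 251 [[ 0.6273 -0.1489  0.008 ]]
253 240 251 [[ 0.6383 -0.1499  0.008 ]]
268 240 251 [[ 0.6509 -0.151   0.008 ]]
244 [[ 0.6217 -0.1414  0.008 ]
 [ 0.6569 -0.1445  0.008 ]] [ 0.6393 -0.143   0.008 ]
247 [[ 0.6214 -0.1442  0.008 ]
 [ 0.6559 -0.1472  0.008 ]] [ 0.6386 -0.1457  0.008 ]
250 [[ 0.6211 -0.147   0.008 ]
 [ 0.6557 -0.15    0.008 ]] [ 0.6384 -0.1485  0.008 ]
scraper handle [[ 0.6679 -0.2118  0.01  ]
 [ 0.6667 -0.2346  0.01  ]
 [ 0.7286 -0.2172  0.01  ]]
```

Request:
carry_out:
  commands:
    - [[0, 0.045, -0.035], [-1, 0, 0], 0]
    - [[0, 0.09, -0.07], [-2, 0, 0], 0]
    - [[0, 0.135, -0.105], [-2.8, 0, 0], 0]
    - [[0, 0.18, -0.14], [-2.8, 0, 0.1], 0]
    - [[0.015, 0.219, -0.173], [-2.8, 0, 0.1], 0]
    - [[0.026, 0.219, -0.173], [-2.8, 0, 0.1], 0]
    - [[0.026, 0.219, -0.173], [-2.8, 0, 0.1], 0]
    - [[0.026, 0.219, -0.173], [-2.8, 0, 0.1], 0]
    - [[0.026, 0.219, -0.173], [-2.8, 0, 0.1], 0]

```text
clock: 25.2
tool_pos: [0.4898, 0.1315, 0.2502]
ee_rot: [0.015, 0.707, -0.015, 0.707]
wrist_force: [0.6, 0.7, 0.6]
opening: 0.0854
```

```bash
python3 g.py .4894 .1320 .19 -2.3; python3 -c "
from h import *
shot('wrist','w21')"
```

```text
25.2 [0.4898 0.1315 0.2502] F [0.6089 0.7242 0.6095] 0.08539412266944234 dq 0.0047069661367688306
tool x [-0.001   0.0003 -1.    ] jaw deg -2.3832489294147283 y [0.0416 0.9991 0.0003]
shift [ 0.0602  0.0005 -0.0004] turn [-0.08 -0.06 -0.02]
```

View pics/w21.png

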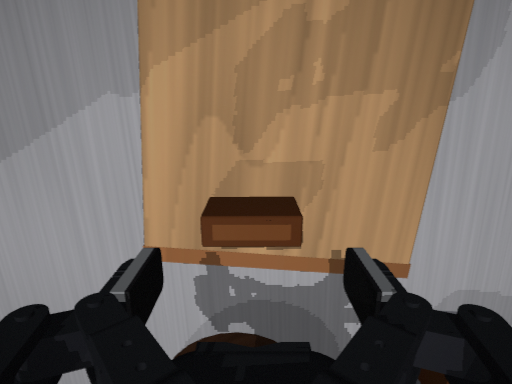

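Request:
carry_out:
  commands:
    - [[0.03, 0.0005, -0.0005], [0, 0, 0], 0]
    - [[0.055, 0.0005, -0.0005], [0, 0, 0], 0]
    - [[0.0605, 0.0005, -0.0005], [0, 0, 0], 0]
    - [[0.0605, 0.0005, -0.0005], [0, 0, 0], 0]
    - [[0.0605, 0.0005, -0.0005], [0, 0, 0], 140]
    - [[0.0605, 0.0005, -0.0005], [0, 0, 0], 140]
    - [[0.0605, 0.0005, -0.0005], [0, 0, 0], 140]
    - [[0.0605, 0.0005, -0.0005], [0, 0, 0], 140]
    - [[0.0605, 0.0005, -0.0005], [0, 0, 0], 140]
    - [[0.0605, 0.0005, -0.0005], [0, 0, 0], 140]

```text
clock: 26.5
tool_pos: [0.4889, 0.1332, 0.1909]
ee_rot: [0.014, 0.707, -0.014, 0.707]
wrist_force: [-2.1, 0.1, 6.1]
opening: 0.0591
```

```bash
python3 g.py .6395 -.139 .29 -4.9
```

```text
26.5 [0.4889 0.1332 0.1909] F [-2.1466  0.0785  6.097 ] 0.05905426842393893 dq 0.0015906543165066305
tool x [ 0.0007  0.0006 -1.    ] jaw deg -2.2718220091959713 y [0.0396 0.9992 0.0006]
shift [-0.0992 -0.2659  0.1613] turn [ 2.63  0.04 -0.04]
```

Request:
carry_out:
  commands:
    - [[-0.05, 0, 0], [0, 0, 0], 140]
    - [[-0.1, 0, 0], [0, 0, 0], 140]
    - [[-0.1, -0.05, 0.03], [1, 0, 0], 140]
    - [[-0.1, -0.1, 0.06], [2, 0, 0], 140]
    - [[-0.1, -0.15, 0.09], [2.6, 0, 0], 140]
    - [[-0.1, -0.2, 0.12], [2.6, 0, 0], 140]
    - [[-0.1, -0.25, 0.15], [2.6, 0, 0], 140]
    - [[-0.1, -0.266, 0.161], [2.6, 0, 0], 140]
    - [[-0.1, -0.266, 0.161], [2.6, 0, 0], 140]
    - [[-0.1, -0.266, 0.161], [2.6, 0, 0], 140]
    - [[-0.1, -0.266, 0.161], [2.6, 0, 0], 140]

```text
clock: 27.88
tool_pos: [0.6388, -0.1373, 0.2899]
ee_rot: [0.029, 0.707, -0.029, 0.706]
wrist_force: [-0.5, -0.4, -1.0]
opening: 0.0592
```

```bash
python3 held.py w22; python3 g.py .6395 -.139 .22 -4.9
```

```text
brown rows 234 312 jumps [(207.5, np.float64(-30.0)), (216.5, np.float64(34.0)), (217.5, np.float64(28.0)), (228.5, np.float64(-32.0)), (229.5, np.float64(-30.0)), (232.5, np.float64(-24.0)), (233.5, np.float64(-40.0)), (271.5, np.float64(16.0)), (272.5, np.float64(13.0)), (283.5, np.float64(-12.0)), (284.5, np.float64(40.0)), (305.5, np.float64(-19.0)), (312.5, np.float64(-22.0)), (313.5, np.float64(33.0)), (314.5, np.float64(69.0)), (344.5, np.float64(-98.0)), (345.5, np.float64(-25.0))]
207.5 tool y mm 35.9
216.5 tool y mm 32.4
217.5 tool y mm 32.0
228.5 tool y mm 27.6
229.5 tool y mm 27.1
232.5 tool y mm 25.9
233.5 tool y mm 25.5
271.5 tool y mm 9.3
272.5 tool y mm 8.8
283.5 tool y mm 3.9
284.5 tool y mm 3.4
305.5 tool y mm -6.4
312.5 tool y mm -9.8
313.5 tool y mm -10.3
314.5 tool y mm -10.8
344.5 tool y mm -25.9
345.5 tool y mm -26.4
312.5 tool y mm -9.8
27.925 [ 0.6389 -0.1376  0.2899] F [ 0.8882  0.3678 -0.1198] 0.05949367807513478 dq 0.007078314568174521
tool x [-0.001   0.0006 -1.    ] jaw deg -4.728904641368676 y [0.0824 0.9966 0.0005]
shift [ 0.0699 -0.0014  0.0008] turn [ 0.17 -0.06 -0.03]
```

View pics/w22.png

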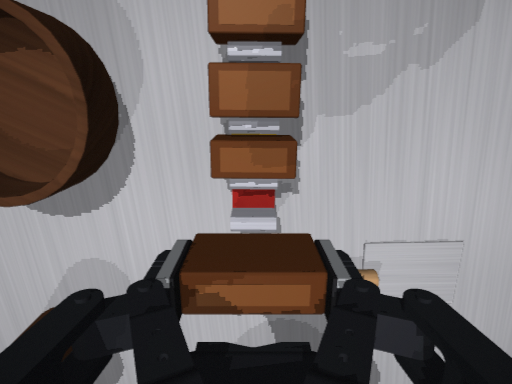

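```bash
python3 - <<'E'
from h import *
im,K,P=load('w22'); print(plane(K,P,[(364,243),(462,241),(462,300)],.002))
E
```

```text
[[ 0.736  -0.1953  0.002 ]
 [ 0.8246 -0.2006  0.002 ]
 [ 0.8315 -0.2637  0.002 ]]
```

Request:
carry_out:
  commands:
    - [[0.03, -0.0005, 0.0005], [0.2, 0, 0], 140]
    - [[0.055, -0.0005, 0.0005], [0.2, 0, 0], 140]
    - [[0.065, -0.0005, 0.0005], [0.2, 0, 0], 140]
    - [[0.07, -0.0005, 0.0005], [0.2, 0, 0], 140]
    - [[0.07, -0.0005, 0.0005], [0.2, 0, 0], 140]

```text
clock: 28.55
tool_pos: [0.6397, -0.1394, 0.2199]
ee_rot: [0.031, 0.707, -0.031, 0.706]
wrist_force: [-0.2, 0.6, -0.5]
opening: 0.0591
```

```bash
python3 g.py .6395 -.1384 .187 -4.9;python3 -c "
from h import *
shot('wrist','w23')"
```

```text
28.55 [ 0.6397 -0.1394  0.2199] F [-0.2255  0.5737 -0.4926] 0.05914160138966563 dq 0.007817647761916438
tool x [-0.0005  0.0004 -1.    ] jaw deg -5.0447434318862765 y [0.0879 0.9961 0.0003]
shift [ 0.0329  0.001  -0.0003] turn [-0.14 -0.03 -0.02]
```

View pics/w23.png

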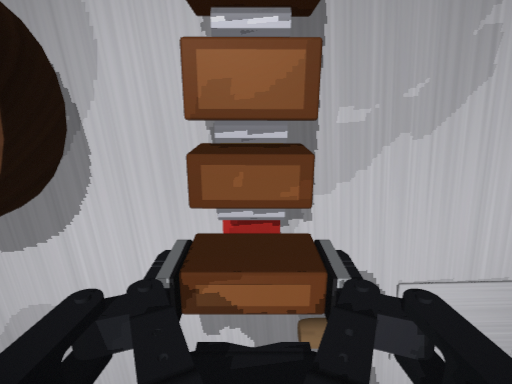

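Request:
carry_out:
  commands:
    - [[0.01, 0.001, -0.0005], [0, 0, 0], 140]
    - [[0.018, 0.001, -0.0005], [0, 0, 0], 140]
    - [[0.025, 0.001, -0.0005], [0, 0, 0], 140]
    - [[0.03, 0.001, -0.0005], [0, 0, 0], 140]
    - [[0.0335, 0.001, -0.0005], [0, 0, 0], 140]
    - [[0.0335, 0.001, -0.0005], [0, 0, 0], 140]

```text
clock: 29.35
tool_pos: [0.6389, -0.1385, 0.1869]
ee_rot: [0.031, 0.707, -0.031, 0.706]
wrist_force: [-4.2, 0.3, 8.2]
opening: 0.0594
```

```bash
python3 g.py .6395 -.1384 .187 -4.9;python3 -c "
from h import *
shot('wrist','w24')"
```

```text
29.35 [ 0.6389 -0.1385  0.1869] F [-4.1638  0.2674  8.1643] 0.05935966952138477 dq 0.0025416356979151046
tool x [-0.0014 -0.0002 -1.    ] jaw deg -5.0633048673379975 y [ 0.0883  0.9961 -0.0003]
shift [-0.0001  0.0001  0.0006] turn [-0.16 -0.08  0.02]
```

View pics/w24.png

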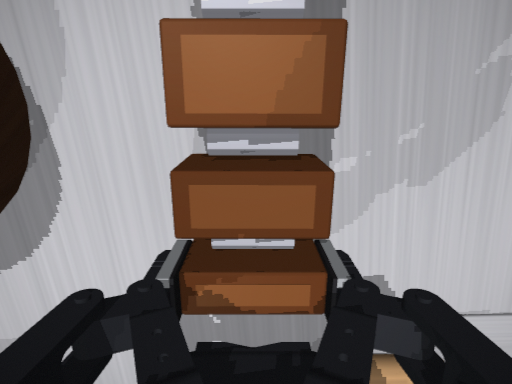

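Request:
carry_out:
  commands:
    - [[-0.001, 0, 0], [0, 0, 0], 0]
    - [[-0.001, 0, 0], [0, 0, 0], 0]
    - [[-0.001, 0, 0], [0, 0, 0], 0]
    - [[-0.03, 0, 0], [0, 0, 0], 0]
    - [[-0.09, 0, 0], [0, 0, 0], 0]
    - [[-0.14, 0.03, 0], [0, 0, 0], 0]
    - [[-0.19, 0.07, 0], [0, 0, 0], 0]
    - [[-0.19, 0.07, 0], [0, 0, 0], 0]
    - [[-0.19, 0.07, 0], [0, 0, 0], 0]

```text
clock: 30.52
tool_pos: [0.6453, -0.0692, 0.3756]
ee_rot: [0.031, 0.707, -0.031, 0.706]
wrist_force: [-0.3, -0.1, -0.0]
opening: 0.0855
```

```bash
python3 -c "
from h import *
shot('wrist','w25');a,_,_=shot('top','t25');b,_,_=shot('side','s25'); print(bot.read_state()['clock'])
cv2.imwrite('pics/c25.png',cv2.convertScaleAbs(cv2.resize(a[80:300,90:500],None,fx=1.9,fy=1.9),alpha=1.6))"
```

```text
30.675
```

View pics/w25.png

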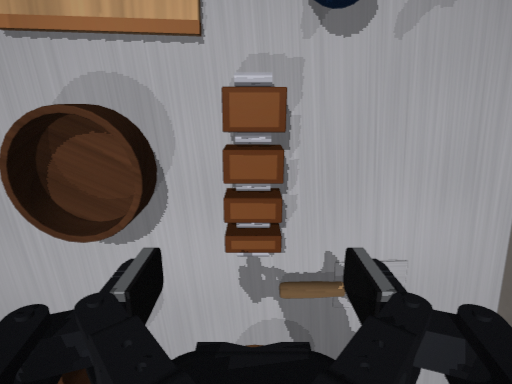

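View pics/c25.png

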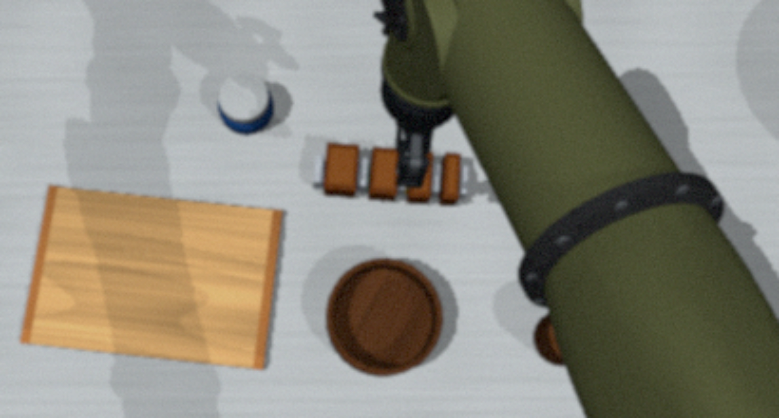

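View pics/s25.png

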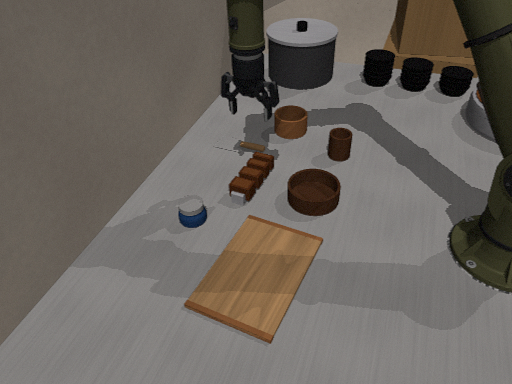

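All four bricks are seated and the board is empty. Next I'll look straight down on the big pan.

```bash
python3 g.py .467 -.125 .376 -4.9; python3 - <<'E'
from h import *
im,K,P=load('w25'); b,g,r=[im[...,i].astype(float) for i in range(3)]
for v,u in [(110,254),(165,254),(206,253),(241,253)]:
    m=((r>95)&(r>1.45*g)).astype(np.uint8); _,lab,s,ce=cv2.connectedComponentsWithStats(m);k=lab[v,u]
    c,_=cv2.findContours((lab==k).astype(np.uint8),0,cv2.CHAIN_APPROX_NONE)
    rc=cv2.minAreaRect(c[0]); X=plane(K,P,cv2.boxPoints(rc),.048); print(X.mean(0),sorted([np.linalg.norm(X[1]-X[0]),np.linalg.norm(X[2]-X[1])]))
E
```

```text
30.675 [ 0.6452 -0.0705  0.3742] F [-1.0936 -0.4596 -0.2957] 0.08527284126436716 dq 0.005299219272690027
tool x [-0.004  -0.0002 -1.    ] jaw deg -5.162825570081057 y [ 0.09    0.9959 -0.0005]
shift [-0.0011 -0.0703 -0.1726] turn [-0.26 -0.23  0.03]
[ 0.652  -0.0033  0.048 ] [np.float64(0.03210709210478209), np.float64(0.04640393781009105)]
[ 0.6468 -0.0575  0.048 ] [np.float64(0.02382628575741246), np.float64(0.04630210835637174)]
[ 0.6423 -0.1022  0.048 ] [np.float64(0.016202232061834364), np.float64(0.0454597128887782)]
[ 0.639 -0.14   0.048] [np.float64(0.00809747120307378), np.float64(0.04512752615058697)]
```

Request:
carry_out:
  commands:
    - [[0, -0.024, -0.058], [0, 0, 0], 0]
    - [[0, -0.047, -0.115], [0, 0, 0], 0]
    - [[0, -0.07, -0.173], [0, -0.2, 0], 0]
    - [[0, -0.07, -0.173], [0, -0.2, 0], 0]
    - [[0, -0.07, -0.173], [0, -0.2, 0], 0]
    - [[0, -0.07, -0.173], [0, -0.2, 0], 0]
    - [[0, -0.07, -0.173], [0, -0.2, 0], 0]

```text
clock: 31.55
tool_pos: [0.4679, -0.1229, 0.3759]
ee_rot: [0.031, 0.706, -0.03, 0.707]
wrist_force: [0.2, 0.3, 0.7]
opening: 0.0853
```

```bash
python3 -c "
from h import *
shot('wrist','w26'); print(bot.read_state()['clock'])"
```

```text
31.6
```

View pics/w26.png

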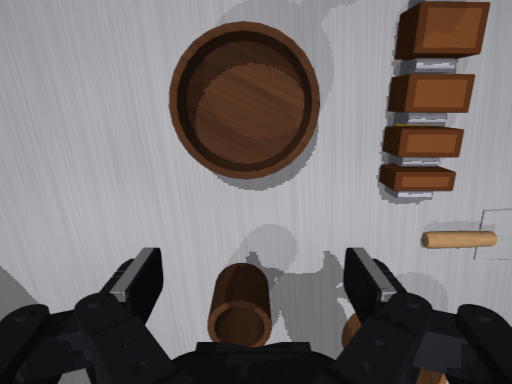

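```bash
cat > pan.py <<'E'
from h import *
from scipy.optimize import least_squares
def fitc(X,r=None):
    x0=[*X.mean(0)[:2],.05 if r is None else r]
    f=lambda p:np.hypot(X[:,0]-p[0],X[:,1]-p[1])-(p[2] if r is None else r)
    s=least_squares(f,x0,loss='soft_l1',f_scale=.001); return s.x,np.sqrt(np.mean(f(s.x)**2))
def comp(tag,uv,ratio=1.35):
    im,K,P=load(tag); b,g,r=[im[...,i].astype(float) for i in range(3)]
    m=(r>ratio*b).astype(np.uint8)&(r>1.15*g).astype(np.uint8); m=cv2.morphologyEx(m,cv2.MORPH_OPEN,np.ones((3,3),np.uint8)); m=cv2.morphologyEx(m,cv2.MORPH_CLOSE,np.ones((5,5),np.uint8))
    _,lab,s,ce=cv2.connectedComponentsWithStats(m); k=lab[uv[1],uv[0]]; assert k,(im[uv[1],uv[0]])
    c,_=cv2.findContours((lab==k).astype(np.uint8),0,cv2.CHAIN_APPROX_NONE); return max(c,key=len)[:,0,:].astype(float),K,P,im
def outer(tag,uv,z,rad=None,cut=None):
    c,K,P,im=comp(tag,uv)
    if cut is not None: c=c[cut(c)]
    X=plane(K,P,c,z); p,e=fitc(X,rad); print(tag,'z',z,'centre',p[:2],'r %.1f'%(1e3*p[2]),'rms %.2f'%(1e3*e)); return p
E
python3 - <<'E'
from pan import *
outer('w26',(245,100),.05)
outer('w25',(75,165),.05); 
for z in(.04,.045,.05,.055): outer('w26',(245,100),z); outer('w25',(75,165),z,None,lambda c:(c[:,0]<70)|(c[:,1]<115));outer('w3',(60,170),z,None,lambda c:(c[:,1]<95)&(c[:,0]>3)|(c[:,0]<30)&(c[:,0]>3))
E
```

```text
w26 z 0.05 centre [ 0.4677 -0.0521] r 68.4 rms 0.31
w25 z 0.05 centre [ 0.4748 -0.0501] r 72.7 rms 3.55
w26 z 0.04 centre [ 0.4675 -0.0522] r 70.7 rms 0.33
w25 z 0.04 centre [ 0.4657 -0.0538] r 73.3 rms 2.44
w3 z 0.04 centre [ 0.482  -0.0583] r 75.4 rms 1.15
w26 z 0.045 centre [ 0.4676 -0.0522] r 69.5 rms 0.32
w25 z 0.045 centre [ 0.4688 -0.0528] r 72.1 rms 2.40
w3 z 0.045 centre [ 0.4854 -0.0569] r 73.8 rms 1.13
w26 z 0.05 centre [ 0.4677 -0.0521] r 68.4 rms 0.31
w25 z 0.05 centre [ 0.4719 -0.0519] r 70.9 rms 2.35
w3 z 0.05 centre [ 0.4889 -0.0555] r 72.1 rms 1.10
w26 z 0.055 centre [ 0.4678 -0.0521] r 67.2 rms 0.31
w25 z 0.055 centre [ 0.475  -0.0509] r 69.8 rms 2.31
w3 z 0.055 centre [ 0.4923 -0.0541] r 70.5 rms 1.08
```

The big pan's centre is at (.4677, −.0521). I'll pinch its wall on the +x side.

```bash
python3 g.py .5335 -.0577 .26 -4.9
```

```text
31.6 [ 0.4677 -0.1229  0.3759] F [0.1959 0.422  0.1645] 0.08518273823957519 dq 0.006954588256208965
tool x [ 0.0024  0.001  -1.    ] jaw deg -4.996330487257789 y [0.0871 0.9962 0.0012]
shift [0.1161 0.0706 0.0596] turn [-0.1   0.13 -0.07]
```

Request:
carry_out:
  commands:
    - [[0.035, 0.035, 0.03], [0, 0.1, 0], 150]
    - [[0.07, 0.0706, 0.0596], [0, 0.1, 0], 150]
    - [[0.1, 0.0706, 0.0596], [0, 0.1, 0], 150]
    - [[0.116, 0.0706, 0.0596], [0, 0.1, 0], 150]
    - [[0.116, 0.0706, 0.0596], [0, 0.1, 0], 150]
    - [[0.116, 0.0706, 0.0596], [0, 0.1, 0], 150]
    - [[0.116, 0.0706, 0.0596], [0, 0.1, 0], 150]

```text
clock: 32.48
tool_pos: [0.5331, -0.0588, 0.2615]
ee_rot: [0.032, 0.705, -0.032, 0.707]
wrist_force: [-0.2, 0.2, -0.0]
opening: 0.0353
```

```bash
python3 g.py .5335 -.0577 .20 -4.9;python3 -c "
from h import *
shot('wrist','w27')"
```

```text
32.475 [ 0.5331 -0.0588  0.2615] F [-0.1892  0.227  -0.0009] 0.035293301921621834 dq 0.0029243790610369606
tool x [ 0.0026 -0.0002 -1.    ] jaw deg -5.118246061980621 y [ 0.0892  0.996  -0.    ]
shift [0.0615 0.0011 0.0002] turn [-0.22  0.15  0.  ]
```

View pics/w27.png

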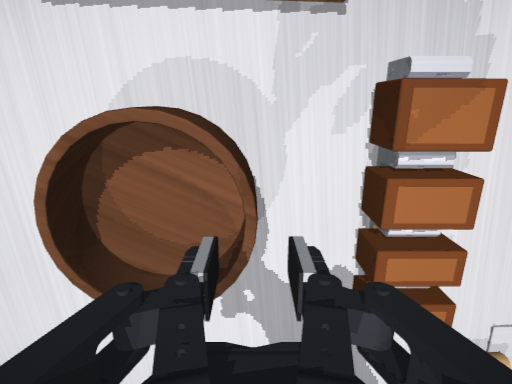

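Request:
carry_out:
  commands:
    - [[0.03, 0.001, 0], [-0.2, 0.1, 0], 150]
    - [[0.055, 0.001, 0], [-0.2, 0.1, 0], 150]
    - [[0.0615, 0.001, 0], [-0.2, 0.1, 0], 150]
    - [[0.0615, 0.001, 0], [-0.2, 0.1, 0], 150]
    - [[0.0615, 0.001, 0], [-0.2, 0.1, 0], 255]
    - [[0.0615, 0.001, 0], [-0.2, 0.1, 0], 255]
    - [[0.0615, 0.001, 0], [-0.2, 0.1, 0], 255]
    - [[0.0615, 0.001, 0], [-0.2, 0.1, 0], 255]
    - [[0.0615, 0.001, 0], [-0.2, 0.1, 0], 255]
    - [[0.0615, 0.001, 0], [-0.2, 0.1, 0], 255]

```text
clock: 33.78
tool_pos: [0.5333, -0.0574, 0.1999]
ee_rot: [0.03, 0.706, -0.03, 0.707]
wrist_force: [-0.7, -1.0, 7.5]
opening: 0.0071
```

```bash
python3 g.py .5335 -.0577 .20 -4.9;python3 -c "
from h import *
shot('wrist','w28')"
```

```text
33.775 [ 0.5333 -0.0574  0.1999] F [-0.6593 -0.9788  7.4898] 0.007064292841957579 dq 0.001665313049763427
tool x [ 0.0007 -0.0001 -1.    ] jaw deg -4.87292942862597 y [0.0849 0.9964 0.    ]
shift [-0.0001 -0.0003  0.0002] turn [ 0.03  0.04 -0.  ]
```

View pics/w28.png

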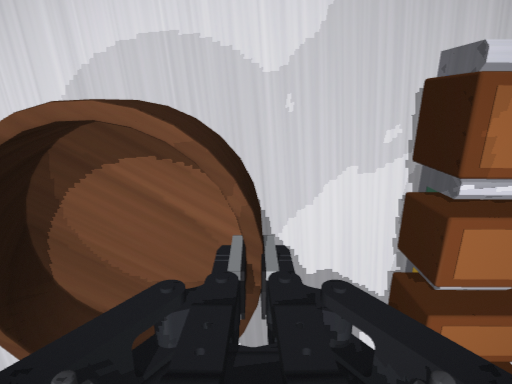

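Pan gripped (7 mm reading on the 8 mm wall). Next I need the exact board centre from its corners in view w4.

```bash
python3 - <<'E'
from h import *
im,K,P=load('w4'); b,g,r=[im[...,i].astype(float) for i in range(3)]
m=((r>1.3*b)&(r>50)).astype(np.uint8); m=cv2.morphologyEx(m,cv2.MORPH_CLOSE,np.ones((15,15),np.uint8));m=cv2.morphologyEx(m,cv2.MORPH_OPEN,np.ones((5,5),np.uint8)); m[:,395:]=0
_,lab,s,ce=cv2.connectedComponentsWithStats(m); k=lab[100,300]; c,_=cv2.findContours((lab==k).astype(np.uint8),0,cv2.CHAIN_APPROX_NONE); c=c[0][:,0].astype(float)
def line(sel,horiz):
    q=c[sel]; 
    for _ in range(4):
        p=np.polyfit(q[:,0],q[:,1],1) if horiz else np.polyfit(q[:,1],q[:,0],1)
        e=(q[:,1]-np.polyval(p,q[:,0])) if horiz else (q[:,0]-np.polyval(p,q[:,1])); q=q[abs(e)<max(1,2*np.std(e))]
    return p
T=line((c[:,1]<62)&(c[:,0]>175)&(c[:,0]<370),1);B=line((c[:,1]>300)&(c[:,0]>175)&(c[:,0]<310),1)
L=line((c[:,0]<172)&(c[:,1]>45)&(c[:,1]<240),0);Rt=line((c[:,0]>318)&(c[:,1]>70)&(c[:,1]<240),0)
def X(h,v):
    y=(h[0]*v[1]+h[1])/(1-h[0]*v[0]); return (v[0]*y+v[1],y)
cs=np.array([X(T,L),X(T,Rt),X(B,Rt),X(B,L)]); W=plane(K,P,cs,.012); print(cs); print(W,W.mean(0)); 
print([np.linalg.norm(W[i]-W[i-3]) for i in range(4)])
d=W[1]-W[0]; print(np.degrees(np.arctan2(d[1],d[0]))); d=W[0]-W[3]; print(np.degrees(np.arctan2(-d[0],d[1])))
E
```

```text
[[166.4235  30.4559]
 [377.5412  57.0529]
 [320.8747 321.9911]
 [158.5573 306.1676]]
[[0.4428 0.392  0.012 ]
 [0.6388 0.3689 0.012 ]
 [0.6036 0.0724 0.012 ]
 [0.4083 0.0956 0.012 ]] [0.5234 0.2322 0.012 ]
[np.float64(0.19730167973423923), np.float64(0.2985072178853823), np.float64(0.19666403489392836), np.float64(0.29847842869882224)]
-6.743894384338022
-6.647572862774202
```

```bash
python3 g.py .589 .2269 .29 -4.9
```

```text
33.825 [ 0.5333 -0.0574  0.1999] F [-1.088  -0.2536  6.4627] 0.00672022273514827 dq 0.0016307430847649635
tool x [ 0.0006 -0.0001 -1.    ] jaw deg -4.871682050081342 y [ 0.0849  0.9964 -0.    ]
shift [-0.0901  0.288   0.0314] turn [0.03 0.04 0.  ]
```

Request:
carry_out:
  commands:
    - [[-0.03, 0, 0], [0, 0, 0], 255]
    - [[-0.06, 0, 0], [0, 0, 0], 255]
    - [[-0.09, 0, 0], [0, 0, 0], 255]
    - [[-0.09, 0, 0], [0, 0, 0], 255]

```text
clock: 34.33
tool_pos: [0.5337, -0.0572, 0.2909]
ee_rot: [0.03, 0.705, -0.03, 0.708]
wrist_force: [-0.4, 0.7, -2.6]
opening: 0.0069
```

```bash
python3 g.py .589 .2269 .29 -4.9;python3 -c "
from h import *
shot('wrist','w29');shot('side','s29')"
```

```text
34.325 [ 0.5337 -0.0572  0.2909] F [-0.3506  0.7488 -2.6398] 0.006880865565705307 dq 0.04156239303761419
tool x [ 0.0032 -0.0001 -1.    ] jaw deg -4.882544525371979 y [0.0851 0.9964 0.0002]
shift [0.0011 0.2878 0.0309] turn [ 0.02  0.19 -0.01]
```

View pics/w29.png

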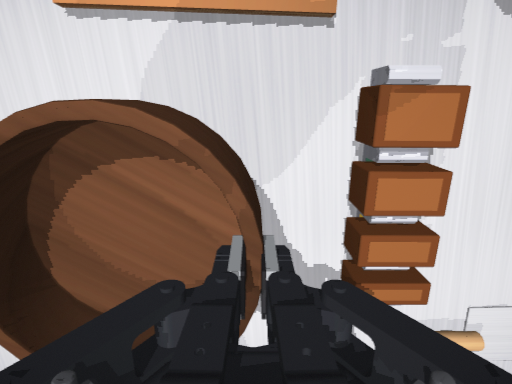

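View pics/s29.png

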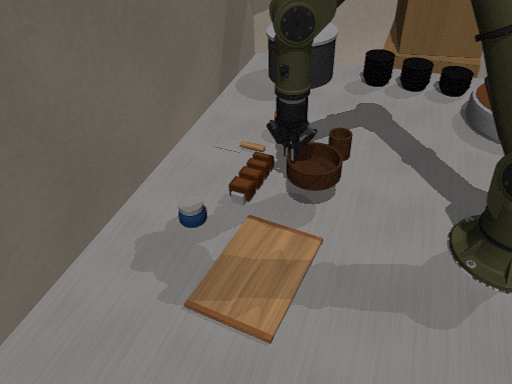

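The pan hangs level. Carry it to the board.

Request:
carry_out:
  commands:
    - [[0, 0.05, 0.005], [0, 0.1, 0], 255]
    - [[0, 0.1, 0.01], [0, 0.1, 0], 255]
    - [[0, 0.15, 0.016], [0, 0.1, 0], 255]
    - [[0, 0.2, 0.021], [0, 0.1, 0], 255]
    - [[0, 0.25, 0.027], [0, 0.1, 0], 255]
    - [[0, 0.288, 0.031], [0, 0.1, 0], 255]
    - [[0, 0.288, 0.031], [0, 0.1, 0], 255]
    - [[0, 0.288, 0.031], [0, 0.1, 0], 255]

```text
clock: 35.42
tool_pos: [0.588, 0.2263, 0.2872]
ee_rot: [0.029, 0.708, -0.031, 0.705]
wrist_force: [0.4, -0.2, -2.4]
opening: 0.0064
```

```bash
python3 g.py .589 .2269 .212 -4.9
```

```text
35.425 [0.588  0.2263 0.2872] F [ 0.4453 -0.1579 -2.4247] 0.006439552484652239 dq 0.024248590738217043
tool x [-0.0052 -0.0014 -1.    ] jaw deg -4.8492118456368996 y [ 0.0845  0.9964 -0.0019]
shift [0.0752 0.0008 0.0013] turn [ 0.05 -0.29  0.11]
```

Request:
carry_out:
  commands:
    - [[0.03, 0.0008, 0.001], [0, -0.3, 0.1], 255]
    - [[0.055, 0.0008, 0.001], [0, -0.3, 0.1], 255]
    - [[0.067, 0.0008, 0.001], [0, -0.3, 0.1], 255]
    - [[0.072, 0.0008, 0.001], [0, -0.3, 0.1], 255]
    - [[0.075, 0.0008, 0.001], [0, -0.3, 0.1], 255]
    - [[0.075, 0.0008, 0.001], [0, -0.3, 0.1], 255]

```text
clock: 36.17
tool_pos: [0.5894, 0.2277, 0.2143]
ee_rot: [0.031, 0.705, -0.029, 0.708]
wrist_force: [-0.9, 0.4, -2.5]
opening: 0.0067
```

```bash
python3 g.py .589 .2269 .212 -4.9
```

```text
36.175 [0.5894 0.2277 0.2143] F [-0.8671  0.3724 -2.4816] 0.006741282744313748 dq 0.00496346537075238
tool x [ 0.0032  0.0021 -1.    ] jaw deg -4.868976376758274 y [0.0849 0.9964 0.0024]
shift [ 0.0023 -0.0009 -0.0003] turn [ 0.03  0.17 -0.14]
```

Request:
carry_out:
  commands:
    - [[0.002, -0.0005, 0], [0, 0, 0], 255]
    - [[0.0035, -0.0005, 0], [0, 0, 0], 255]
    - [[0.0035, -0.0005, 0], [0, 0, 0], 255]

```text
clock: 36.55
tool_pos: [0.5894, 0.2274, 0.2119]
ee_rot: [0.031, 0.705, -0.029, 0.708]
wrist_force: [-1.5, -2.1, 8.9]
opening: 0.0067
```

Request:
carry_out:
  commands:
    - [[0, 0, 0], [0, 0, 0], 150]
    - [[0, 0, 0], [0, 0, 0], 150]
    - [[0, 0, 0], [0, 0, 0], 150]
    - [[-0.03, 0, 0], [0, 0, 0], 150]
    - [[-0.08, 0, 0], [0, 0, 0], 150]
    - [[-0.13, -0.03, -0.03], [0, 0, 0], 150]
    - [[-0.165, -0.07, -0.06], [0, 0, 0], 150]
    - [[-0.165, -0.07, -0.06], [0, 0, 0], 150]
    - [[-0.165, -0.07, -0.06], [0, 0, 0], 150]

```text
clock: 37.67
tool_pos: [0.5232, 0.1622, 0.3752]
ee_rot: [0.031, 0.705, -0.029, 0.708]
wrist_force: [0.4, 0.2, -0.5]
opening: 0.0355
```

```bash
python3 -c "
from h import *
shot('wrist','w30');shot('side','s30');shot('top','t30'); print(bot.read_state()['tool_pos'])"; python3 g.py .60 -.43 .376 -4.9
```

```text
[0.5234 0.1629 0.374 ]
37.825 [0.5234 0.1629 0.374 ] F [-0.0832  0.6454  0.4953] 0.0350599617517823 dq 0.003211024869187016
tool x [ 0.0009  0.0024 -1.    ] jaw deg -4.8094532409499635 y [0.0838 0.9965 0.0024]
shift [-0.0033 -0.5844  0.1261] turn [ 0.09  0.04 -0.14]
```

View pics/w30.png

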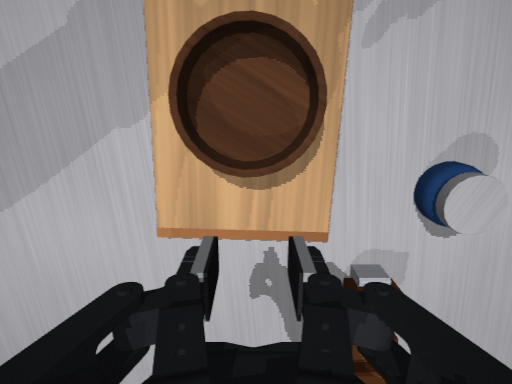

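View pics/t30.png

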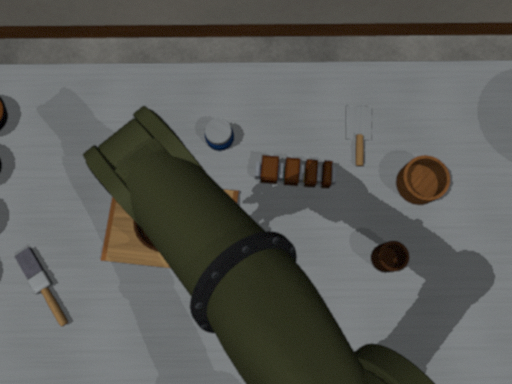

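```bash
cat >> pan.py <<'E'
def dark(tag,uv,z,hi=120,rad=None,cut=None,show=None):
    im,K,P=load(tag); b,g,r=[im[...,i].astype(float) for i in range(3)]
    m=((r<hi)&(r>1.5*b)).astype(np.uint8); m=cv2.morphologyEx(m,cv2.MORPH_OPEN,np.ones((3,3),np.uint8)); m=cv2.morphologyEx(m,cv2.MORPH_CLOSE,np.ones((7,7),np.uint8))
    _,lab,s,ce=cv2.connectedComponentsWithStats(m); k=lab[uv[1],uv[0]]; assert k,im[uv[1],uv[0]]
    c,_=cv2.findContours((lab==k).astype(np.uint8),0,cv2.CHAIN_APPROX_NONE); c=max(c,key=len)[:,0].astype(float)
    if cut is not None: c=c[cut(c)]
    p,e=fitc(plane(K,P,c,z),rad); print(tag,'centre',p[:2],'r %.1f rms %.2f'%(1e3*p[2],1e3*e)); return p
E
python3 - <<'E'
from pan import *
im,K,P=load('w30'); print(im[90,150:190,2],im[90,310:345,2])
for h in (90,105,120): dark('w30',(250,100),.062,h)
E
```

```text
[167 172 174 176 177 180 182 186 187 188 188 189 189 191 192 192 188 199
 138  75  77  77  77  78  76  74  55  32  26  25  25  26  24  25  26  24
  27  36  43  46] [ 37  34  35  33  32  31  32  33  46  67  74  75  75  75  74  72  81 142
 162 159 155 151 152 156 158 170 175 171 167 170 177 182 173 141 143]
w30 centre [0.5269 0.2378] r 68.3 rms 0.33
w30 centre [0.5269 0.2377] r 68.6 rms 0.33
w30 centre [0.527  0.2375] r 68.9 rms 1.56
```

```bash
python3 - <<'E'
from pan import *
im,K,P=load('w30'); print(proj(K,P,[[.4083,.0956,.012],[.6036,.0724,.012]]))
im=im.copy(); 
for q in proj(K,P,[[.4083,.0956,.012],[.6036,.0724,.012],[.5269,.2378,.062],[.5234,.2322,.062]]): cv2.circle(im,tuple(int(round(x)) for x in q),3,(0,255,0),-1)
cv2.imwrite('pics/w30d.png',im)
print(plane(K,P,[(158,229),(328,233),(158,237),(328,240)],.012))
E
```

```text
[[157.9765 235.9688]
 [325.8478 240.7583]]
[[0.4098 0.1043 0.012 ]
 [0.6063 0.0821 0.012 ]
 [0.4081 0.0943 0.012 ]
 [0.6061 0.0732 0.012 ]]
```

View pics/w30d.png

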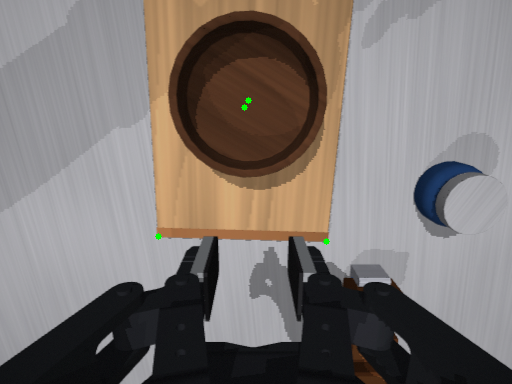

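```bash
python3 - <<'E'
from pan import *
im,K,P=load('w30'); r=im[...,2].astype(int); b=im[...,0].astype(int)
for row in (20,60,93,130,170,200):
    ok=np.nonzero((r[row]>1.35*b[row])&(np.arange(512)<380)&(np.arange(512)>120))[0]; X=plane(K,P,[(ok.min()-.5,row),(ok.max()+.5,row)],.012); print(row,ok.min(),ok.max(),X[:,:2].ravel(),'mid',X.mean(0)[:2],np.linalg.norm(X[1]-X[0]))
def dist():
    A,B=plane(K,P,[(158,237),(328,240.5)],.012)[:,:2]; d=(B-A)/np.linalg.norm(B-A); n=np.array([-d[1],d[0]]); print('dist from -y edge of pan',(np.array([.5269,.2377])-A)@n, 'along',(np.array([.5269,.2377])-A)@d,np.linalg.norm(B-A))
dist()
E
```

```text
20 145 350 [0.4344 0.3194 0.6314 0.3026] mid [0.5329 0.311 ] 0.19777844356497776
60 147 346 [0.4298 0.2842 0.6276 0.2673] mid [0.5287 0.2758] 0.19857739798665508
93 149 342 [0.4261 0.2533 0.6236 0.2364] mid [0.5248 0.2448] 0.19820538458707157
130 152 338 [0.4225 0.2164 0.6193 0.1994] mid [0.5209 0.2079] 0.1974762969898746
170 154 334 [0.417  0.1737 0.6146 0.1566] mid [0.5158 0.1651] 0.1983467860533025
200 156 331 [0.4131 0.1394 0.6109 0.1222] mid [0.512  0.1308] 0.1984812295909153
dist from -y edge of pan 0.15553134550845837 along 0.1024021731487223 0.19922209244543454
```

Measured against the board edges in the same image, the pan is about 6 mm off the middle (+2.8 x, +5.5 y). I'll re-grip and correct it.

```bash
python3 g.py .5927 .232 .28 -4.9
```

```text
37.825 [0.5234 0.1629 0.374 ] F [-0.0832  0.6454  0.4953] 0.0350599617517823 dq 0.003211024869187016
tool x [ 0.0009  0.0024 -1.    ] jaw deg -4.8094532409499635 y [0.0838 0.9965 0.0024]
shift [0.0942 0.0744 0.0632] turn [ 0.09  0.04 -0.14]
```

Request:
carry_out:
  commands:
    - [[0.03, 0.037, 0.032], [0, 0, -0.1], 150]
    - [[0.06, 0.0744, 0.0632], [0, 0, -0.1], 150]
    - [[0.094, 0.0744, 0.0632], [0, 0, -0.1], 150]
    - [[0.094, 0.0744, 0.0632], [0, 0, -0.1], 150]
    - [[0.094, 0.0744, 0.0632], [0, 0, -0.1], 150]
    - [[0.094, 0.0744, 0.0632], [0, 0, -0.1], 150]

```text
clock: 38.58
tool_pos: [0.5928, 0.2313, 0.283]
ee_rot: [0.031, 0.705, -0.03, 0.708]
wrist_force: [0.5, 0.5, 0.3]
opening: 0.0348
```

```bash
python3 g.py .5927 .232 .214 -4.9;python3 -c "
from h import *
shot('wrist','w31')"
```

```text
38.575 [0.5928 0.2313 0.283 ] F [0.5009 0.4673 0.2513] 0.034822776388699295 dq 0.0038486757340234984
tool x [ 0.0044  0.0009 -1.    ] jaw deg -4.883674254917253 y [0.0851 0.9964 0.0013]
shift [ 0.069   0.0006 -0.0005] turn [ 0.02  0.25 -0.07]
```

View pics/w31.png

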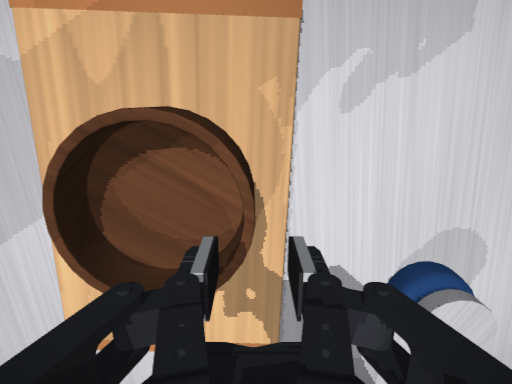

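Request:
carry_out:
  commands:
    - [[0.03, 0.0005, -0.0005], [0, 0.2, 0], 150]
    - [[0.06, 0.0005, -0.0005], [0, 0.2, 0], 150]
    - [[0.069, 0.0005, -0.0005], [0, 0.2, 0], 150]
    - [[0.069, 0.0005, -0.0005], [0, 0.2, 0], 150]
    - [[0.069, 0.0005, -0.0005], [0, 0.2, 0], 255]
    - [[0.069, 0.0005, -0.0005], [0, 0.2, 0], 255]
    - [[0.069, 0.0005, -0.0005], [0, 0.2, 0], 255]
    - [[0.069, 0.0005, -0.0005], [0, 0.2, 0], 255]
    - [[0.069, 0.0005, -0.0005], [0, 0.2, 0], 255]

```text
clock: 39.75
tool_pos: [0.5923, 0.2322, 0.2139]
ee_rot: [0.03, 0.706, -0.03, 0.707]
wrist_force: [-2.4, -1.2, 6.1]
opening: 0.0071
```

```bash
python3 g.py .5927 .232 .214 -4.9;python3 -c "
from h import *
shot('wrist','w32')"
```

```text
39.75 [0.5923 0.2322 0.2139] F [-2.4187 -1.1817  6.1115] 0.007114842646525007 dq 0.00304057146394503
tool x [ 0.0004  0.0011 -1.    ] jaw deg -4.853496505004676 y [0.0846 0.9964 0.0012]
shift [-0.0001 -0.0002  0.0004] turn [ 0.05  0.02 -0.07]
```

View pics/w32.png

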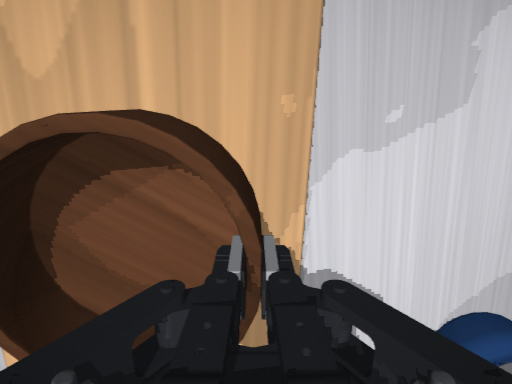

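Request:
carry_out:
  commands:
    - [[-0.01, 0, 0], [0, 0, 0], 255]
    - [[-0.01, -0.0055, -0.0022], [0, 0, 0], 255]
    - [[-0.01, -0.0055, -0.0022], [0, 0, 0], 255]
    - [[-0.005, -0.0055, -0.0022], [0, 0, 0], 255]
    - [[0, -0.0055, -0.0022], [0, 0, 0], 255]
    - [[0.001, -0.0055, -0.0022], [0, 0, 0], 255]
    - [[0.001, -0.0055, -0.0022], [0, 0, 0], 255]

```text
clock: 40.67
tool_pos: [0.5895, 0.2265, 0.2138]
ee_rot: [0.03, 0.706, -0.03, 0.707]
wrist_force: [-5.9, -5.3, 23.6]
opening: 0.0068
```

Request:
carry_out:
  commands:
    - [[-0.001, 0, 0], [0, 0, 0], 200]
    - [[-0.001, 0, 0], [0, 0, 0], 170]
    - [[-0.001, 0, 0], [0, 0, 0], 150]
    - [[-0.03, 0, 0], [0, 0, 0], 150]
    - [[-0.08, 0, 0], [0, 0, 0], 150]
    - [[-0.13, -0.03, -0.03], [0, 0, 0], 150]
    - [[-0.165, -0.07, -0.06], [0, 0, 0], 150]
    - [[-0.165, -0.07, -0.06], [0, 0, 0], 150]
    - [[-0.165, -0.07, -0.06], [0, 0, 0], 150]

```text
clock: 41.8
tool_pos: [0.5243, 0.1616, 0.3763]
ee_rot: [0.03, 0.707, -0.03, 0.706]
wrist_force: [1.0, -0.4, -0.4]
opening: 0.035
```

```bash
python3 - <<'E'
from pan import *
shot('wrist','w33'); im,K,P=load('w33')
p=dark('w33',(250,100),.062,100); print(p, proj(K,P,[[*p[:2],.062]]))
r=im[...,2].astype(int); b=im[...,0].astype(int)
for row in (20,60,93,130,170,200):
    ok=np.nonzero((r[row]>1.35*b[row])&(np.arange(512)<380)&(np.arange(512)>120))[0]; X=plane(K,P,[(ok.min()-.5,row),(ok.max()+.5,row)],.012); print(row,ok.min(),ok.max(),'mid',X.mean(0)[:2],np.linalg.norm(X[1]-X[0]))
for c in (165,180,230,260,280,300,315):
    k=np.nonzero((r[:,c]>1.35*b[:,c])&(np.arange(384)<270)&(np.arange(384)>190))[0]; print(c,k.max(),plane(K,P,[(c,k.max()+.5)],.012)[0,:2])
E
```

```text
w33 centre [0.5259 0.2318] r 68.4 rms 0.36
[0.5259 0.2318 0.0684] [[247.1575 105.6002]]
20 146 350 mid [0.5329 0.3101] 0.19737268772627958
60 148 346 mid [0.5287 0.2748] 0.19818315933962696
93 150 342 mid [0.5249 0.2438] 0.19781888540844045
130 152 338 mid [0.5204 0.2068] 0.19815487765886167
170 155 334 mid [0.5158 0.1638] 0.19797941469219676
200 157 331 mid [0.512  0.1293] 0.19812194707860473
165 235 [0.4156 0.0937]
180 235 [0.4331 0.0922]
230 237 [0.4913 0.0847]
260 238 [0.5263 0.0804]
280 238 [0.5498 0.0784]
300 236 [0.5733 0.0789]
315 239 [0.5907 0.0736]
```

View pics/w33.png

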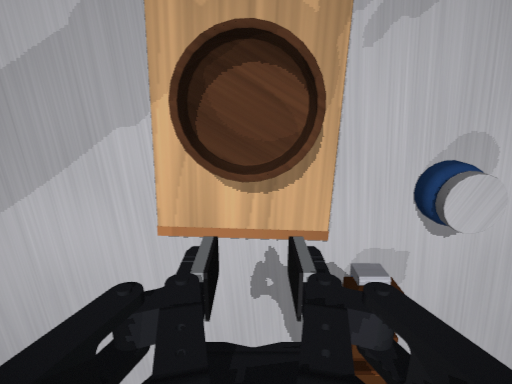

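The big pan is now within about 2 mm of the board's middle. On to the middle pan.

```bash
python3 g.py .613 -.42 .376 -4.9
```

```text
41.85 [0.5244 0.162  0.3757] F [-0.493   0.4968  0.164 ] 0.03504233445684408 dq 0.019384874322999276
tool x [-0.0017  0.0008 -1.    ] jaw deg -4.857400344085353 y [0.0847 0.9964 0.0007]
shift [-0.0009 -0.5724  0.1375] turn [ 0.04 -0.1  -0.04]
```

Request:
carry_out:
  commands:
    - [[0, -0.055, 0.013], [0, 0, 0], 150]
    - [[0, -0.11, 0.026], [0, 0, 0], 150]
    - [[0, -0.165, 0.04], [0, 0, 0], 150]
    - [[0, -0.22, 0.053], [0, 0, 0], 150]
    - [[0, -0.275, 0.066], [0, 0, 0], 150]
    - [[0, -0.33, 0.08], [0, 0, 0], 150]
    - [[0, -0.385, 0.093], [0, 0, 0], 150]
    - [[0, -0.44, 0.106], [0, 0, 0], 150]
    - [[0, -0.5, 0.12], [0, 0, 0], 150]
    - [[0, -0.555, 0.133], [0, 0, 0], 150]
    - [[0, -0.572, 0.138], [0, 0, 0], 150]
    - [[0, -0.572, 0.138], [0, 0, 0], 150]

```text
clock: 43.35
tool_pos: [0.6137, -0.421, 0.3729]
ee_rot: [0.031, 0.708, -0.03, 0.705]
wrist_force: [0.4, 1.7, -0.6]
opening: 0.0352
```

Request:
carry_out:
  commands:
    - [[0, 0, 0], [0, 0, 0], 150]
    - [[0, 0, 0], [0, 0, 0], 150]
    - [[0, 0, 0], [0, 0, 0], 150]

```text
clock: 43.72
tool_pos: [0.6134, -0.4188, 0.3765]
ee_rot: [0.03, 0.707, -0.029, 0.706]
wrist_force: [0.7, 0.0, 0.7]
opening: 0.0346
```

```bash
python3 -c "
from h import *
shot('wrist','w34'); print(bot.read_state()['tool_pos'])"; python3 g.py .613 -.44 .376 -4.9
```

```text
[ 0.6133 -0.4191  0.3765]
43.775 [ 0.6133 -0.4191  0.3765] F [0.0091 0.1051 0.6977] 0.03512808159793087 dq 0.005567544570231777
tool x [-0.001  0.    -1.   ] jaw deg -4.801332192365472 y [ 0.0837  0.9965 -0.0001]
shift [ 0.0005 -0.0208  0.0015] turn [ 0.1  -0.06  0.  ]
```

View pics/w34.png

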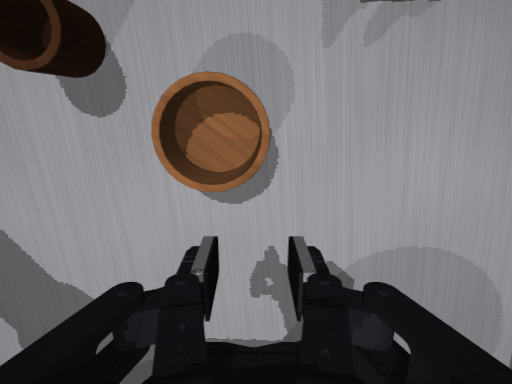

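```bash
python3 - <<'E'
from pan import *
outer('w34',(220,145),.064)
f=lambda c:((c[:,0]-211)*(-42)+(c[:,1]-132)*31>-10*52)
outer('w34',(220,145),.064,None,f);p=outer('w34',(220,145),.064,.0535,f)
E
```

```text
w34 z 0.064 centre [ 0.5796 -0.3711] r 52.8 rms 0.27
w34 z 0.064 centre [ 0.5797 -0.3711] r 52.9 rms 0.28
w34 z 0.064 centre [ 0.5803 -0.3707] r 53.5 rms 0.43
```

```bash
python3 -c "
from h import *
a,_,_=shot('top','t34');cv2.imwrite('pics/c34.png',cv2.convertScaleAbs(cv2.resize(a[80:300,90:500],None,fx=1.9,fy=1.9),alpha=1.6)); shot('wrist','w35')"
python3 - <<'E'
import sys; sys.path.insert(0,'.')
from pan import *
outer('w35',(220,145),.064)
E
```

```text
w35 z 0.064 centre [ 0.5796 -0.3712] r 52.8 rms 0.28
```

View pics/c34.png

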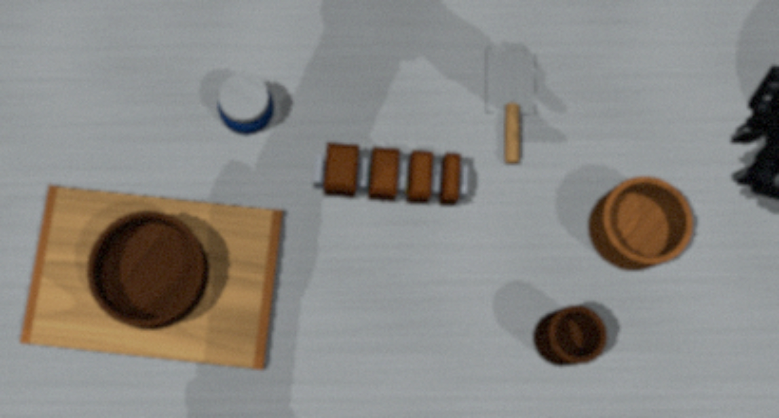

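The middle pan has been knocked about 4 cm: it is now at (.580, −.371), where the first top view had it near (.619, −.367). I'll grasp it at the new place, with the tips 15 mm below the rim.

```bash
python3 g.py .6298 -.3753 .275 -4.9
```

```text
43.875 [ 0.6131 -0.4196  0.3764] F [-0.4881 -1.3785  0.221 ] 0.034711085449493626 dq 0.002960157080444517
tool x [-0.001 -0.    -1.   ] jaw deg -4.8391974180172905 y [ 0.0844  0.9964 -0.0001]
shift [0.1014 0.0455 0.013 ] turn [ 0.06 -0.06  0.01]
```

Request:
carry_out:
  commands:
    - [[0.03, 0.03, 0.013], [0, 0, 0], 150]
    - [[0.08, 0.0455, 0.013], [0, 0, 0], 150]
    - [[0.101, 0.0455, 0.013], [0, 0, 0], 150]
    - [[0.101, 0.0455, 0.013], [0, 0, 0], 150]
    - [[0.101, 0.0455, 0.013], [0, 0, 0], 150]
    - [[0.101, 0.0455, 0.013], [0, 0, 0], 150]

```text
clock: 44.62
tool_pos: [0.6301, -0.376, 0.2768]
ee_rot: [0.03, 0.706, -0.03, 0.707]
wrist_force: [-0.0, 0.3, 1.0]
opening: 0.0354
```

```bash
python3 g.py .6298 -.3753 .2225 -4.9;python3 -c "
from h import *
shot('wrist','w36')"
```

```text
44.625 [ 0.6301 -0.376   0.2768] F [-0.0231  0.3052  0.9838] 0.03540300311602416 dq 0.006469956083017831
tool x [ 0.0011 -0.0008 -1.    ] jaw deg -4.899583729003204 y [ 0.0854  0.9963 -0.0007]
shift [ 0.0543  0.0007 -0.0004] turn [0.   0.07 0.04]
```

View pics/w36.png

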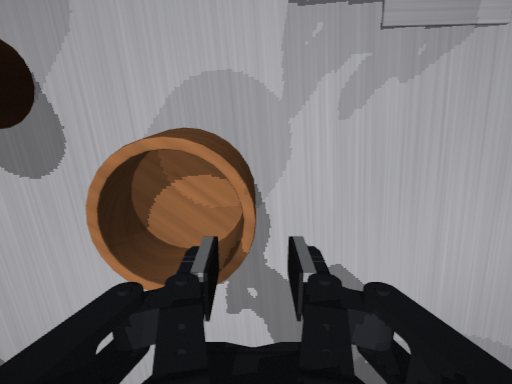

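Request:
carry_out:
  commands:
    - [[0.03, 0.0005, -0.0005], [0, 0, 0], 150]
    - [[0.05, 0.0005, -0.0005], [0, 0, 0], 150]
    - [[0.054, 0.0005, -0.0005], [0, 0, 0], 150]
    - [[0.054, 0.0005, -0.0005], [0, 0, 0], 150]
    - [[0.054, 0.0005, -0.0005], [0, 0, 0], 255]
    - [[0.054, 0.0005, -0.0005], [0, 0, 0], 255]
    - [[0.054, 0.0005, -0.0005], [0, 0, 0], 255]
    - [[0.054, 0.0005, -0.0005], [0, 0, 0], 255]
    - [[0.054, 0.0005, -0.0005], [0, 0, 0], 255]

```text
clock: 45.8
tool_pos: [0.6293, -0.3751, 0.2222]
ee_rot: [0.03, 0.707, -0.03, 0.706]
wrist_force: [-2.3, 0.5, 5.0]
opening: 0.0075
```

```bash
python3 g.py .6298 -.3753 .2225 -4.9;python3 -c "
from h import *
shot('wrist','w37')"
```

```text
45.8 [ 0.6293 -0.3751  0.2222] F [-2.2968  0.5175  5.0162] 0.007519775147517835 dq 0.0013943958127970648
tool x [-0.0006 -0.0003 -1.    ] jaw deg -4.8715316626558245 y [ 0.0849  0.9964 -0.0004]
shift [-0.0003 -0.0001  0.0005] turn [ 0.03 -0.03  0.02]
```

View pics/w37.png

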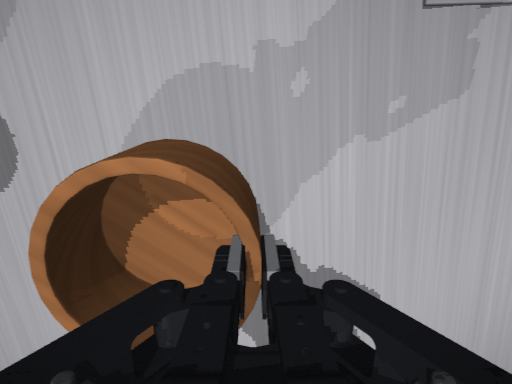

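Request:
carry_out:
  commands:
    - [[-0.03, 0, 0], [0, 0, 0], 255]
    - [[-0.07, 0, 0], [0, 0, 0], 255]
    - [[-0.11, 0, 0], [0, 0, 0], 255]
    - [[-0.11, 0, 0], [0, 0, 0], 255]
    - [[-0.11, 0, 0], [0, 0, 0], 255]

```text
clock: 46.48
tool_pos: [0.6291, -0.3751, 0.3301]
ee_rot: [0.03, 0.707, -0.03, 0.706]
wrist_force: [0.2, 1.3, -2.6]
opening: 0.0074
```

```bash
python3 g.py .5757 .2275 .333 -4.9;python3 -c "
from h import *
shot('wrist','w38');shot('side','s38')"
```

```text
46.475 [ 0.6291 -0.3751  0.3301] F [ 0.1629  1.2918 -2.5887] 0.007447022902500887 dq 0.020222968318770622
tool x [-0.0023  0.0005 -1.    ] jaw deg -4.854970142674819 y [0.0846 0.9964 0.0003]
shift [-0.0024  0.5959 -0.1042] turn [ 0.05 -0.13 -0.02]
```

View pics/w38.png

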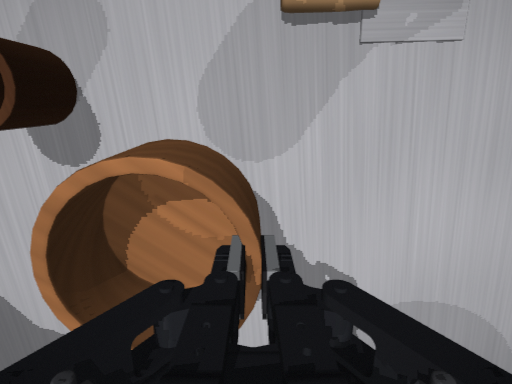

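View pics/s38.png

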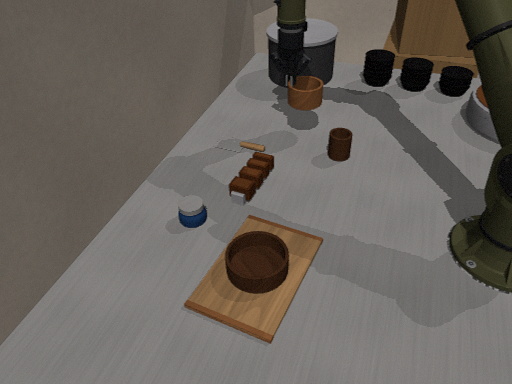

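```bash
cat >> pan.py <<'E'
def inhand(tag,uv,x,rad,cut):
    "circle fit in the tool frame, plane tool x = const; returns centre (tool y, z)"
    c,K,P,im=comp(tag,uv); c=c[cut(c)]; m=bot.camera_model('wrist')['mount']
    o,d=rays(K,m,c); X=o+d*((x-o[0])/d[:,0:1]); Q=X[:,1:]; p,e=fitc(Q,rad); print(tag,'tool y,z of centre',p[:2],'r',rad,p,'rms %.2f'%(1e3*e),len(c)); return p
E
python3 - <<'E'
from pan import *
f=lambda c:(c[:,0]<110)&(c[:,1]<318)&(c[:,1]>172-0.0*c[:,0])
for t in ('w37','w38'):
    for x in(.156,.158,.160): inhand(t,(180,230),x,.0535,f)
    inhand(t,(180,230),.158,None,f)
E
```

```text
w37 tool y,z of centre [-0.0007 -0.0465] r 0.0535 [-0.0007 -0.0465  0.0535] rms 6.28 165
w37 tool y,z of centre [-0.0016 -0.0481] r 0.0535 [-0.0016 -0.0481  0.0535] rms 6.27 165
w37 tool y,z of centre [-0.0026 -0.0498] r 0.0535 [-0.0026 -0.0498  0.0535] rms 6.24 165
w37 tool y,z of centre [ 0.0024 -0.0593] r None [ 0.0024 -0.0593  0.0426] rms 4.17 165
w38 tool y,z of centre [-0.0002 -0.0455] r 0.0535 [-0.0002 -0.0455  0.0535] rms 5.97 165
w38 tool y,z of centre [-0.0012 -0.0472] r 0.0535 [-0.0012 -0.0472  0.0535] rms 5.96 165
w38 tool y,z of centre [-0.0021 -0.0488] r 0.0535 [-0.0021 -0.0488  0.0535] rms 5.93 165
w38 tool y,z of centre [ 0.0025 -0.0578] r None [ 0.0025 -0.0578  0.0432] rms 4.09 165
```

```bash
python3 - <<'E'
from pan import *
c,K,P,im=comp('w38',(180,230))
s=(c[:,0]<110)&(c[:,1]<318)&(c[:,1]>172); print(c[s][::12])
m=bot.camera_model('wrist')['mount']
# predicted rim for centred grasp: centre (0,-.050)
t=np.linspace(0,2*np.pi,120); o=im.copy()
for rad,col in((.054,(0,255,0)),(.046,(255,255,0))):
    X=np.c_[np.full(120,.158),rad*np.cos(t),-.050+rad*np.sin(t)]; q=proj(K,m,X)
    cv2.polylines(o,[np.round(q).astype(int)],True,col,1)
for q in c[s]: cv2.circle(o,tuple(int(v) for v in q),1,(0,0,255),-1)
cv2.imwrite('pics/w38d.png',o)
E
```

```text
[[ 74. 173.]
 [ 62. 182.]
 [ 52. 193.]
 [ 43. 205.]
 [ 37. 217.]
 [ 32. 229.]
 [ 31. 241.]
 [ 30. 253.]
 [ 32. 265.]
 [ 34. 277.]
 [ 39. 289.]
 [ 45. 301.]
 [ 54. 313.]
 [101. 313.]]
```

View pics/w38d.png

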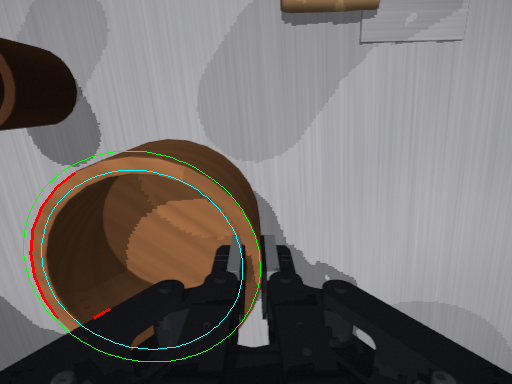

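```bash
python3 - <<'E'
from pan import *
f=lambda c:(c[:,0]<80)&(c[:,1]<316)&(c[:,1]>172)
for x in(.154,.158,.162,.166): inhand('w38',(180,230),x,.0537,f);inhand('w38',(180,230),x,None,f)
for x in(.158,.162): inhand('w37',(180,230),x,.0537,f)
E
```

```text
w38 tool y,z of centre [ 0.0001 -0.0439] r 0.0537 [ 0.0001 -0.0439  0.0537] rms 0.23 147
w38 tool y,z of centre [ 0.0007 -0.046 ] r None [ 0.0007 -0.046   0.0517] rms 0.16 147
w38 tool y,z of centre [-0.0018 -0.0472] r 0.0537 [-0.0018 -0.0472  0.0537] rms 0.17 147
w38 tool y,z of centre [-0.0017 -0.0475] r None [-0.0017 -0.0475  0.0534] rms 0.16 147
w38 tool y,z of centre [-0.0036 -0.0505] r 0.0537 [-0.0036 -0.0505  0.0537] rms 0.21 147
w38 tool y,z of centre [-0.004 -0.049] r None [-0.004  -0.049   0.0551] rms 0.17 147
w38 tool y,z of centre [-0.0054 -0.0538] r 0.0537 [-0.0054 -0.0538  0.0537] rms 0.34 147
w38 tool y,z of centre [-0.0064 -0.0506] r None [-0.0064 -0.0506  0.0568] rms 0.17 147
w37 tool y,z of centre [-0.0022 -0.0482] r 0.0537 [-0.0022 -0.0482  0.0537] rms 0.15 147
w37 tool y,z of centre [-0.0041 -0.0515] r 0.0537 [-0.0041 -0.0515  0.0537] rms 0.22 147
```

```bash
python3 g.py .5751 .2289 .333 -4.9
```

```text
46.575 [ 0.6289 -0.3751  0.3292] F [ 0.0739 -0.3438 -1.4236] 0.007195092633490901 dq 0.00352296795510914
tool x [-0.0038  0.0014 -1.    ] jaw deg -4.85257097509816 y [0.0846 0.9964 0.0011]
shift [-0.0027  0.5973 -0.1048] turn [ 0.05 -0.22 -0.06]
```

Request:
carry_out:
  commands:
    - [[0, 0.055, -0.01], [0, -0.1, 0], 255]
    - [[0, 0.11, -0.02], [0, -0.1, 0], 255]
    - [[0, 0.165, -0.029], [0, -0.1, 0], 255]
    - [[0, 0.22, -0.039], [0, -0.1, 0], 255]
    - [[0, 0.275, -0.048], [0, -0.1, 0], 255]
    - [[0, 0.33, -0.058], [0, -0.1, 0], 255]
    - [[-0.002, 0.385, -0.068], [0, -0.2, 0], 255]
    - [[-0.002, 0.44, -0.077], [0, -0.2, 0], 255]
    - [[-0.002, 0.495, -0.087], [0, -0.2, 0], 255]
    - [[-0.002, 0.55, -0.097], [0, -0.2, 0], 255]
    - [[-0.002, 0.597, -0.105], [0, -0.2, 0], 255]
    - [[-0.002, 0.597, -0.105], [0, -0.2, 0], 255]

```text
clock: 48.08
tool_pos: [0.5734, 0.2338, 0.3326]
ee_rot: [0.028, 0.707, -0.026, 0.707]
wrist_force: [0.3, -0.9, -1.4]
opening: 0.0077
```

Request:
carry_out:
  commands:
    - [[0, 0, 0], [0, 0, 0], 255]
    - [[0, 0, 0], [0, 0, 0], 255]
    - [[0, 0, 0], [0, 0, 0], 255]

```text
clock: 48.45
tool_pos: [0.5758, 0.2272, 0.3331]
ee_rot: [0.031, 0.706, -0.031, 0.707]
wrist_force: [0.3, -0.3, -1.5]
opening: 0.0075
```

```bash
python3 g.py .5751 .2289 .333 -4.9;python3 -c "
from h import *
shot('wrist','w39');a,_,_=shot('side','s39'); up(a,(160,180,340,330),4,'s39u')"
```

```text
48.45 [0.5758 0.2272 0.3331] F [ 0.2849 -0.3377 -1.5188] 0.007450229342227029 dq 0.005631613954111752
tool x [ 0.002  -0.0005 -1.    ] jaw deg -4.984070548880365 y [ 0.0869  0.9962 -0.0004]
shift [ 0.0001  0.0016 -0.0009] turn [-0.08  0.12  0.02]
```

View pics/w39.png

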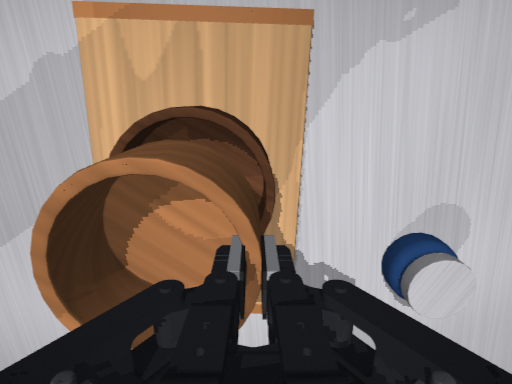

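View pics/s39u.png

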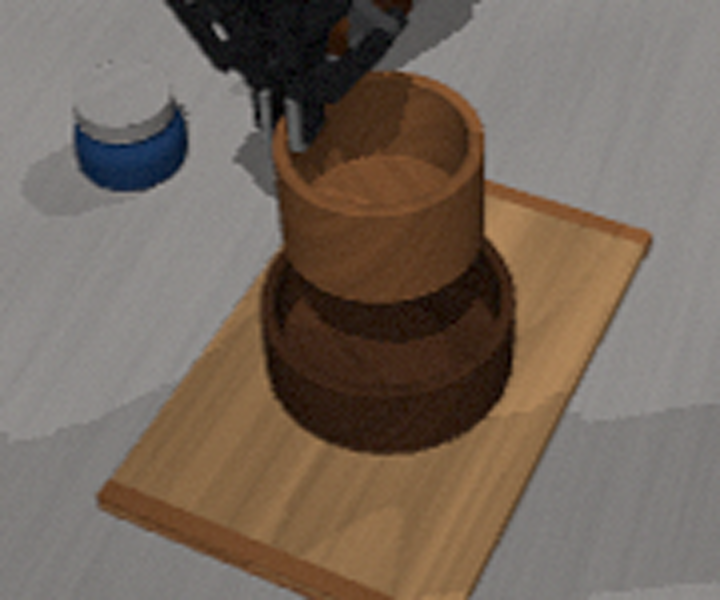

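Request:
carry_out:
  commands:
    - [[0.02, 0.001, -0.0005], [0, 0.1, 0], 255]
    - [[0.035, 0.001, -0.0005], [0, 0.1, 0], 255]
    - [[0.041, 0.001, -0.0005], [0, 0.1, 0], 255]
    - [[0.041, 0.001, -0.0005], [0, 0.1, 0], 255]
    - [[0.041, 0.001, -0.0005], [0, 0.1, 0], 255]

```text
clock: 49.18
tool_pos: [0.5752, 0.2298, 0.2929]
ee_rot: [0.03, 0.706, -0.03, 0.707]
wrist_force: [0.5, -0.4, -2.1]
opening: 0.0072
```

```bash
python3 g.py .5751 .2289 .2422 -4.9;python3 -c "
from h import *
shot('wrist','w40');a,_,_=shot('side','s40'); up(a,(160,180,340,330),4,'s40u')"
```

```text
49.175 [0.5752 0.2298 0.2929] F [ 0.4724 -0.4041 -2.0767] 0.007180297962111132 dq 0.005501454129776134
tool x [ 0.0013  0.0007 -1.    ] jaw deg -4.861464577217934 y [0.0847 0.9964 0.0008]
shift [ 0.0507 -0.001  -0.0001] turn [ 0.04  0.07 -0.05]
```

View pics/w40.png

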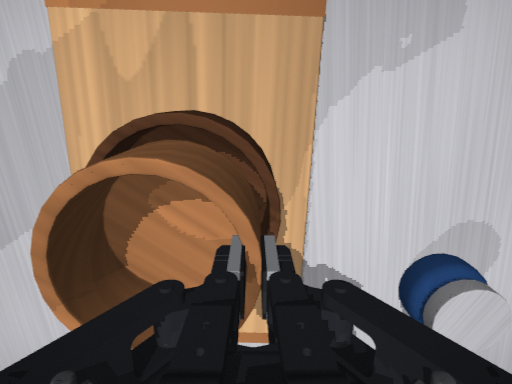

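View pics/s40u.png

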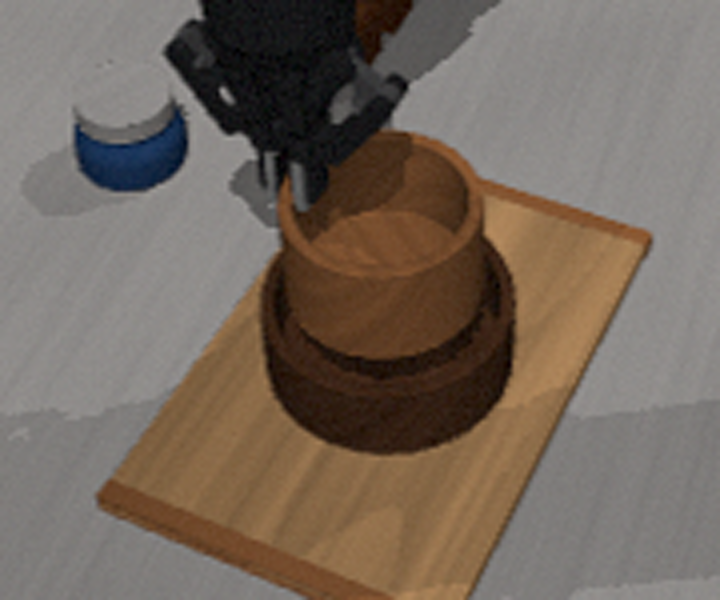

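Request:
carry_out:
  commands:
    - [[0.01, -0.0005, 0], [0, 0, 0], 255]
    - [[0.02, -0.001, 0], [0, 0, 0], 255]
    - [[0.03, -0.001, 0], [0, 0, 0], 255]
    - [[0.03, -0.001, 0], [0, 0, 0], 255]

```text
clock: 49.78
tool_pos: [0.5747, 0.2284, 0.2611]
ee_rot: [0.03, 0.707, -0.03, 0.706]
wrist_force: [0.0, 0.3, -1.4]
opening: 0.0075
```

Request:
carry_out:
  commands:
    - [[0.008, 0, 0], [0, 0, 0], 255]
    - [[0.015, 0, 0], [0, 0, 0], 255]
    - [[0.018, 0, 0], [0, 0, 0], 255]
    - [[0.018, 0, 0], [0, 0, 0], 255]

```text
clock: 50.28
tool_pos: [0.5749, 0.2287, 0.2441]
ee_rot: [0.03, 0.706, -0.03, 0.707]
wrist_force: [0.3, 0.2, -1.5]
opening: 0.0076
```

Request:
carry_out:
  commands:
    - [[0.002, 0, 0], [0, 0, 0], 255]
    - [[0.003, 0, 0], [0, 0, 0], 255]
    - [[0.003, 0, 0], [0, 0, 0], 255]

```text
clock: 50.65
tool_pos: [0.5752, 0.2288, 0.2422]
ee_rot: [0.03, 0.706, -0.03, 0.707]
wrist_force: [-1.3, -2.0, 4.4]
opening: 0.0074
```

```bash
python3 -c "
from h import *
shot('wrist','w41');a,_,_=shot('side','s41'); up(a,(160,180,340,330),4,'s41u')"
```

```text
(no output)
```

View pics/w41.png

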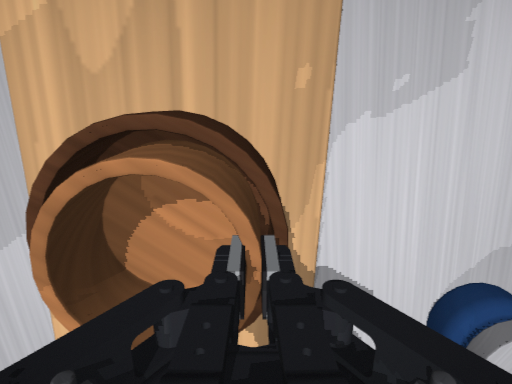

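View pics/s41u.png

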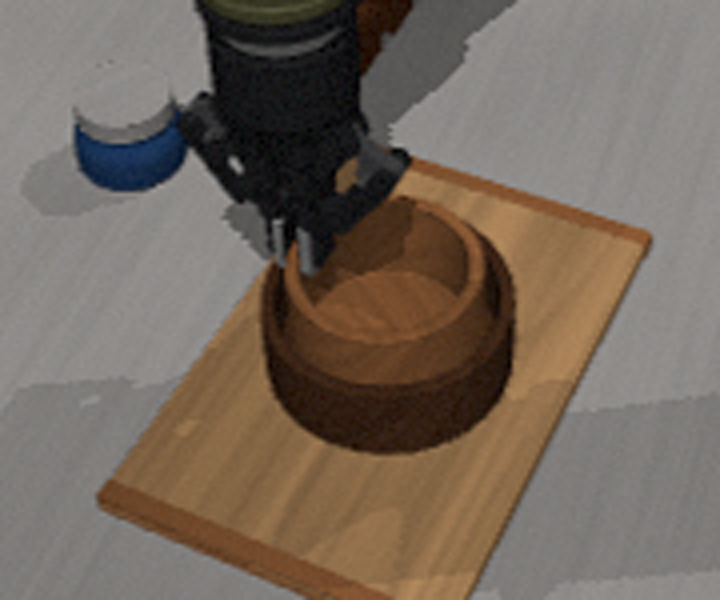

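Nested, with floor contact exactly at the expected height. Release and back off.

Request:
carry_out:
  commands:
    - [[-0.001, 0, 0], [0, 0, 0], 225]
    - [[-0.001, 0, 0], [0, 0, 0], 190]
    - [[-0.001, 0, 0], [0, 0, 0], 180]
    - [[-0.03, 0, 0], [0, 0, 0], 170]
    - [[-0.08, 0, 0], [0, 0, 0], 150]
    - [[-0.12, -0.03, -0.02], [0, 0, 0], 150]
    - [[-0.145, -0.07, -0.05], [0, 0, 0], 150]
    - [[-0.145, -0.07, -0.05], [0, 0, 0], 150]
    - [[-0.145, -0.07, -0.05], [0, 0, 0], 150]

```text
clock: 51.88
tool_pos: [0.5194, 0.1632, 0.3864]
ee_rot: [0.03, 0.706, -0.03, 0.707]
wrist_force: [0.3, -0.4, 0.6]
opening: 0.0353
```

```bash
python3 -c "
from h import *
shot('wrist','w42');shot('top','t42'); print(bot.read_state()['tool_pos'])"; python3 g.py .45 -.35 .376 -4.9
```

```text
[0.5195 0.1638 0.3857]
51.975 [0.5195 0.1638 0.3857] F [-0.5534 -0.0061  0.3817] 0.035128131715374655 dq 0.008130102661726871
tool x [-0.0002  0.0009 -1.    ] jaw deg -4.819490743286798 y [0.084  0.9965 0.0009]
shift [ 0.0092 -0.5178 -0.0261] turn [ 0.08 -0.02 -0.05]
```

View pics/w42.png

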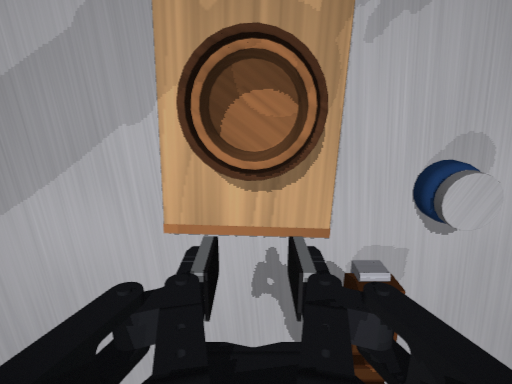

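View pics/t42.png

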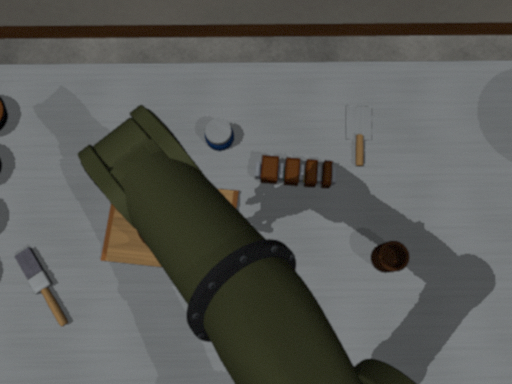

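```bash
python3 - <<'E'
from pan import *
im,K,P=load('w42'); print(im[101,175:335,2])
b,g,r=[im[...,i].astype(float) for i in range(3)]
r2=cv2.GaussianBlur(im[...,2],(3,3),0).astype(float)
c0=np.array([254,103.]); O=[];I=[]
for a in np.radians(np.arange(0,360,5)):
    d=np.array([np.cos(a),np.sin(a)]); rr=np.arange(35,90,.5); v=cv2.remap(r2.astype(np.float32),(c0[0]+rr*d[0]).astype(np.float32)[None],(c0[1]+rr*d[1]).astype(np.float32)[None],cv2.INTER_LINEAR)[0]
    br=np.nonzero((v>85)&(rr>42)&(rr<72))[0]
    if len(br)>3: O.append(c0+d*(rr[br.max()]+.25)); I.append(c0+d*(rr[br.min()]-.25))
for n,q in(('outer',O),('inner',I)): p,e=fitc(plane(K,P,np.array(q),.084)); print(n,p,e,len(q))
E
```

```text
[195 135  81  82  81  80  80  78  74  48  25  23  24  24  25  54 127 149
 150 149 149 149 146 140  93  49  47  47  48  48  48  49  49  48  68  78
  79  80  82  83  85  86  87  86  85  85  85  86  86  86  86  86  87  89
  88  88  88  89 122 139 138 138 136 134 132 131 130 131 132 133 134 145
 152 155 155 156 155 156 155 152 150 148 146 142 140 139 135 137 138 141
 144 147 148 148 149 149 149 147 146 146 144 143 142 141 142 142 142 142
 142 143 144 145 144 143 141 140 139 138 135 106  88  87  84  63  51  52
  59  65  66  63  61  61  66 126 150 152 154 154 155 155 152 115  57  24
  30  55  67  73  74  70  69  68  66 133 154 151 147 145 158 167]
outer [0.5268 0.2317 0.0532] 0.0001717819909818453 72
inner [0.5271 0.2341 0.0353] 0.004953294247654474 72
```

Request:
carry_out:
  commands:
    - [[0, -0.055, -0.003], [0, 0, 0], 150]
    - [[0, -0.11, -0.006], [0, 0, 0], 150]
    - [[0, -0.165, -0.008], [0, 0, 0], 150]
    - [[0, -0.22, -0.011], [0, 0, 0], 150]
    - [[0, -0.275, -0.014], [0, 0, 0], 150]
    - [[0, -0.33, -0.017], [0, 0, 0], 150]
    - [[0, -0.385, -0.02], [0, 0, 0], 150]
    - [[0, -0.44, -0.022], [0, 0, 0], 150]
    - [[0, -0.495, -0.025], [0, 0, 0], 150]
    - [[0, -0.518, -0.026], [0, 0, 0], 150]
    - [[0, -0.518, -0.026], [0, 0, 0], 150]
    - [[0, -0.518, -0.026], [0, 0, 0], 150]

```text
clock: 53.48
tool_pos: [0.4504, -0.3488, 0.3859]
ee_rot: [0.03, 0.706, -0.028, 0.707]
wrist_force: [-0.1, 0.9, -0.4]
opening: 0.0352
```

```bash
python3 -c "
from h import *
shot('wrist','w43'); print(bot.read_state()['tool_pos'])"
```

```text
[ 0.4504 -0.3486  0.3861]
```

View pics/w43.png

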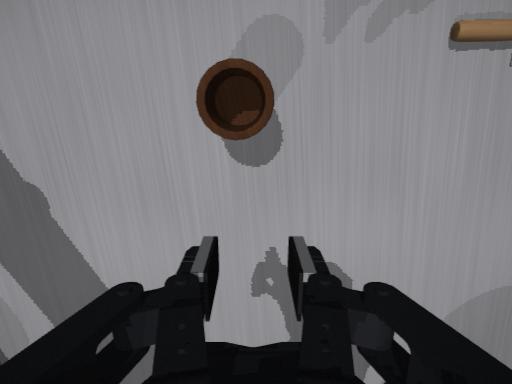

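```bash
python3 - <<'E'
from pan import *
p=outer('w43',(235,110),.078)
u=np.array([np.cos(np.radians(-4.9)),np.sin(np.radians(-4.9))]); t=p[:2]+.030*u; print('pinch',t)
go([*t,.29],np.radians(-4.9)); go([*t,.2364],np.radians(-4.9))
E
```

```text
w43 z 0.078 centre [ 0.4422 -0.2727] r 32.7 rms 0.26
pinch [ 0.4721 -0.2753]
shift [0.0963 0.0746 0.0156] turn [ 0.24  0.04 -0.09]
shift [0.1499 0.0746 0.0156] turn [ 0.24  0.04 -0.09]
```

Request:
carry_out:
  commands:
    - [[0.03, 0.04, 0.01], [0.2, 0, -0.1], 150]
    - [[0.07, 0.0746, 0.0156], [0.2, 0, -0.1], 150]
    - [[0.096, 0.0746, 0.0156], [0.2, 0, -0.1], 150]
    - [[0.096, 0.0746, 0.0156], [0.2, 0, -0.1], 150]
    - [[0.096, 0.0746, 0.0156], [0.2, 0, -0.1], 150]
    - [[0.096, 0.0746, 0.0156], [0.2, 0, -0.1], 150]

```text
clock: 54.28
tool_pos: [0.4716, -0.278, 0.2915]
ee_rot: [0.031, 0.706, -0.032, 0.707]
wrist_force: [-0.6, 0.8, -0.6]
opening: 0.0354
```

```bash
python3 g.py .4721 -.2753 .2364 -4.9;python3 -c "
from h import *
shot('wrist','w44')"
```

```text
54.275 [ 0.4716 -0.278   0.2915] F [-0.6062  0.8088 -0.627 ] 0.03538325695303355 dq 0.004048008983774448
tool x [ 0.0022 -0.0027 -1.    ] jaw deg -5.095567673287869 y [ 0.0888  0.996  -0.0024]
shift [0.0551 0.0029 0.0001] turn [-0.2   0.14  0.14]
```

View pics/w44.png

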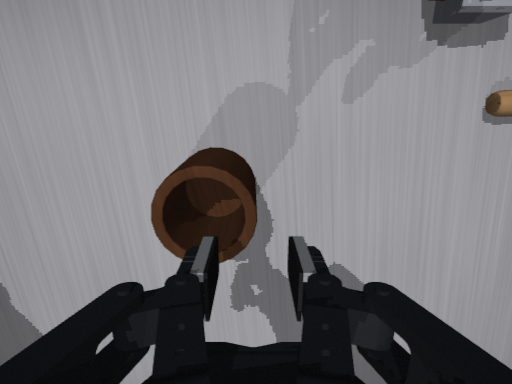

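```bash
python3 - <<'E'
from pan import *
f=lambda c:((c[:,0]-204)*(-50)+(c[:,1]-214)*60>-300)&(c[:,0]<185)&(c[:,1]<255)
outer('w44',(200,178),.078,.033,f); outer('w44',(200,178),.078,None,f)
E
```

```text
w44 z 0.078 centre [ 0.4427 -0.272 ] r 33.0 rms 0.42
w44 z 0.078 centre [ 0.4431 -0.272 ] r 33.3 rms 0.43
```

Both measurements agree. Descend and grip.

Request:
carry_out:
  commands:
    - [[0.03, 0.0025, 0], [-0.1, 0.1, 0.1], 150]
    - [[0.05, 0.0025, 0], [-0.1, 0.1, 0.1], 150]
    - [[0.055, 0.0025, 0], [-0.1, 0.1, 0.1], 150]
    - [[0.055, 0.0025, 0], [-0.1, 0.1, 0.1], 150]
    - [[0.055, 0.0025, 0], [-0.1, 0.1, 0.1], 255]
    - [[0.055, 0.0025, 0], [-0.1, 0.1, 0.1], 255]
    - [[0.055, 0.0025, 0], [-0.1, 0.1, 0.1], 255]
    - [[0.055, 0.0025, 0], [-0.1, 0.1, 0.1], 255]
    - [[0.055, 0.0025, 0], [-0.1, 0.1, 0.1], 255]

```text
clock: 55.45
tool_pos: [0.4716, -0.2754, 0.2362]
ee_rot: [0.03, 0.707, -0.031, 0.706]
wrist_force: [-1.9, 0.2, 5.2]
opening: 0.0077
```

```bash
python3 g.py .4721 -.2753 .2364 -4.9;python3 -c "
from h import *
shot('wrist','w45')"
```

```text
55.45 [ 0.4716 -0.2754  0.2362] F [-1.8763  0.1658  5.2367] 0.007651958866601933 dq 0.0016491165651877637
tool x [-0.0003 -0.0005 -1.    ] jaw deg -4.973343710054778 y [ 0.0867  0.9962 -0.0006]
shift [-0.0002  0.0001  0.0005] turn [-0.07 -0.02  0.03]
```

View pics/w45.png

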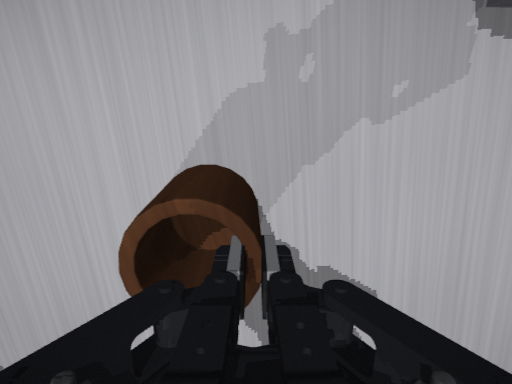

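Request:
carry_out:
  commands:
    - [[-0.03, 0, 0], [0, 0, 0], 255]
    - [[-0.08, 0, 0], [0, 0, 0], 255]
    - [[-0.13, 0, 0], [0, 0, 0], 255]
    - [[-0.13, 0, 0], [0, 0, 0], 255]
    - [[-0.13, 0, 0], [0, 0, 0], 255]

```text
clock: 56.12
tool_pos: [0.4712, -0.2754, 0.3649]
ee_rot: [0.031, 0.707, -0.031, 0.706]
wrist_force: [-0.1, -0.6, -1.4]
opening: 0.0076
```

```bash
python3 g.py .5567 .2291 .366 -4.9;python3 -c "
from h import *
shot('wrist','w46')"
```

```text
56.125 [ 0.4712 -0.2754  0.3649] F [-0.0511 -0.6121 -1.435 ] 0.007642756304053685 dq 0.025036776005789702
tool x [-0.0017 -0.     -1.    ] jaw deg -4.980163306251044 y [ 0.0868  0.9962 -0.0002]
shift [-0.0013  0.5101  0.0414] turn [-0.08 -0.1   0.01]
```

View pics/w46.png

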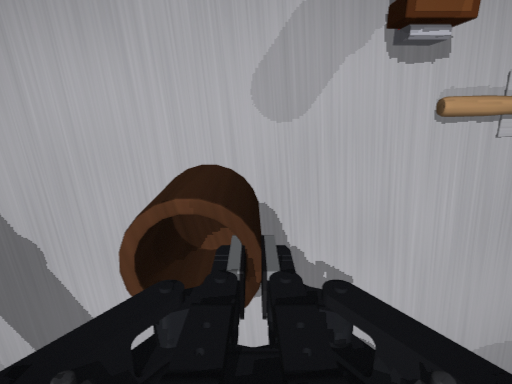

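Request:
carry_out:
  commands:
    - [[0, 0.055, 0.004], [0, 0, 0], 255]
    - [[0, 0.11, 0.009], [0, 0, 0], 255]
    - [[0, 0.165, 0.013], [0, 0, 0], 255]
    - [[0, 0.22, 0.018], [0, 0, 0], 255]
    - [[0, 0.275, 0.022], [0, 0, 0], 255]
    - [[0, 0.33, 0.027], [0, 0, 0], 255]
    - [[0, 0.385, 0.031], [0, 0, 0], 255]
    - [[0, 0.44, 0.036], [0, 0, 0], 255]
    - [[0, 0.49, 0.04], [0, 0, 0], 255]
    - [[0, 0.51, 0.041], [0, 0, 0], 255]
    - [[0, 0.51, 0.041], [0, 0, 0], 255]
    - [[0, 0.51, 0.041], [0, 0, 0], 255]

```text
clock: 57.68
tool_pos: [0.5568, 0.2274, 0.3644]
ee_rot: [0.031, 0.707, -0.032, 0.706]
wrist_force: [0.5, -0.4, -1.3]
opening: 0.0076
```

```bash
python3 g.py .5567 .2291 .32 -4.9;python3 -c "
from h import *
shot('wrist','w47');a,_,_=shot('side','s47'); up(a,(160,180,340,330),4,'s47u')"
```

```text
57.675 [0.5568 0.2274 0.3644] F [ 0.5368 -0.4098 -1.312 ] 0.00760182375716942 dq 0.01555796190095985
tool x [-0.0026 -0.0017 -1.    ] jaw deg -5.054934742980196 y [ 0.0881  0.9961 -0.0019]
shift [ 0.0443  0.0018 -0.0002] turn [-0.15 -0.14  0.11]
```

View pics/w47.png

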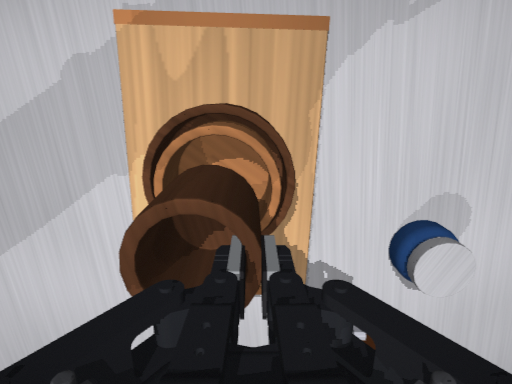

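View pics/s47u.png

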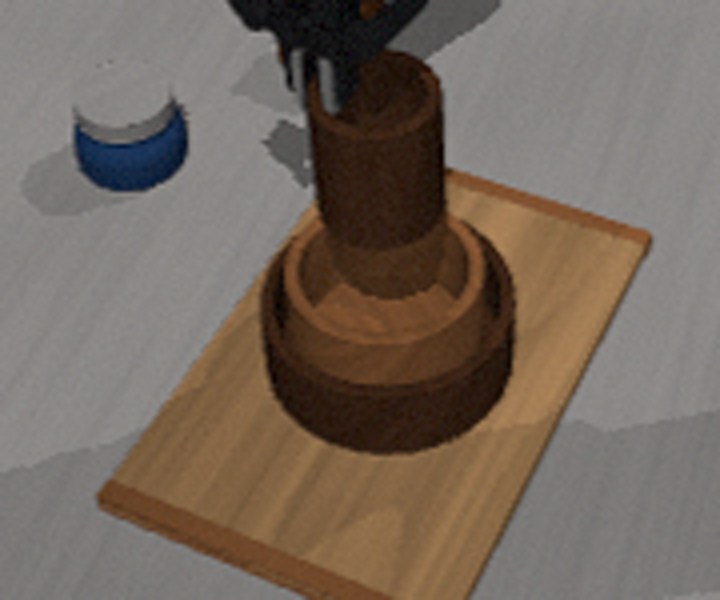

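Request:
carry_out:
  commands:
    - [[0.02, 0.001, 0], [-0.1, -0.1, 0.1], 255]
    - [[0.04, 0.001, 0], [-0.1, -0.1, 0.1], 255]
    - [[0.044, 0.001, 0], [-0.1, -0.1, 0.1], 255]
    - [[0.044, 0.001, 0], [-0.1, -0.1, 0.1], 255]
    - [[0.044, 0.001, 0], [-0.1, -0.1, 0.1], 255]

```text
clock: 58.4
tool_pos: [0.5569, 0.2301, 0.3222]
ee_rot: [0.031, 0.706, -0.029, 0.707]
wrist_force: [0.1, 0.7, -1.0]
opening: 0.0075
```

```bash
python3 g.py .5567 .2291 .2642 -4.9;python3 -c "
from h import *
shot('wrist','w48');a,_,_=shot('side','s48'); up(a,(160,180,340,330),4,'s48u')"
```

```text
58.4 [0.5569 0.2301 0.3222] F [ 0.0655  0.6754 -1.027 ] 0.00748633073350591 dq 0.0023213969667572874
tool x [ 0.0019  0.0025 -1.    ] jaw deg -4.8851126348069345 y [0.0852 0.9964 0.0027]
shift [ 0.058  -0.0012 -0.0002] turn [ 0.02  0.1  -0.15]
```

View pics/w48.png

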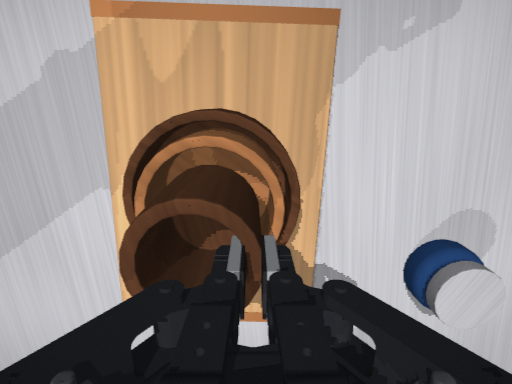

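View pics/s48u.png

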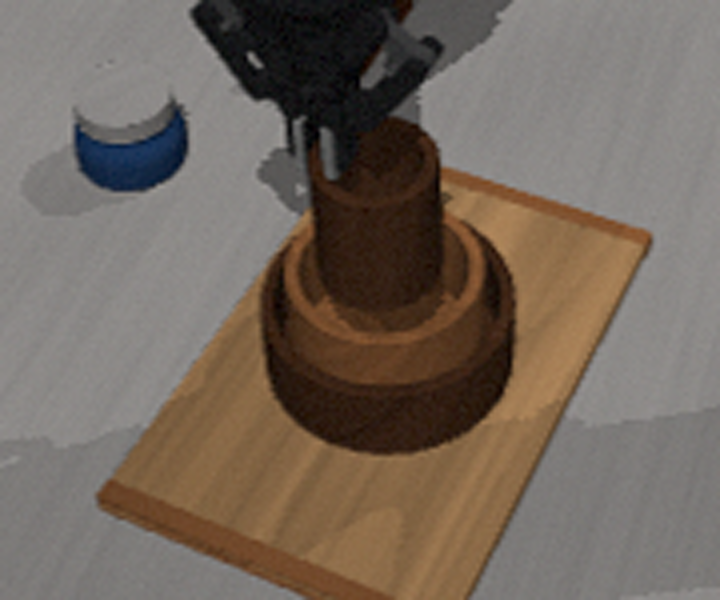

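Request:
carry_out:
  commands:
    - [[0.015, -0.001, 0], [0, 0, 0], 255]
    - [[0.03, -0.001, 0], [0, 0, 0], 255]
    - [[0.045, -0.001, 0], [0, 0, 0], 255]
    - [[0.053, -0.001, 0], [0, 0, 0], 255]
    - [[0.055, -0.001, 0], [0, 0, 0], 255]
    - [[0.055, -0.001, 0], [0, 0, 0], 255]

```text
clock: 59.25
tool_pos: [0.5567, 0.2294, 0.2664]
ee_rot: [0.031, 0.706, -0.029, 0.707]
wrist_force: [-0.6, 0.1, -1.4]
opening: 0.0077
```

Request:
carry_out:
  commands:
    - [[0.002, 0, 0], [0, 0, 0], 255]
    - [[0.003, 0, 0], [0, 0, 0], 255]
    - [[0.003, 0, 0], [0, 0, 0], 255]

```text
clock: 59.62
tool_pos: [0.5569, 0.2295, 0.2642]
ee_rot: [0.031, 0.706, -0.029, 0.707]
wrist_force: [-0.7, -0.4, 5.3]
opening: 0.0072
```

Floor contact at exactly .2642. Release, back off and check.

Request:
carry_out:
  commands:
    - [[-0.001, 0, 0], [0, 0, 0], 225]
    - [[-0.001, 0, 0], [0, 0, 0], 190]
    - [[-0.001, 0, 0], [0, 0, 0], 180]
    - [[-0.03, 0, 0], [0, 0, 0], 170]
    - [[-0.08, 0, 0], [0, 0, 0], 150]
    - [[-0.11, -0.05, -0.02], [0, 0, 0], 150]
    - [[-0.12, -0.09, -0.04], [0, 0, 0], 150]
    - [[-0.12, -0.09, -0.04], [0, 0, 0], 150]
    - [[-0.12, -0.09, -0.04], [0, 0, 0], 150]

```text
clock: 60.75
tool_pos: [0.5093, 0.143, 0.3832]
ee_rot: [0.031, 0.706, -0.029, 0.707]
wrist_force: [0.5, 0.1, 0.2]
opening: 0.0349
```

```bash
python3 -c "
from h import *
shot('wrist','w49'); a,_,_=shot('side','s49'); up(a,(160,120,360,330),3.5,'s49u'); print(bot.read_state()['tool_pos'])"
```

```text
[0.5093 0.1438 0.3828]
```

View pics/w49.png

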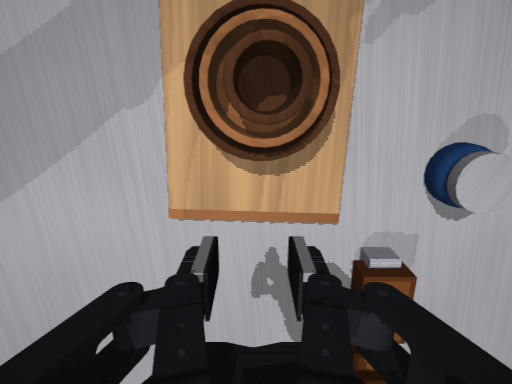

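View pics/s49u.png

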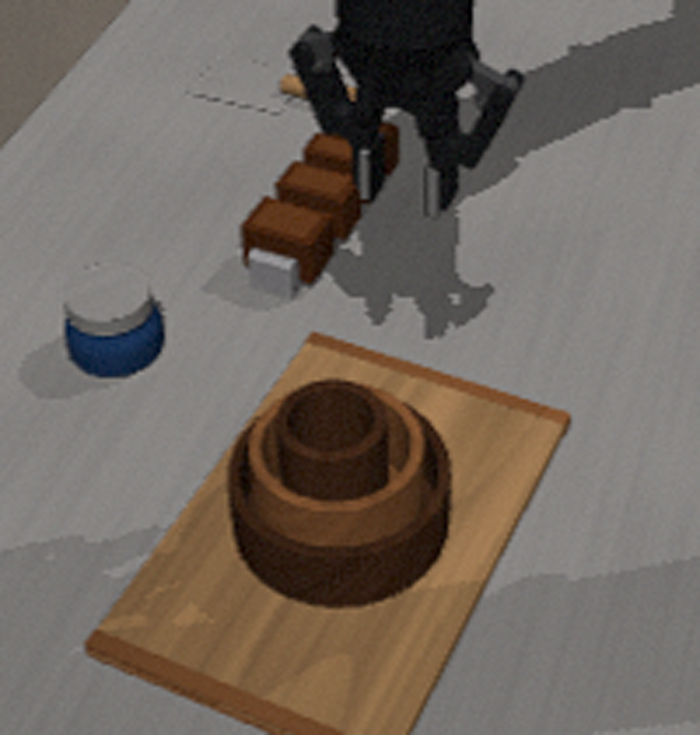

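The pans are nested concentrically. I'll take one last look at the rack.

Request:
carry_out:
  commands:
    - [[0, -0.06, 0.02], [0, 0, 0], 150]
    - [[0, -0.12, 0.04], [0, 0, 0], 150]
    - [[0, -0.2, 0.07], [0, 0, 0], 150]
    - [[0, -0.22, 0.1], [0, 0, 0], 150]
    - [[0, -0.22, 0.1], [0, 0, 0], 150]
    - [[0, -0.22, 0.1], [0, 0, 0], 150]

```text
clock: 61.6
tool_pos: [0.5904, -0.0835, 0.3819]
ee_rot: [0.031, 0.707, -0.028, 0.706]
wrist_force: [-0.1, 0.8, 1.1]
opening: 0.0353
```

```bash
python3 - <<'E'
from h import *
im,K,P=shot('wrist','w50'); b,g,r=[im[...,i].astype(float) for i in range(3)]; shot('top','t50')
for x,y in [(.6514,-.0035),(.6466,-.0556),(.6425,-.101),(.6395,-.139)]:
    u,v=proj(K,P,[[x,y,.048]])[0].round().astype(int)
    m=((r>90)&(r>1.45*g)).astype(np.uint8); _,lab,s,ce=cv2.connectedComponentsWithStats(m);k=lab[v,u]
    if not k: print('none',u,v,im[v,u]); continue
    c,_=cv2.findContours((lab==k).astype(np.uint8),0,cv2.CHAIN_APPROX_NONE)
    rc=cv2.minAreaRect(c[0]); X=plane(K,P,cv2.boxPoints(rc),.048); print(X.mean(0),sorted([np.linalg.norm(X[1]-X[0]),np.linalg.norm(X[2]-X[1])]))
print(bot.read_state()['clock'])
E
```

```text
[ 0.6527 -0.0033  0.048 ] [np.float64(0.030914339176409254), np.float64(0.04757878051919063)]
[ 0.6473 -0.0572  0.048 ] [np.float64(0.02352656996388202), np.float64(0.046474109962629115)]
[ 0.6422 -0.1028  0.048 ] [np.float64(0.017060219189844343), np.float64(0.045600851289379976)]
[ 0.6393 -0.14    0.048 ] [np.float64(0.0091130350764808), np.float64(0.046259840156602686)]
61.7
```

View pics/w50.png

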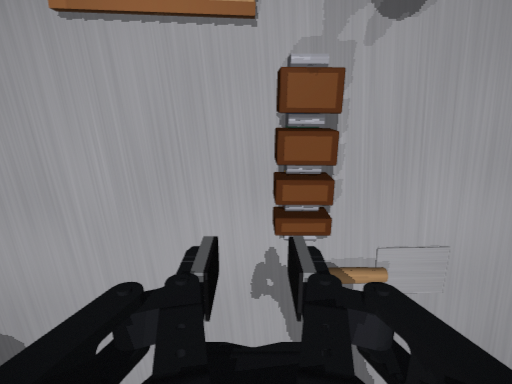

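View pics/t50.png

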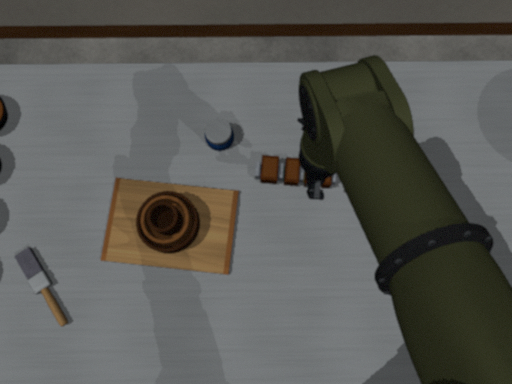

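All four bricks sit in their lanes, the pans are nested in the middle of the board, and the tin and scraper have not moved. Handing in.

```bash
python3 -c "
from rig import bot
print(bot.sign_off(), bot.read_state()['clock'])"
```

```text
the job is handed in; nothing more can be done
the job is handed in; nothing more can be done
```

The board is cleared and the pans are nested on it. I handed the job in at about 62 s of the 210 s allowed; the hand-in reports no verdict.

- **Bricks:** All four were there. I set the 20, 27, 34 and 41 mm bricks in lanes 1 to 4, and each reached the floor of its lane. In the last wrist view their tops measured a consistent size at the seated height (48 mm), with centres within about 2 mm of the lane centres.
- **Big pan:** My first placing was about 6 mm off the middle, so I gripped it again and corrected it. It then measured within about 2 mm of the board's middle.
- **Middle pan:** It had been knocked about 4 cm before I reached it, so I measured it again and picked it up from its new place. Its floor contact came at exactly the expected height, and its measured centre is within 1 mm of the big pan's.
- **Small pan:** Floor contact again came at the expected height. The last views show all three pans upright and concentric; I did not measure the small pan's centre after releasing it.
- **Tin and scraper:** I did not touch either, and neither looks moved in the last views.
- **Readings that disagreed:** The robot's pose readings wandered by 1 to 2 mm. A reading of the middle pan while it was in the gripper differed from its bench position by about 2 to 3 mm, so I aimed for the midpoint, and it nested well inside the 8 mm gap.

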